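# Clear the T-slots of a clamping plate and put its parts away

### The job

Take the scraper from its pocket, enter its foot at the well of each T-slot that has scrap lodged in it, and push every piece along the slot and out of the open end into the catch tray; use only the scraper, not the fingers, on scrap that is in a slot. Then put the scraper back upright, foot down, in its pocket, and stand all the loose clamp posts, foot down, on the floor of the holder's narrow bay (the posts may be done at any time). Leave the jar, the vial and the timer where they are.

Things in the scene. Friction and masses are not known exactly. Their poses are not given: they have to be found in the camera images.
- slot_plate: Fixed aluminium plate 240 x 96 mm on feet, top face at z = 75 mm, with two parallel T-slots along its length, at y = +22 mm (slot 0) and -22 mm (slot 1). Origin: centre of its footprint, on the worktop; x along the slots, closed ends at -120 mm, open ends at +120 mm. Lower channels: floor at z = 53 mm, 25 mm wide, 14 mm high; above, two lips 8 mm thick leave a gap 13 mm wide.
- slot_0_well (a point): Middle of the floor of slot 0 in its entry well (plate x = -91 mm); axes as the plate's. Here, from plate x = -108 to -74 mm, the lips are missing and the slot is open to the top, 25 mm wide; a foot wider than the gap gets in or out only here or at the open end.
- slot_1_well (a point): Middle of the floor of slot 1 in its entry well (plate x = -91 mm); axes as the plate's. Here, from plate x = -108 to -74 mm, the lips are missing and the slot is open to the top, 25 mm wide; a foot wider than the gap gets in or out only here or at the open end.
- slot_0_end (a point): Middle of the floor of slot 0 at its open end (plate x = +120 mm); axes as the plate's.
- slot_1_end (a point): Middle of the floor of slot 1 at its open end (plate x = +120 mm); axes as the plate's.
- tray_in (a point): Centre of the inner floor of the fixed steel catch tray, 100 mm (along the slots) x 130 mm, 24 mm high, walls and floor 3 mm. It begins 18 mm under the plate and ends 82 mm beyond the slots' open ends. Axes as the plate's.
- scraper_mid (a point): Centre of the black handle of the loose T-slot scraper (120 g), which stands upright in the holder's pocket at the start. Handle 24 mm (scraper x) x 18 mm (scraper y) x 62 mm high; this point is 91 mm above the underside of the foot, the handle's lower end 60 mm above it. Grasp across the 18 mm.
- scraper_foot (a point): Centre of the underside of the scraper's steel foot, 16 mm (scraper x) x 19 mm (y) x 10 mm high, which fits a slot's lower channel; the neck above it, 12 mm (x) x 9 mm (y), fits the gap between the lips. In use scraper x lies along the slot being cleared (either way round); z points up the handle.
- tool_holder: Fixed grey holder 204 (x) x 52 (y) x 60 mm high, open on top, walls 4 mm, floor 5 mm. Origin: centre of its footprint, on the worktop. It has a small pocket at its -x end and one long narrow bay over the rest.
- pocket_in (a point): Centre of the floor of the scraper's pocket, 28 mm (x) x 28 mm (y) and 55 mm deep; axes as the holder's.
- bay_in (a point): Centre of the floor of the long narrow bay, 164 mm (x) x 44 mm (y) and 55 mm deep, which takes up to four posts side by side; axes as the holder's.
- post_0_mid (a point): Loose steel clamp post (150 g) standing upright on the worktop at the start: a round rod of diameter 14 mm on a round foot of diameter 34 mm and 12 mm thick, 120 mm tall in all. The point is on its axis half-way up, 60 mm above the underside of the foot. May be absent.
- post_1_mid (a point): Loose steel clamp post (150 g) standing upright on the worktop at the start: a round rod of diameter 14 mm on a round foot of diameter 34 mm and 12 mm thick, 120 mm tall in all. The point is on its axis half-way up, 60 mm above the underside of the foot. May be absent.
- post_2_mid (a point): Loose steel clamp post (150 g) standing upright on the worktop at the start: a round rod of diameter 14 mm on a round foot of diameter 34 mm and 12 mm thick, 120 mm tall in all. The point is on its axis half-way up, 60 mm above the underside of the foot. May be absent.
- post_3_mid (a point): Loose steel clamp post (150 g) standing upright on the worktop at the start: a round rod of diameter 14 mm on a round foot of diameter 34 mm and 12 mm thick, 120 mm tall in all. The point is on its axis half-way up, 60 mm above the underside of the foot. May be absent.
- scrap_0_mid (a point): Loose piece of scrap (30 g): a rounded black plastic block 20 x 18 x 10 mm, lying at the start in the lower channel of either slot, under the lips, between the well and the open end, with its flat underside on the slot floor; wider than the gap. The point is 5 mm above its underside, at its middle. May be absent.
- scrap_1_mid (a point): Loose piece of scrap (30 g): a dark steel washer-like disc, diameter 19 and thickness 9 mm, lying at the start in the lower channel of either slot, under the lips, between the well and the open end, with its flat underside on the slot floor; wider than the gap. The point is 5 mm above its underside, at its middle. May be absent.
- scrap_2_mid (a point): Loose piece of scrap (30 g): a black plastic slider stub 16 x 18 with a raised rib 8 wide along it, height in all 10 mm, lying at the start in the lower channel of either slot, under the lips, between the well and the open end, with its flat underside on the slot floor; wider than the gap. The point is 5 mm above its underside, at its middle. May be absent.
- scrap_3_mid (a point): Loose piece of scrap (30 g): a dark steel block 22 x 17 x 9 mm, lying at the start in the lower channel of either slot, under the lips, between the well and the open end, with its flat underside on the slot floor; wider than the gap. The point is 5 mm above its underside, at its middle. May be absent.
- scrap_4_mid (a point): Loose piece of scrap (30 g): a dark steel washer-like disc, diameter 19 and thickness 9 mm, lying at the start in the lower channel of either slot, under the lips, between the well and the open end, with its flat underside on the slot floor; wider than the gap. The point is 5 mm above its underside, at its middle. May be absent.
- scrap_5_mid (a point): Loose piece of scrap (30 g): a rounded black plastic block 20 x 18 x 10 mm, lying at the start in the lower channel of either slot, under the lips, between the well and the open end, with its flat underside on the slot floor; wider than the gap. The point is 5 mm above its underside, at its middle. May be absent.
- jar: Bystander: small lidded specimen jar, diameter 64, 75 mm tall, loose on the worktop; origin under its centre.
- vial: Bystander: glass vial, diameter 30, 70 mm tall, loose on the worktop; origin under its centre.
- timer: Bystander: bench timer 45 x 70 x 29 mm, loose on the worktop; origin under its centre.

How it is judged:
On the way, in this order (a step that is already met when the one before it is completed fails the run):
1. the scraper's foot is on the slot floor in an entry well (((x of scraper_foot in the frame of slot_0_well between -0.018 and 0.018 m and y of scraper_foot in the frame of slot_0_well between -0.006 and 0.006 m and z of scraper_foot in the frame of slot_0_well between -0.004 and 0.008 m) or (x of scraper_foot in the frame of slot_1_well between -0.018 and 0.018 m and y of scraper_foot in the frame of slot_1_well between -0.006 and 0.006 m and z of scraper_foot in the frame of slot_1_well between -0.004 and 0.008 m))), for 0.1 s.
2. the scraper's foot, in a slot, has gone along it to the open end (((x of scraper_foot in the frame of slot_0_end between -0.03 and 0.03 m and y of scraper_foot in the frame of slot_0_end between -0.008 and 0.008 m and z of scraper_foot in the frame of slot_0_end between -0.006 and 0.012 m) or (x of scraper_foot in the frame of slot_1_end between -0.03 and 0.03 m and y of scraper_foot in the frame of slot_1_end between -0.008 and 0.008 m and z of scraper_foot in the frame of slot_1_end between -0.006 and 0.012 m))), for 0.05 s.
3. all scrap lies in the catch tray and the scraper is back in its pocket (x of scrap_0_mid in the frame of tray_in between -0.05 and 0.05 m and y of scrap_0_mid in the frame of tray_in between -0.065 and 0.065 m and z of scrap_0_mid in the frame of tray_in between -0.005 and 0.034 m and x of scrap_1_mid in the frame of tray_in between -0.05 and 0.05 m and y of scrap_1_mid in the frame of tray_in between -0.065 and 0.065 m and z of scrap_1_mid in the frame of tray_in between -0.005 and 0.034 m and x of scrap_2_mid in the frame of tray_in between -0.05 and 0.05 m and y of scrap_2_mid in the frame of tray_in between -0.065 and 0.065 m and z of scrap_2_mid in the frame of tray_in between -0.005 and 0.034 m and x of scrap_3_mid in the frame of tray_in between -0.05 and 0.05 m and y of scrap_3_mid in the frame of tray_in between -0.065 and 0.065 m and z of scrap_3_mid in the frame of tray_in between -0.005 and 0.034 m and x of scrap_4_mid in the frame of tray_in between -0.05 and 0.05 m and y of scrap_4_mid in the frame of tray_in between -0.065 and 0.065 m and z of scrap_4_mid in the frame of tray_in between -0.005 and 0.034 m and x of scrap_5_mid in the frame of tray_in between -0.05 and 0.05 m and y of scrap_5_mid in the frame of tray_in between -0.065 and 0.065 m and z of scrap_5_mid in the frame of tray_in between -0.005 and 0.034 m and x of scraper_foot in the frame of pocket_in between -0.012 and 0.012 m and y of scraper_foot in the frame of pocket_in between -0.012 and 0.012 m and z of scraper_foot in the frame of pocket_in between -0.005 and 0.012 m and angle between scraper_mid's own z axis and vertical below 0.25 rad), for 0.2 s.
At the end, for the whole second after the job is handed in: All scrap lies in the catch tray (not over 34 mm above its floor); the scraper stands in its pocket (foot within 12 mm of the middle each way and of the floor) and all posts stand on the floor of the long bay (within 10 mm), leaning less than 0.25 rad (all of step 3 and x of post_0_mid in the frame of bay_in between -0.084 and 0.084 m and y of post_0_mid in the frame of bay_in between -0.022 and 0.022 m and z of post_0_mid in the frame of bay_in between 0.05 and 0.07 m and angle between each of post_0_mid, post_1_mid, post_2_mid, post_3_mid's own z axis and vertical below 0.25 rad and x of post_1_mid in the frame of bay_in between -0.084 and 0.084 m and y of post_1_mid in the frame of bay_in between -0.022 and 0.022 m and z of post_1_mid in the frame of bay_in between 0.05 and 0.07 m and x of post_2_mid in the frame of bay_in between -0.084 and 0.084 m and y of post_2_mid in the frame of bay_in between -0.022 and 0.022 m and z of post_2_mid in the frame of bay_in between 0.05 and 0.07 m and x of post_3_mid in the frame of bay_in between -0.084 and 0.084 m and y of post_3_mid in the frame of bay_in between -0.022 and 0.022 m and z of post_3_mid in the frame of bay_in between 0.05 and 0.07 m); the robot touches nothing.
It fails at once if the fingers touch scrap that is still in a slot ((contact force between the fingers and scrap_0 above 0.5 N and z of scrap_0_mid in the frame of slot_plate between 0.05 and 0.07 m and x of scrap_0_mid in the frame of slot_plate below 0.11 m) or (contact force between the fingers and scrap_1 above 0.5 N and z of scrap_1_mid in the frame of slot_plate between 0.05 and 0.07 m and x of scrap_1_mid in the frame of slot_plate below 0.11 m) or (contact force between the fingers and scrap_2 above 0.5 N and z of scrap_2_mid in the frame of slot_plate between 0.05 and 0.07 m and x of scrap_2_mid in the frame of slot_plate below 0.11 m) or (contact force between the fingers and scrap_3 above 0.5 N and z of scrap_3_mid in the frame of slot_plate between 0.05 and 0.07 m and x of scrap_3_mid in the frame of slot_plate below 0.11 m) or (contact force between the fingers and scrap_4 above 0.5 N and z of scrap_4_mid in the frame of slot_plate between 0.05 and 0.07 m and x of scrap_4_mid in the frame of slot_plate below 0.11 m) or (contact force between the fingers and scrap_5 above 0.5 N and z of scrap_5_mid in the frame of slot_plate between 0.05 and 0.07 m and x of scrap_5_mid in the frame of slot_plate below 0.11 m)).
It fails at once if the jar, vial or timer is shifted more than 30 mm or tipped over (distance of any of jar, vial, timer from where it was at the start of the episode above 0.03 m or angle between any of jar, vial, timer's own z axis and vertical above 0.5 rad).
Of scrap_0, scrap_1, scrap_2, scrap_3, scrap_4, scrap_5 only 3 to 6 are there at a start; the rules pass over those that are not, and their reading is None.
Of post_0, post_1, post_2, post_3 only 3 to 4 are there at a start; the rules pass over those that are not, and their reading is None.
At some moment in a run one of post_0, post_1, post_2, post_3 may be knocked a few centimetres aside while the robot is not near it.
It also fails if it takes over 210 s, if anything falls off the work surface, if the arm or the gripper's body presses on something with over 40 N, if the wrist force passes 120 N, or if a joint passes its speed limit or range.

### The arm

A 7-joint arm with a two-finger parallel gripper is mounted at the origin on a cart in front of the work surface, level with it; the furniture and walls round the work are solid. World frame = base frame: x ahead of the robot, y to its left, z up, the work surface at z = 0. Lengths are in m, angles in rad, forces in N, time in s.
With the tool pointing down it reaches from about 0.425 to 0.925 m from the base axis. Payload 6.8 kg.
Tool frame: the origin (TCP) lies on the mounting face of the last link; the fingertips stand 173 mm ahead of it and the grasp point (between the pads) lies 155 mm ahead of it; y points along the fingers, x is the direction in which the jaws open and shut, and the axes are right-handed (so a half turn about y gives the same grasp; the last joint's range is limited). The gripper opens to 85 mm and grips with 20 to 120 N. Pads are 22 mm wide; open, the fingers measure 114 mm over their backs; the gripper's body (76 mm by 85 mm) begins 54 mm behind the grasp point. The pads swing forward as they close: fully open they stand 13 mm farther back than shut.
Start: joints at [-1.28, 0.477, 0.022, 1.555, -0.011, 1.109, -0.083], TCP at [0.262, 0.622, 0.405] pointing down, gripper open.
Joint ranges: [-2.96, 2.96], [-0.34, 2.1], [-1.41, 1.46], [0.24, 2.44], [-1.37, 4.51], [0.17, 1.92], [-2.96, 2.96]. Speed limits (rad/s): [2.39, 2.39, 3.14, 3.14, 3.14, 3.14, 3.14].

### API

Orientations are given as a rotation vector (axis times angle).
In Python, from bench import r gives the robot as it stands.
- The arm moves only by the tool step_arm, never from a script. Its arguments are lists of equal length, an entry for each row: "xyz": the shift along the tool's x, y, z scaled (see below), a list of three; "rotation": the turn, a rotation vector about the tool's x, y, z scaled (see below), a list of three. A call has 1 to 20 rows; each row is the pose to reach, as a shift and turn from the pose measured when the call began, along the tool's axes at that moment; what a row does not reach only later rows make up. The controller multiplies each number of a shift by 30 cm and each number of a turn by 90 degrees. A row lasts 1/8 s, in which the tool goes at most 62.5 mm and 10.7 degrees, less where a joint would pass 70% of its speed; a pose out of reach is approached as far as the arm can. A call with a number of a shift or a turn outside -1 to 1 is refused whole. A call with a gripper value outside its range is refused whole. "grip" is the closure, from 0 (fully open) to 1 (shut), set as the call begins (left out, the last holds). The fingers move at their own pace and stop on an object; "force" is the grip in N (left out, the last holds). Time passes only in rows, so rows that repeat a pose let the fingers close. It gives the time, the measured TCP pose, the force and the opening at its end, in the units of the state.
- r.get_obs(): the state, without advancing time (a new reading comes with each control period).
- r.grab_frame(name): name is "scene" or "top"; returns a dict with "pixels" (480x640x3 uint8, red, green, blue), "fx", "fy", "cx", "cy" (pixels), "dist_coeffs" ([k1, k2, p1, p2, k3] as OpenCV has them; the pictures are not rectified), "position" and "attitude" of the camera in the world. Camera axes: x right, y down, z forward; pixel columns grow to the right and rows downward; lengths in m; the calibration is good to about 2 mm. A picture is of the moment at which its call begins. There is no depth.
- r.hand_in(): hands the job in, once; it reports no verdict.
The state is a dict: "clock": time; "joints": joint angles; "qvel": joint speeds; "tau": joint torques, N m; "tcp_pos": TCP position; "orientation": TCP orientation; "contact_force": force on the tool from outside, world axes, zero at the start; "moment": the same for the moment, N m; "grip_width": finger opening in m.
Only numpy, scipy, OpenCV 4.12 (cv2) and the standard library are available. Lean on these libraries where they do the work, as an engineer would, in place of code of your own. Each camera call takes 0.05 s, during which the arm holds its last target.

## Working session

There is one attempt and no reset: what is moved stays moved. The work goes in short steps, Python scripts to look and compute and a tool call to move; the robot and the scene stay as the last step left them, time stands still between calls to the robot, and variables do not carry over. Pictures are saved under pics/ and viewed, and the job is handed in when it is done.

Besides the shell and the picture viewer there is one more tool, called after ">>>" as name(argument=value, ...) on one line, values as JSON. step_arm: Moves the arm, as the interface text tells. Its arguments: {"type":"object","properties":{"xyz":{"type":"array"},"rotation":{"type":"array"},"grip":{"type":"number"},"force":{"type":"number"}},"required":["xyz","rotation"]}

```bash
ls; mkdir -p pics; python3 - <<'E'
from bench import r
import cv2,numpy as np
o=r.get_obs(); print(o)
for n in("scene","top"):
    f=r.grab_frame(n); cv2.imwrite(f"pics/{n}0.png",f["pixels"][:,:,::-1]); f.pop("pixels"); print(n,f)
E
```

```text
pics
{'clock': 0.0, 'joints': array([-1.28010317,  0.47780883,  0.02232655,  1.55646977, -0.01148976,
        1.10929941, -0.08309619]), 'qvel': array([ 6.97744966e-04,  8.00388899e-04, -7.26801064e-04,  6.35891478e-04,
        4.99715092e-04, -3.54385945e-03,  6.75678106e-05]), 'tau': array([ 7.36382594e-05, -5.96450007e+01,  1.60798229e+00, -2.81200057e+01,
        1.23994367e-02,  9.16169083e-03, -2.87181479e-05]), 'tcp_pos': array([0.26198461, 0.62177836, 0.40371158]), 'orientation': array([-1.37302945, -0.90960045,  0.91201222]), 'contact_force': array([-0.15427462,  0.31662162, -0.01831861]), 'moment': array([-0.04776035, -0.0379089 ,  0.04432029]), 'grip_width': 0.08554304623542817}
scene {'fx': 491.8720313892159, 'fy': 491.8720313892159, 'cx': 324.17125388738197, 'cy': 240.7855307342081, 'dist_coeffs': array([-0.07158926,  0.        ,  0.        ,  0.        ,  0.        ]), 'position': array([ 0.02004089, -0.61415458,  0.72761266]), 'attitude': array([-2.15025951,  0.71737413, -0.36526271])}
top {'fx': 480.74014181974115, 'fy': 480.74014181974115, 'cx': 321.44425886911773, 'cy': 243.57836652919914, 'dist_coeffs': array([-0.00823067,  0.        ,  0.        ,  0.        ,  0.        ]), 'position': array([0.29708308, 0.02481278, 1.12126271]), 'attitude': array([-2.10217223,  2.12818111, -0.20105824])}
```

View pics/scene0.png

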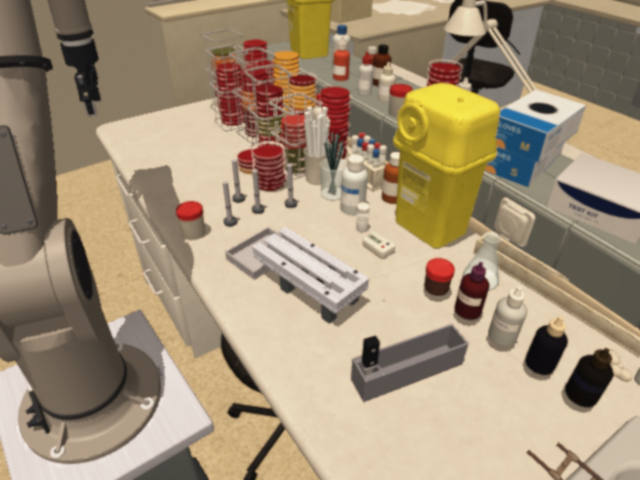

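View pics/top0.png

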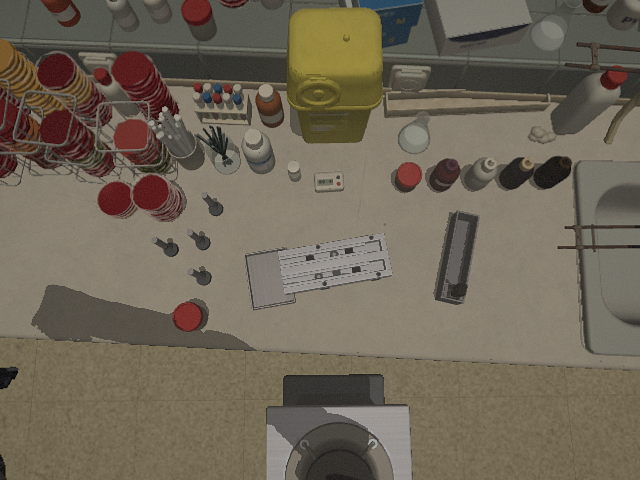

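```bash
python3 - <<'E'
from scipy.spatial.transform import Rotation as R
print(R.from_rotvec([-1.37302945, -0.90960045,  0.91201222]).as_matrix().round(3))
E
```

```text
[[ 0.388 -0.001 -0.922]
 [ 0.922 -0.002  0.388]
 [-0.002 -1.    -0.   ]]
```

```bash
cat > h.py <<'E'
import cv2,numpy as np
from bench import r
from scipy.spatial.transform import Rotation as R
def cam(f):
    K=np.array([[f["fx"],0,f["cx"]],[0,f["fy"],f["cy"]],[0,0,1]]);return K,f["dist_coeffs"],R.from_rotvec(f["attitude"]).as_matrix(),np.array(f["position"])
def proj(f,P):
    K,d,A,p=cam(f);A=A.T
    return cv2.projectPoints(np.atleast_2d(np.array(P,float)),cv2.Rodrigues(A)[0],-A@p,K,d)[0][:,0]
def onz(f,uv,z):
    K,d,A,p=cam(f)
    n=cv2.undistortPoints(np.array(uv,float).reshape(-1,1,2),K,d)[:,0]
    D=np.c_[n,np.ones(len(n))]@A.T
    return p+D*((z-p[2])/D[:,2])[:,None]
def crop(f,u0,v0,w,h,s,name):
    im=f["pixels"][v0:v0+h,u0:u0+w,::-1]
    cv2.imwrite("pics/"+name,cv2.resize(im,None,fx=s,fy=s,interpolation=cv2.INTER_CUBIC))
E
python3 - <<'E'
from h import *
t=r.grab_frame("top");s=r.grab_frame("scene")
import pickle;pickle.dump((t,s),open("f0.pkl","wb"))
print(proj(t,[0,0,0]),proj(s,[0,0,0]))
crop(t,230,200,260,120,3,"t_plate.png"); crop(t,140,180,110,150,4,"t_posts.png")
crop(s,215,220,260,180,3,"s_plate.png"); crop(s,170,150,140,100,5,"s_posts.png")
E
```

```text
[[338.54678275 478.33215698]] [[ 91.76510636 398.29015427]]
```

View pics/t_plate.png

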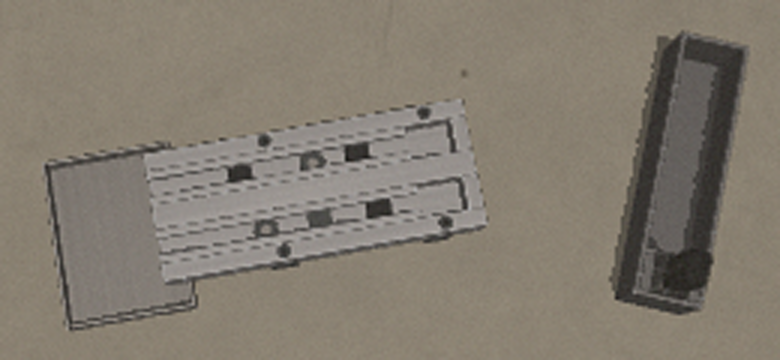

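View pics/t_posts.png

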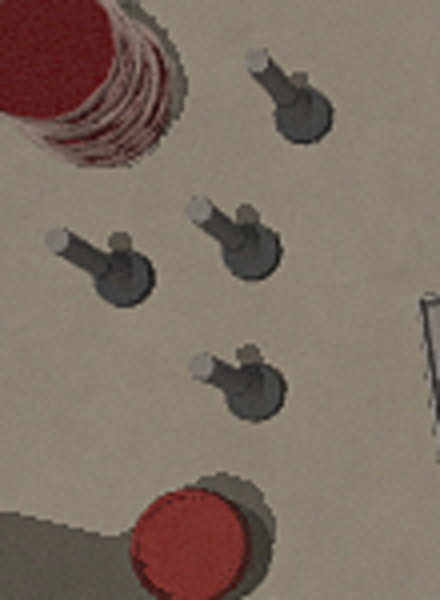

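View pics/s_plate.png

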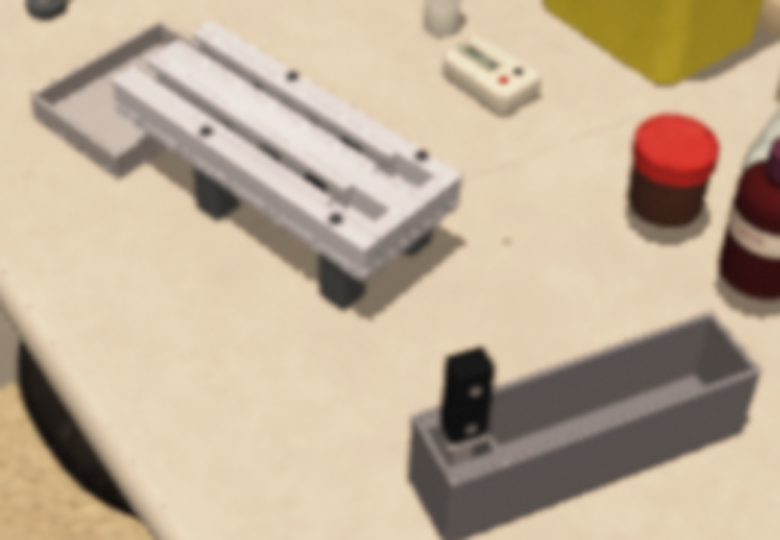

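View pics/s_posts.png

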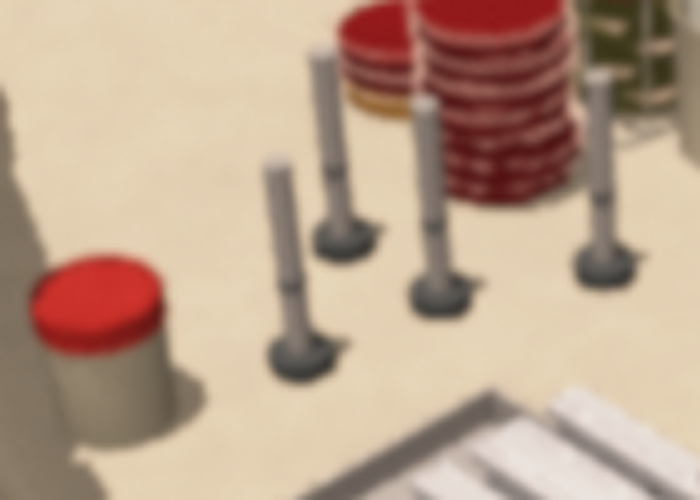

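```bash
python3 - <<'E'
from h import *
import pickle;t,s=pickle.load(open("f0.pkl","rb"))
crop(t,425,205,60,105,5,"t_hold.png"); crop(s,340,325,135,80,5,"s_hold.png")
crop(t,240,225,160,90,5,"t_plate5.png"); crop(s,220,220,155,110,5,"s_plate5.png")
E
```

```text
(no output)
```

View pics/t_hold.png

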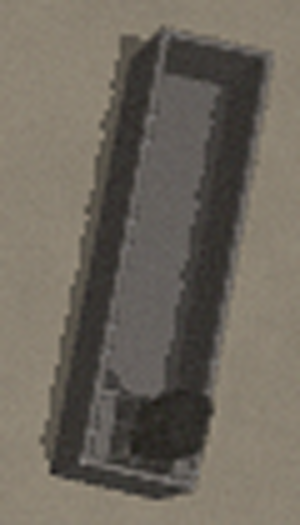

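View pics/s_hold.png

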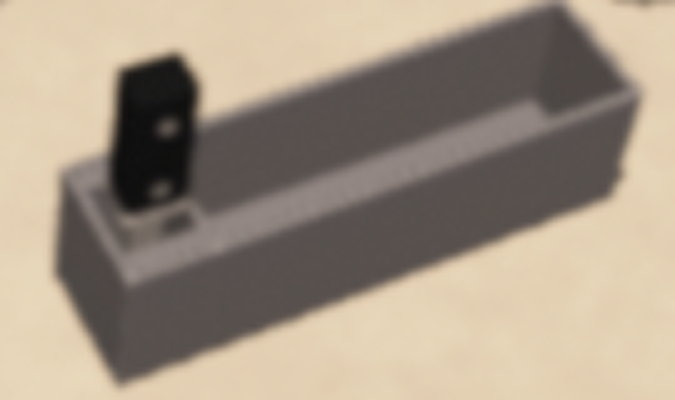

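View pics/t_plate5.png

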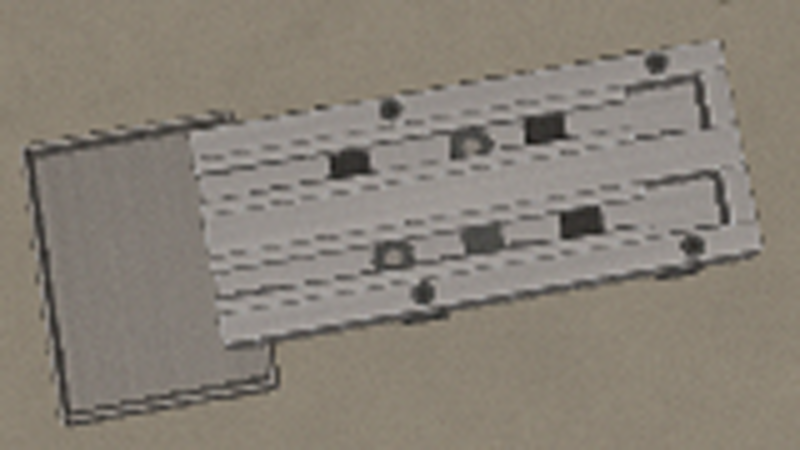

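View pics/s_plate5.png

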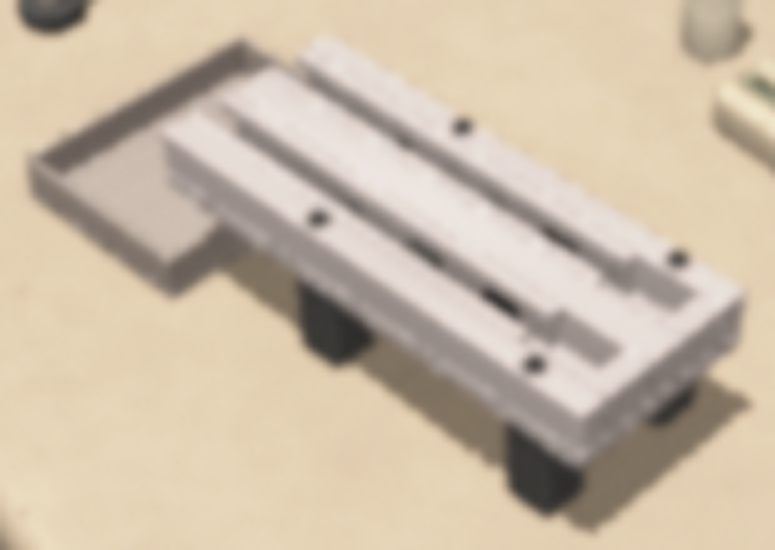

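```bash
cat > fit.py <<'E'
from h import *
from scipy.optimize import least_squares
import pickle;t,s=pickle.load(open("f0.pkl","rb"))
def pts(M,pose):
    c,sn=np.cos(pose[2]),np.sin(pose[2]);M=np.array(M,float)/1000
    return np.c_[pose[0]+c*M[:,0]-sn*M[:,1],pose[1]+sn*M[:,0]+c*M[:,1],M[:,2]]
def fit(obs,x0,lab):
    # obs: (frame,(off),scale,[(model),(px)])
    D=[(f,[m for m,_ in l],np.array([(np.array(p)+.5)/sc-.5+off for _,p in l])) for f,off,sc,l in obs]
    g=lambda x:np.concatenate([(proj(f,pts(m,x))-p).ravel() for f,m,p in D])
    q=least_squares(g,x0,loss="soft_l1");print(lab,q.x.round(4),"res px");print(g(q.x).reshape(-1,2).round(1).tolist());
    for d in D:
        g1=lambda x:(proj(d[0],pts(d[1],x))-d[2]).ravel()
        print("  single",least_squares(g1,q.x).x.round(4))
    return q.x
if __name__=="__main__":
    P=fit([(t,(240,225),5,[((120,-48,75),(192,128)),((120,48,75),(226,348)),((-120,-48,75),(722,41)),((-120,48,75),(763,252))]),
     (s,(220,220),5,[((120,-48,75),(322,37)),((120,48,75),(165,130)),((-120,-48,75),(745,292)),((-120,48,75),(583,418))])],[.45,0,1.6],"plate")
    H=fit([(t,(425,205),5,[((102,26,60),(163,30)),((102,-26,60),(271,50)),((-102,26,60),(85,462)),((-102,-26,60),(193,485)),((-102,26,0),(50,470))]),
     (s,(340,325),5,[((-102,26,60),(63,175)),((-102,-26,60),(128,283)),((102,-26,60),(640,93)),((102,26,60),(560,3)),((-102,-26,0),(120,383))])],[.45,-.3,0],"holder")
    print("pocket",pts([(-84,0,5)],H),"bay",pts([(16,0,5)],H))
    def px(f,off,sc,l): return [(np.array(p)+.5)/sc-.5+off for p in l]
    W=onz(t,px(t,(240,225),5,[(394,257),(484,239),(582,222),(350,164),(472,144),(546,128)]),.062)
    c,sn=np.cos(P[2]),np.sin(P[2]);d=W-[P[0],P[1],0]
    print("scrap plate xy",(np.c_[d[:,0]*c+d[:,1]*sn,-d[:,0]*sn+d[:,1]*c]*1000).round())
    tops=px(t,(140,180),4,[(259,62),(200,210),(58,240),(203,366)]); feet=px(t,(140,180),4,[(304,114),(252,250),(124,278),(256,391)])
    print("posts",onz(t,tops,.12).round(4).tolist(),onz(t,feet,.006).round(4).tolist())
    # scene tops: near-left (277,162), (322,55),(425,102),(598,76)
    st=px(s,(170,150),5,[(598,76),(425,102),(322,55),(277,162)]);print(onz(s,st,.12).round(4).tolist())
    print("jar",onz(t,px(t,(140,180),4,[(190,546)]),.075),"handle top", onz(s,px(s,(340,325),5,[(118,70),(180,53),(197,85),(133,100)]),.127).round(4).tolist())
    print("handle bottom", onz(s,px(s,(340,325),5,[(110,195),(130,214),(190,198)]),.065).round(4).tolist())
E
python3 fit.py
```

```text
plate [4.6050e-01 1.6000e-03 1.7315e+00] res px
[[-0.3, 1.3], [-0.3, 0.0], [0.2, 0.3], [0.6, 0.3], [1.5, -0.9], [-0.5, -0.1], [0.7, -0.4], [0.0, -0.3]]
  single [4.6160e-01 1.7000e-03 1.7291e+00]
  single [4.5900e-01 1.1000e-03 1.7358e+00]
holder [ 0.4762 -0.2794 -0.2431] res px
[[-0.3, -0.3], [0.7, 0.7], [-1.1, 0.7], [0.7, 1.5], [-0.1, 1.3], [-0.3, -2.3], [0.7, -0.2], [1.7, -0.7], [0.7, -3.0], [-0.2, 1.0]]
  single [ 0.478  -0.2795 -0.2407]
  single [ 0.4742 -0.2803 -0.2457]
pocket [[ 0.39468879 -0.25918599  0.005     ]] bay [[ 0.49174787 -0.28325955  0.005     ]]
scrap plate xy [[ 41.  20.]
 [ -0.  19.]
 [-44.  19.]
 [ 53. -25.]
 [ -3. -24.]
 [-36. -26.]]
posts [[0.6069, 0.2836, 0.12], [0.5249, 0.3122, 0.12], [0.5095, 0.3876, 0.12], [0.4407, 0.3071, 0.12]] [[0.6092, 0.2847, 0.006], [0.5261, 0.313, 0.006], [0.5102, 0.3884, 0.006], [0.4419, 0.3076, 0.006]]
[[0.6046, 0.2821, 0.12], [0.5225, 0.3107, 0.12], [0.5049, 0.3813, 0.12], [0.4381, 0.304, 0.12]]
jar [[0.34914037 0.32279273 0.075     ]] handle top [[0.3849, -0.2506, 0.127], [0.4053, -0.2571, 0.127], [0.4008, -0.2701, 0.127], [0.3807, -0.2626, 0.127]]
handle bottom [[0.3853, -0.2522, 0.065], [0.3855, -0.262, 0.065], [0.4057, -0.2691, 0.065]]
```

```bash
cat > go.py <<'E'
import sys
from h import *
def go(wps,grasp=True):
    """wps: list of (x,y,zgrasp,phi_deg)"""
    o=r.get_obs();p=np.array(o["tcp_pos"]);A=R.from_rotvec(o["orientation"])
    x=A.as_matrix()[:,0];g=p+A.as_matrix()[:,1]*.155
    print("t %.2f grasp %s phi %.2f down %s F %s w %.4f"%(o["clock"],g.round(4),np.degrees(np.arctan2(x[1],x[0])),A.as_matrix()[:,1].round(3),o["contact_force"].round(1),o["grip_width"]))
    print("j",o["joints"].round(2))
    pp=p;pa=None
    for w in wps:
        f=np.radians(w[3]);T=np.array([[np.cos(f),0,-np.sin(f)],[np.sin(f),0,np.cos(f)],[0,-1,0]])
        q=np.array([w[0],w[1],w[2]+.155])
        d=A.as_matrix().T@(q-p)/.3;rv=(A.inv()*R.from_matrix(T)).as_rotvec()/(np.pi/2)
        ang=np.degrees((R.from_matrix(T) if pa is None else pa.inv()*R.from_matrix(T)).magnitude()) if pa is not None else np.linalg.norm(rv)*90
        print(w,"xyz",d.round(3).tolist(),"rot",rv.round(3).tolist(),"| dist mm %.0f ang %.0f"%(1000*np.linalg.norm(q-pp),ang))
        pp=q;pa=R.from_matrix(T)
if __name__=="__main__": go([tuple(map(float,a.split(","))) for a in sys.argv[1:]])
E
python3 go.py .45,.45,.27,66 .58,.2,.27,66 .55,0,.27,70 .45,-.2,.25,76 .394,-.2597,.25,76 .394,-.2597,.096,76
```

```text
t 0.20 grasp [0.262  0.6218 0.2491] phi 67.15 down [-0.    -0.001 -1.   ] F [-0.2  0.1  0.2] w 0.0851
j [-1.28  0.48  0.02  1.56 -0.01  1.11 -0.08]
(0.45, 0.45, 0.27, 66.0) xyz [-0.285, -0.069, -0.8] rot [0.0, 0.013, -0.001] | dist mm 256 ang 1
(0.58, 0.2, 0.27, 66.0) xyz [-0.885, -0.069, -1.523] rot [0.0, 0.013, -0.001] | dist mm 282 ang 0
(0.55, 0.0, 0.27, 70.0) xyz [-1.538, -0.068, -1.689] rot [0.0, -0.032, -0.001] | dist mm 202 ang 4
(0.45, -0.2, 0.25, 76.0) xyz [-2.282, -0.0, -1.641] rot [0.0, -0.098, -0.001] | dist mm 224 ang 6
(0.394, -0.2597, 0.25, 76.0) xyz [-2.537, -0.0, -1.546] rot [0.0, -0.098, -0.001] | dist mm 82 ang 0
(0.394, -0.2597, 0.096, 76.0) xyz [-2.537, 0.513, -1.546] rot [0.0, -0.098, -0.001] | dist mm 154 ang 0
```

>>> step_arm(xyz=[[-0.285, -0.07, -0.8], [-0.285, -0.07, -0.8], [-0.285, -0.07, -0.8], [-0.285, -0.07, -0.8], [-0.5, -0.07, -1.0], [-0.885, -0.07, -1.0], [-0.885, -0.07, -1.0], [-0.885, -0.07, -1.0]], rotation=[[0, 0, 0], [0, 0, 0], [0, 0, 0], [0, 0, 0], [0, 0, 0], [0, 0, 0], [0, 0, 0], [0, 0, 0]], grip=0.3, force=60)

```text
clock: 1.2
tcp_pos: [0.435, 0.2565, 0.4254]
orientation: [-1.375, -0.905, 0.909]
contact_force: [0.2, 1.0, 0.1]
grip_width: 0.0598
```

```bash
python3 go.py .55,.1,.27,70 .53,0,.27,70 .45,-.2,.25,76 .394,-.2597,.25,76 .394,-.2597,.096,76
```

```text
t 1.20 grasp [0.4348 0.2561 0.2704] phi 66.86 down [-0.001 -0.002 -1.   ] F [0.2 1.  0.1] w 0.0598
j [-0.78  0.17  0.14  1.94 -0.03  1.03  0.54]
(0.55, 0.1, 0.27, 70.0) xyz [-0.329, 0.002, -0.557] rot [-0.0, -0.035, -0.002] | dist mm 194 ang 3
(0.53, 0.0, 0.27, 70.0) xyz [-0.662, 0.003, -0.627] rot [-0.0, -0.035, -0.002] | dist mm 102 ang 0
(0.45, -0.2, 0.25, 76.0) xyz [-1.379, 0.071, -0.644] rot [-0.0, -0.102, -0.002] | dist mm 216 ang 6
(0.394, -0.2597, 0.25, 76.0) xyz [-1.636, 0.072, -0.55] rot [-0.0, -0.102, -0.002] | dist mm 82 ang 0
(0.394, -0.2597, 0.096, 76.0) xyz [-1.634, 0.585, -0.55] rot [-0.0, -0.102, -0.002] | dist mm 154 ang 0
```

>>> step_arm(xyz=[[-0.33, 0, -0.55], [-0.33, 0, -0.55], [-0.33, 0, -0.55], [-0.33, 0, -0.55], [-0.66, 0, -0.63], [-0.66, 0, -0.63], [-1.0, 0.03, -0.65], [-1.0, 0.03, -0.65], [-1.0, 0.03, -0.65]], rotation=[[0, -0.035, 0], [0, -0.035, 0], [0, -0.035, 0], [0, -0.035, 0], [0, -0.035, 0], [0, -0.035, 0], [0, -0.07, 0], [0, -0.1, 0], [0, -0.1, 0]])

```text
clock: 2.33
tcp_pos: [0.4955, -0.0981, 0.417]
orientation: [-1.319, -1.02, 1.025]
contact_force: [0.1, 1.5, -0.1]
grip_width: 0.0596
```

```bash
python3 go.py .394,-.2597,.20,76 .394,-.2597,.17,76 .394,-.2597,.096,76
```

```text
t 2.33 grasp [ 0.4952 -0.0986  0.262 ] phi 75.62 down [-0.002 -0.003 -1.   ] F [ 0.1  1.5 -0.1] w 0.0596
j [-0.24  0.18  0.35  1.96 -0.07  1.01  1.47]
(0.394, -0.2597, 0.2, 76.0) xyz [-0.605, 0.209, 0.194] rot [-0.001, -0.004, -0.002] | dist mm 201 ang 0
(0.394, -0.2597, 0.17, 76.0) xyz [-0.605, 0.309, 0.194] rot [-0.001, -0.004, -0.002] | dist mm 30 ang 0
(0.394, -0.2597, 0.096, 76.0) xyz [-0.604, 0.555, 0.193] rot [-0.001, -0.004, -0.002] | dist mm 74 ang 0
```

>>> step_arm(xyz=[[-0.605, 0.2, 0.194], [-0.605, 0.2, 0.194], [-0.605, 0.2, 0.194], [-0.605, 0.2, 0.194], [-0.605, 0.21, 0.194], [-0.605, 0.21, 0.194]], rotation=[[0, -0.004, 0], [0, -0.004, 0], [0, -0.004, 0], [0, -0.004, 0], [-0.001, -0.004, -0.002], [-0.001, -0.004, -0.002]])

```text
clock: 3.08
tcp_pos: [0.3956, -0.2578, 0.3547]
orientation: [-1.314, -1.031, 1.029]
contact_force: [-0.1, -0.2, -1.1]
grip_width: 0.0597
```

```bash
python3 go.py .394,-.2597,.096,76; python3 - <<'E'
from h import *
t=r.grab_frame("top");s=r.grab_frame("scene")
crop(t,400,190,130,130,4,"t1.png");crop(s,320,250,160,160,4,"s1.png")
E
```

```text
t 3.08 grasp [ 0.3958 -0.2578  0.1997] phi 76.19 down [ 0.001  0.001 -1.   ] F [-0.1 -0.2 -1.1] w 0.0597
j [ 0.04  0.21  0.46  2.1  -0.13  0.85  1.91]
(0.394, -0.2597, 0.096, 76.0) xyz [-0.008, 0.345, 0.004] rot [0.001, 0.002, 0.001] | dist mm 104 ang 0
```

View pics/s1.png

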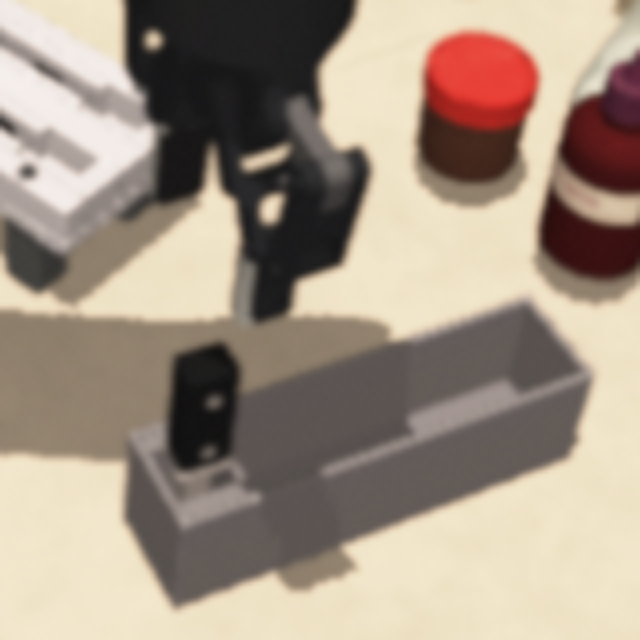

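View pics/t1.png

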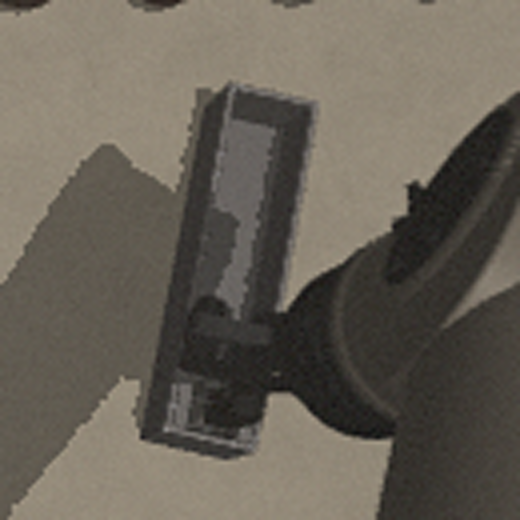

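```bash
python3 - <<'E'
from h import *
t=r.grab_frame("top");s=r.grab_frame("scene")
o=r.get_obs();A=R.from_rotvec(o["orientation"]).as_matrix();p=o["tcp_pos"]
for L in(0,.1,.155,.173):
    for w in (-.03,.03): 
        q=p+A[:,1]*L+A[:,0]*w;print(L,w,((proj(s,q)-[320,250])*4).round(),((proj(t,q)-[400,190])*4).round())
E
```

```text
0 -0.03 [[305. -58.]] [[480. 356.]]
0 0.03 [[ 214. -160.]] [[332. 322.]]
0.1 -0.03 [[274. 172.]] [[392. 383.]]
0.1 0.03 [[194.  65.]] [[261. 353.]]
0.155 -0.03 [[260. 282.]] [[352. 395.]]
0.155 0.03 [[184. 174.]] [[228. 367.]]
0.173 -0.03 [[255. 315.]] [[339. 399.]]
0.173 0.03 [[181. 207.]] [[218. 371.]]
```

```bash
python3 - <<'E'
from h import *
t=r.grab_frame("top")
o=r.get_obs();A=R.from_rotvec(o["orientation"]).as_matrix();p=o["tcp_pos"]
im=cv2.resize(t["pixels"][230:320,420:500,::-1],None,fx=7,fy=7,interpolation=cv2.INTER_CUBIC).astype(float)*1.8
im=np.clip(im,0,255).astype(np.uint8).copy()
for L in(.1,.155,.173):
    for w in (-.03,.03):
      for d in (-.011,.011):
        q=p+A[:,1]*L+A[:,0]*w+A[:,2]*d;u=(proj(t,q)[0]-[420,230]+.5)*7
        cv2.circle(im,tuple(int(v) for v in u),3,(0,0,255) if L==.173 else (0,255,0),-1)
cv2.imwrite("pics/t1b.png",im)
E
```

```text
(no output)
```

View pics/t1b.png

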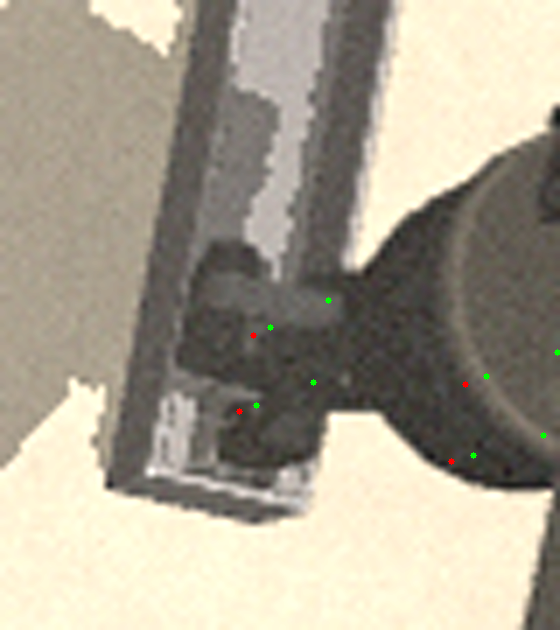

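```bash
python3 - <<'E'
from h import *
o=r.get_obs();A=R.from_rotvec(o["orientation"]).as_matrix();p=o["tcp_pos"]
for n,(u0,v0,w_,h_,s) in {"top":(420,230,80,90,7),"scene":(345,240,85,115,6)}.items():
    t=r.grab_frame(n)
    im=cv2.resize(t["pixels"][v0:v0+h_,u0:u0+w_,::-1],None,fx=s,fy=s,interpolation=cv2.INTER_CUBIC).astype(float)
    im=(255*(np.clip(im,0,255)/255)**.5).astype(np.uint8).copy()
    for sg,c in((1,(0,0,255)),(-1,(0,255,0))):
        for d in(-.011,.011):
            q=[p+A[:,1]*L+A[:,0]*w*sg+A[:,2]*d for L,w in((.13,.03),(.167,.03),(.167,.0445),(.13,.0445))]
            u=(proj(t,q)-[u0,v0]+.5)*s
            cv2.polylines(im,[u.astype(int)],True,c,1)
    cv2.imwrite(f"pics/{n}1c.png",im)
E
```

```text
(no output)
```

View pics/scene1c.png

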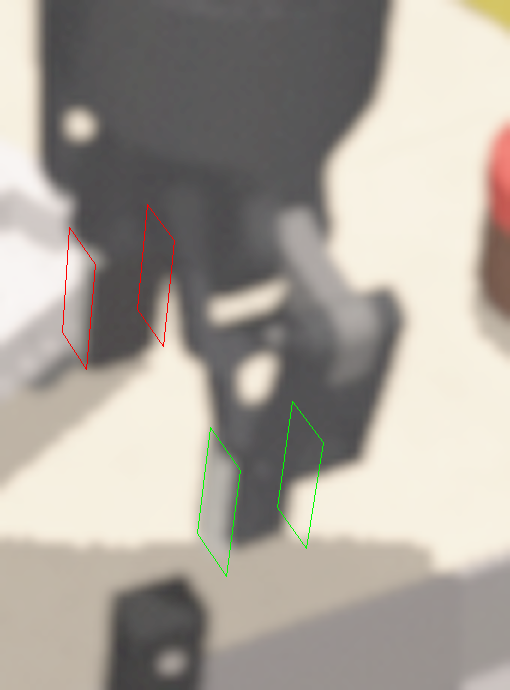

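View pics/top1c.png

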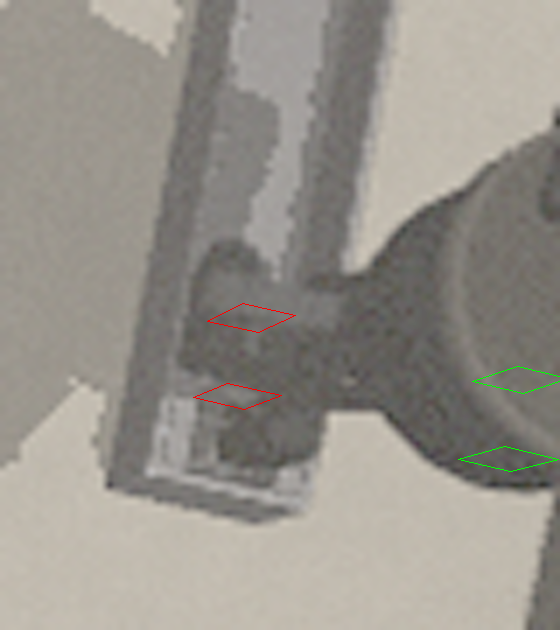

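>>> step_arm(xyz=[[-0.008, 0.06, 0.004], [-0.008, 0.13, 0.004], [-0.008, 0.15, 0.004], [-0.008, 0.15, 0.004]], rotation=[[0, 0.002, 0], [0, 0.002, 0], [0, 0.002, 0], [0, 0.002, 0]])

```text
clock: 3.92
tcp_pos: [0.3926, -0.2613, 0.3098]
orientation: [-1.316, -1.026, 1.025]
contact_force: [1.0, 0.1, -0.0]
grip_width: 0.0598
```

```bash
cat > look.py <<'E'
from h import *
import sys
def look(tag,boxes,W=[],g=.6):
    o=r.get_obs()
    for n,(u0,v0,w_,h_,s) in boxes.items():
        t=r.grab_frame(n)
        im=cv2.resize(t["pixels"][v0:v0+h_,u0:u0+w_,::-1],None,fx=s,fy=s,interpolation=cv2.INTER_CUBIC)
        im=(255*(im/255.)**g).astype(np.uint8).copy()
        for poly,c in W:
            u=(proj(t,poly)-[u0,v0]+.5)*s
            cv2.polylines(im,[u.round().astype(int)],False,c,1)
        cv2.imwrite(f"pics/{tag}_{n}.png",im)
E
python3 go.py .394,-.2597,.096,76; python3 - <<'E'
from look import *
from fit import pts
H=[.4762,-.2794,-.2431]
hb=lambda x,y,z:pts([(-84+a*x,b*y,z) for a,b in((-1,-1),(-1,1),(1,1),(1,-1),(-1,-1))],H)
look("g1",{"top":(420,230,80,90,6),"scene":(330,270,90,110,5)},[(hb(12,9,127),(0,0,255)),(hb(12,9,65),(0,255,255)),(hb(14,14,60),(0,255,0))])
E
```

```text
t 3.92 grasp [ 0.3927 -0.2613  0.1548] phi 75.85 down [ 0.  0. -1.] F [ 1.   0.1 -0. ] w 0.0598
j [ 0.08  0.29  0.44  2.14 -0.18  0.75  1.96]
(0.394, -0.2597, 0.096, 76.0) xyz [0.006, 0.196, -0.003] rot [0.0, -0.002, 0.0] | dist mm 59 ang 0
```

View pics/g1_scene.png

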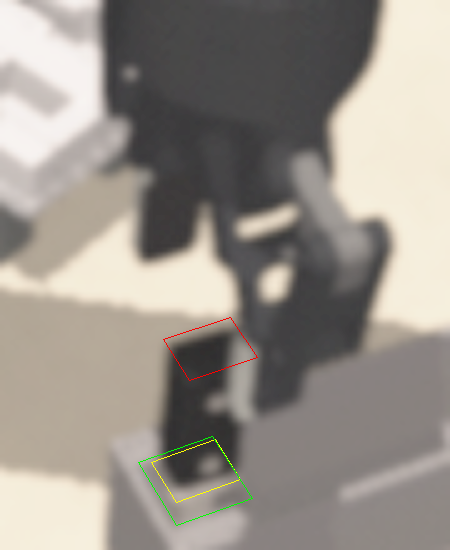

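View pics/g1_top.png

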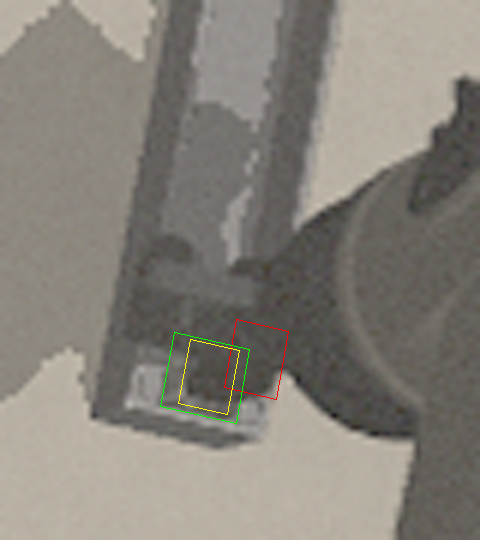

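>>> step_arm(xyz=[[0.0, 0.1, 0.002], [0.0, 0.17, 0.002], [0.0, 0.195, 0.002], [0.0, 0.195, 0.002]], rotation=[[0, -0.002, 0], [0, -0.002, 0], [0, -0.002, 0], [0, -0.002, 0]])

```text
clock: 4.53
tcp_pos: [0.3926, -0.2616, 0.2522]
orientation: [-1.316, -1.029, 1.027]
contact_force: [0.8, -0.6, -0.1]
grip_width: 0.0596
```

>>> step_arm(xyz=[[0, 0, 0], [0, 0, 0], [0, 0, 0], [0, 0, 0], [0, 0, 0], [0, 0, 0]], rotation=[[0, 0, 0], [0, 0, 0], [0, 0, 0], [0, 0, 0], [0, 0, 0], [0, 0, 0]], grip=1, force=60)

```text
clock: 5.28
tcp_pos: [0.3929, -0.2617, 0.2528]
orientation: [-1.317, -1.03, 1.026]
contact_force: [-0.8, 0.8, 7.5]
grip_width: 0.0174
```

```bash
python3 go.py .394,-.2597,.26,76; python3 - <<'E'
from look import *
look("g2",{"top":(420,230,80,90,6),"scene":(330,270,90,110,5)})
E
```

```text
t 5.28 grasp [ 0.3934 -0.2618  0.0978] phi 76.02 down [ 0.003 -0.001 -1.   ] F [-0.8  0.8  7.5] w 0.0174
j [ 0.13  0.39  0.4   2.18 -0.26  0.61  2.04]
(0.394, -0.2597, 0.26, 76.0) xyz [0.007, -0.541, -0.004] rot [0.002, 0.0, 0.0] | dist mm 162 ang 0
```

View pics/g2_scene.png

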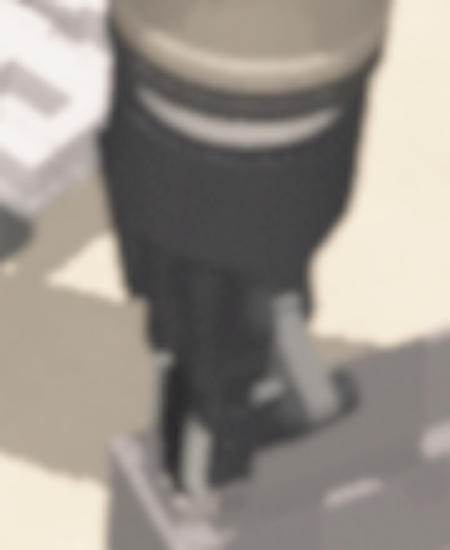

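>>> step_arm(xyz=[[0, -0.08, 0], [0, -0.2, 0], [0, -0.32, 0], [0, -0.45, 0], [0, -0.5, 0], [0, -0.5, 0]], rotation=[[0, 0, 0], [0, 0, 0], [0, 0, 0], [0, 0, 0], [0, 0, 0], [0, 0, 0]], force=80)

```text
clock: 6.12
tcp_pos: [0.3925, -0.2615, 0.4029]
orientation: [-1.318, -1.031, 1.026]
contact_force: [1.6, 0.1, -2.0]
grip_width: 0.0173
```

```bash
python3 go.py  .4534,-.0917,.20,9.2; python3 - <<'E'
from look import *
look("g3",{"scene":(320,220,120,150,4)})
E
```

```text
t 6.12 grasp [ 0.3931 -0.2617  0.2479] phi 76.04 down [ 0.004 -0.001 -1.   ] F [ 1.6  0.1 -2. ] w 0.0173
j [ 0.01  0.14  0.49  2.05 -0.08  0.96  1.88]
(0.4534, -0.0917, 0.2, 9.2) xyz [0.598, 0.16, -0.06] rot [0.002, 0.743, 0.002] | dist mm 187 ang 67
```

View pics/g3_scene.png

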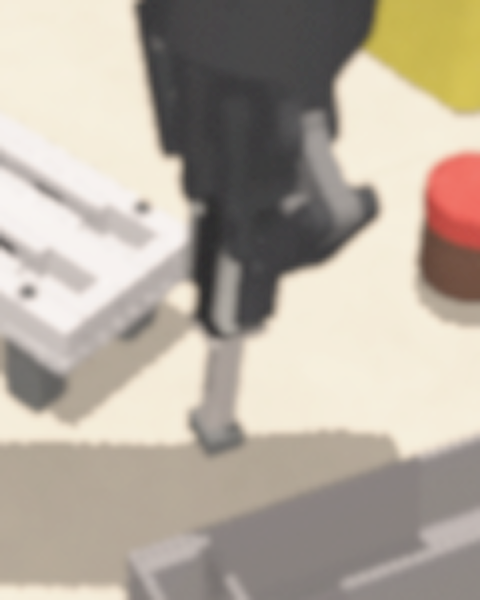

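Scraper is held upright (foot at ~(215,430) of the crop). Move over slot 0's well.

>>> step_arm(xyz=[[0.08, 0, -0.008], [0.16, 0, -0.016], [0.25, 0, -0.025], [0.35, 0, -0.035], [0.45, 0.03, -0.045], [0.55, 0.08, -0.055], [0.598, 0.12, -0.06], [0.598, 0.16, -0.06], [0.598, 0.16, -0.06], [0.598, 0.16, -0.06]], rotation=[[0, 0.1, 0], [0, 0.2, 0], [0, 0.3, 0], [0, 0.4, 0], [0, 0.5, 0], [0, 0.6, 0], [0, 0.7, 0], [0.002, 0.743, 0.002], [0.002, 0.743, 0.002], [0.002, 0.743, 0.002]])

```text
clock: 7.42
tcp_pos: [0.4528, -0.0918, 0.3535]
orientation: [-1.567, -0.124, 0.129]
contact_force: [0.8, -0.6, -0.7]
grip_width: 0.017
```

```bash
cat > plate.py <<'E'
from look import *
from fit import pts
P=[.4605,.0016,1.7315]
def rect(x0,x1,y0,y1,z,pose): return pts([(x0,y0,z),(x1,y0,z),(x1,y1,z),(x0,y1,z),(x0,y0,z)],pose)
def foot():
    o=r.get_obs();A=R.from_rotvec(o["orientation"]).as_matrix();g=np.array(o["tcp_pos"])+A[:,1]*.155
    c=g+A[:,1]*(.091+.0015)  # grasp 1.5mm above mid
    return A,c
def W(P=P):
    A,c=foot();L=[]
    for h,cc in((0,(0,0,255)),(.01,(0,255,255))):
        L.append(([c-A[:,1]*h+A[:,2]*a*.008+A[:,0]*b*.0095 for a,b in((-1,-1),(-1,1),(1,1),(1,-1),(-1,-1))],cc))
    for y in(22,-22):
        L.append((rect(-108,-74,y-12.5,y+12.5,75,P),(0,255,0)));L.append((rect(-74,120,y-6.5,y+6.5,75,P),(0,255,0)))
    L.append((rect(-120,120,-48,48,75,P),(255,0,0)))
    return L
def prel(P=P):
    A,c=foot();d=c-[P[0],P[1],0];a,b=np.cos(P[2]),np.sin(P[2]);x=A[:,0]
    print("foot in plate mm",((d[0]*a+d[1]*b)*1000).round(1),((-d[0]*b+d[1]*a)*1000).round(1),(c[2]*1000).round(1),"yaw err deg",(np.degrees(np.arctan2(x[1],x[0])-P[2])+90).round(2))
E
python3 go.py  .4534,-.0917,.20,9.2; python3 -c "
from plate import *
prel();look('w1',{'top':(345,215,70,90,6),'scene':(280,200,110,130,5)},W())"
```

```text
t 7.42 grasp [ 0.4523 -0.0918  0.1985] phi 9.22 down [-0.003 -0.    -1.   ] F [ 0.8 -0.6 -0.7] w 0.0170
j [-0.34  0.2   0.46  2.12 -0.12  0.85  0.35]
(0.4534, -0.0917, 0.2, 9.2) xyz [0.002, -0.005, -0.0] rot [-0.0, 0.0, -0.002] | dist mm 2 ang 0
foot in plate mm -90.9 23.3 106.0 yaw err deg 0.01
```

View pics/w1_scene.png

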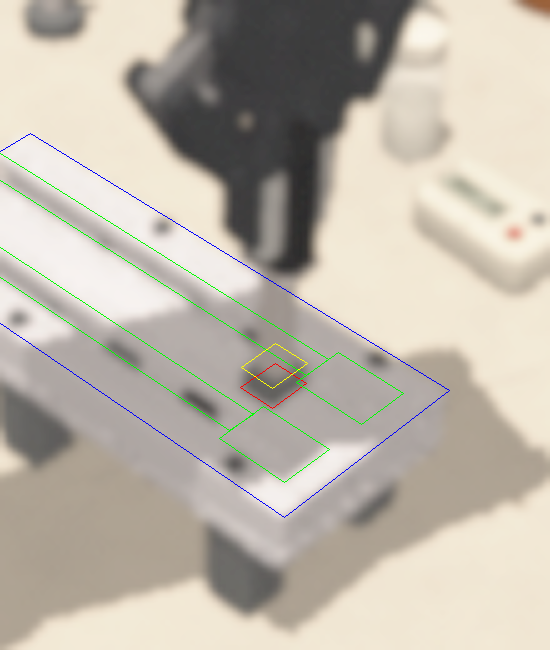

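View pics/w1_top.png

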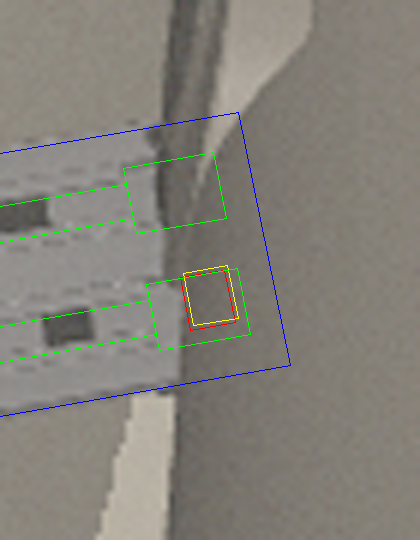

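```bash
cat > ov.py <<'E'
from plate import *
import pickle
t,s=pickle.load(open("f0.pkl","rb"))
def ov(f,box,L,name,g=.7):
    u0,v0,w,h,sc=box
    im=cv2.resize(f["pixels"][v0:v0+h,u0:u0+w,::-1],None,fx=sc,fy=sc,interpolation=cv2.INTER_LINEAR)
    im=(255*(im/255.)**g).astype(np.uint8).copy()
    for p,c in L:
        u=(proj(f,p)-[u0,v0]+.5)*sc; cv2.polylines(im,[(u*16).round().astype(int)],False,c,1,shift=4)
    cv2.imwrite("pics/"+name,im)
if __name__=="__main__":
    PT=[float(x) for x in __import__("sys").argv[1:4]]
    L=[]
    for y in(22,-22): L+= [(rect(-108,-74,y-12.5,y+12.5,75,PT),(0,160,0)),(rect(-74,120,y-6.5,y+6.5,75,PT),(0,160,0))]
    L.append((rect(-120,120,-48,48,75,PT),(255,0,0)))
    ov(t,(270,228,130,75,6),L,"ovt.png");ov(s,(250,222,122,95,6),L,"ovs.png")
E
python3 ov.py .4605 .0016 1.7315
```

```text
(no output)
```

View pics/ovt.png

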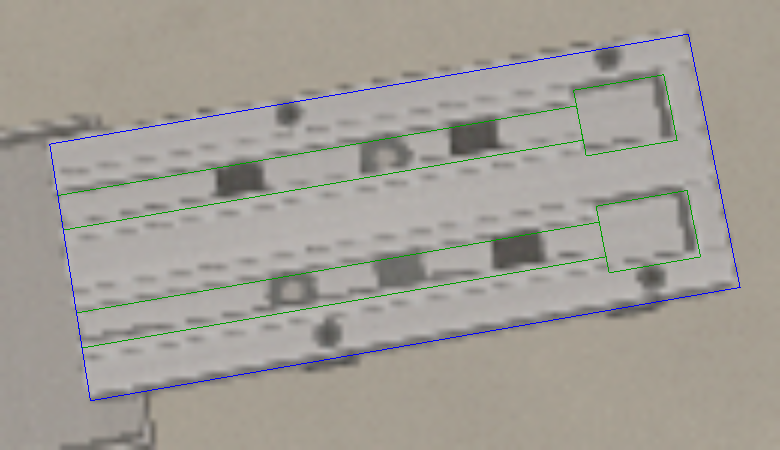

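View pics/ovs.png

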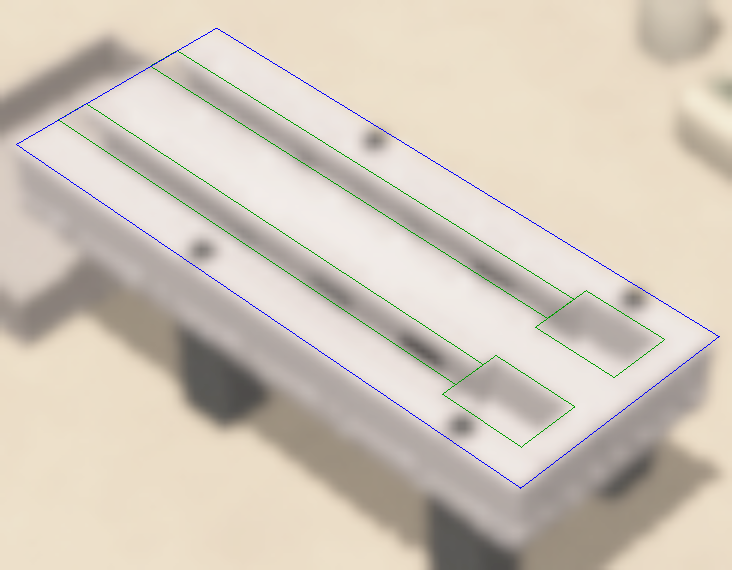

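```bash
python3 -c "
from plate import *
prel();look('w2',{'scene':(315,255,50,50,12)},W()[:2],.5);look('w2n',{'scene':(290,250,90,70,8)},[],.5)"
```

```text
foot in plate mm -91.0 22.7 106.6 yaw err deg -0.02
```

View pics/w2_scene.png

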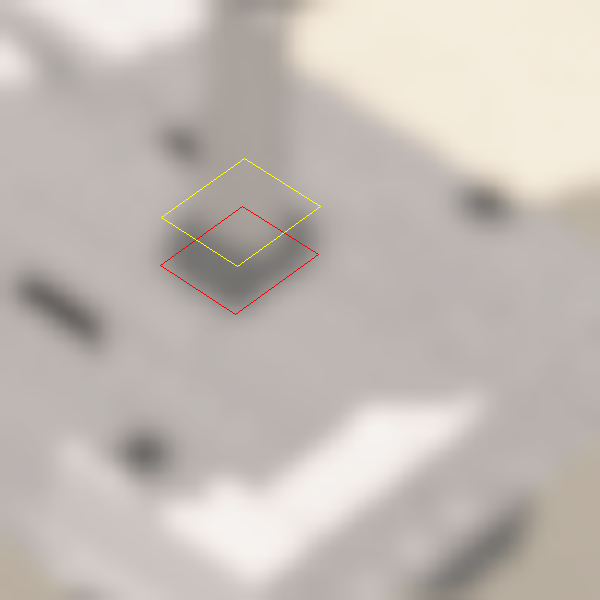

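View pics/w2n_scene.png

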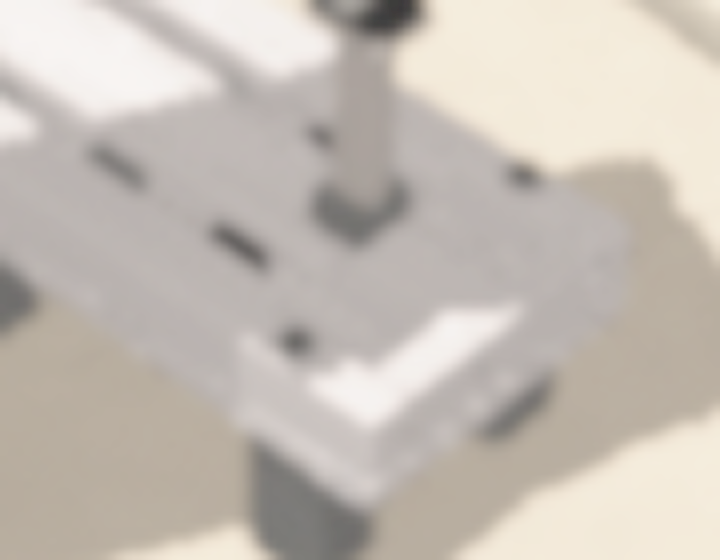

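```bash
cat > edge.py <<'E'
from ov import *
from scipy.ndimage import map_coordinates
PT=np.array([.4605,.0016,1.7315])
lines={"far":((-115,-48),(115,-48)),"near":((-115,48),(115,48)),"closed":((-120,-45),(-120,45)),"open":((120,-45),(120,45)),
"g0near":((-65,28.5),(115,28.5)),"g0far":((-65,15.5),(115,15.5)),"g1near":((-65,-15.5),(115,-15.5)),"g1far":((-65,-28.5),(115,-28.5)),
"w0near":((-105,34.5),(-77,34.5)),"w0far":((-105,9.5),(-77,9.5)),"w1near":((-105,-9.5),(-77,-9.5)),"w1far":((-105,-34.5),(-77,-34.5)),"w0cl":((-108,12),(-108,32)),"w1cl":((-108,-32),(-108,-12))}
for nm,f in(("top",t),("scene",s)):
    g=cv2.cvtColor(f["pixels"],cv2.COLOR_RGB2GRAY).astype(float)
    print(nm)
    for k,(a,b) in lines.items():
        q=np.array([np.array(a)+(np.array(b)-a)*i for i in np.linspace(0,1,120)])
        uv=proj(f,pts(np.c_[q,np.full(120,75)],PT))
        d=uv[-1]-uv[0];n=np.array([-d[1],d[0]])/np.linalg.norm(d);
        if n[1]<0:n=-n   # downwards in image
        off=np.arange(-4,4.01,.5)
        pr=[map_coordinates(g,(uv+n*o)[:,::-1].T,order=1).mean() for o in off]
        print("%-7s n=%s"%(k,n.round(2)),np.round(pr).astype(int).tolist())
E
python3 edge.py
```

```text
top
far     n=[0.17 0.99] [131, 131, 130, 130, 127, 119, 114, 127, 139, 140, 138, 137, 137, 138, 141, 144, 147]
near    n=[0.17 0.99] [139, 141, 143, 147, 151, 146, 119, 93, 87, 96, 109, 121, 128, 130, 130, 130, 130]
closed  n=[-0.98  0.2 ] [130, 130, 129, 129, 130, 130, 130, 128, 125, 130, 140, 144, 144, 144, 145, 145, 146]
open    n=[-0.99  0.16] [141, 142, 142, 141, 141, 141, 143, 142, 135, 126, 123, 124, 124, 123, 123, 124, 124]
g0near  n=[0.17 0.99] [125, 126, 127, 126, 117, 101, 102, 126, 146, 152, 153, 142, 133, 139, 144, 144, 143]
g0far   n=[0.17 0.99] [139, 131, 138, 148, 153, 151, 131, 111, 112, 120, 123, 124, 125, 126, 127, 125, 114]
g1near  n=[0.17 0.99] [121, 122, 122, 122, 120, 112, 110, 127, 144, 150, 150, 140, 133, 141, 147, 147, 147]
g1far   n=[0.17 0.99] [138, 130, 137, 146, 152, 150, 129, 106, 106, 115, 120, 120, 121, 122, 122, 122, 118]
w0near  n=[0.17 0.99] [142, 140, 140, 141, 136, 117, 114, 132, 137, 128, 121, 116, 115, 119, 125, 131, 140]
w0far   n=[0.17 0.99] [146, 147, 148, 150, 152, 142, 112, 87, 91, 113, 136, 146, 145, 143, 141, 139, 139]
w1near  n=[0.17 0
[... 1242 characters left out ...]
15, 207, 193, 178, 162, 148, 137, 131, 130, 137]
w0near  n=[-0.56  0.83] [156, 166, 177, 187, 197, 203, 207, 207, 204, 199, 193, 187, 182, 180, 182, 186, 192]
w0far   n=[-0.55  0.84] [226, 226, 226, 225, 225, 223, 220, 213, 201, 187, 173, 162, 154, 151, 149, 148, 148]
w1near  n=[-0.54  0.84] [142, 147, 154, 164, 175, 186, 196, 205, 211, 216, 220, 222, 224, 225, 226, 226, 225]
w1far   n=[-0.53  0.85] [189, 185, 183, 185, 190, 196, 201, 201, 196, 186, 173, 163, 155, 151, 149, 149, 149]
w0cl    n=[0.6 0.8] [168, 168, 168, 169, 171, 175, 182, 191, 202, 211, 217, 221, 222, 221, 220, 217, 212]
w1cl    n=[0.6 0.8] [163, 163, 163, 164, 166, 171, 178, 188, 199, 209, 216, 220, 221, 221, 220, 216, 210]
```

```bash
sed -i 's/^P=.*/P=[.4587,.0013,1.7320]/' plate.py; cat > tgt.py <<'E'
from plate import *
from go import go
import sys
# args: plate x,y(mm),footz(mm)
W_=[]
for a in sys.argv[1:]:
    x,y,z=map(float,a.split(","))[:3] if False else [float(v) for v in a.split(",")]
    q=pts([(x,y,z)],P)[0]; W_.append((round(q[0],4),round(q[1],4),round(q[2]+.0925,4),round(np.degrees(P[2])-90,2)))
prel();go(W_)
E
python3 tgt.py -91,22,78 -91,22,53
```

```text
foot in plate mm -90.9 20.8 106.8 yaw err deg -0.06
t 7.62 grasp [ 0.4529 -0.0918  0.1993] phi 9.17 down [-0.001  0.    -1.   ] F [ 0.4  1.4 -0.6] w 0.0172
j [-0.34  0.2   0.46  2.12 -0.12  0.85  0.35]
(np.float64(0.4516), np.float64(-0.0921), np.float64(0.1705), np.float64(9.24)) xyz [-0.005, 0.096, -0.0] rot [-0.0, -0.001, -0.001] | dist mm 29 ang 0
(np.float64(0.4516), np.float64(-0.0921), np.float64(0.1455), np.float64(9.24)) xyz [-0.005, 0.179, -0.0] rot [-0.0, -0.001, -0.001] | dist mm 25 ang 0
```

>>> step_arm(xyz=[[-0.005, 0.05, 0], [-0.005, 0.09, 0], [-0.005, 0.096, 0], [-0.005, 0.096, 0]], rotation=[[0, 0, 0], [0, 0, 0], [0, 0, 0], [0, 0, 0]])

```text
clock: 8.12
tcp_pos: [0.4515, -0.0921, 0.3252]
orientation: [-1.567, -0.124, 0.127]
contact_force: [0.2, 0.2, -1.4]
grip_width: 0.0171
```

```bash
python3 -c "
from plate import *
prel();look('w3',{'scene':(300,250,70,60,10)},W()[:4],.5)"
```

```text
foot in plate mm -90.9 22.5 77.7 yaw err deg -0.07
```

View pics/w3_scene.png

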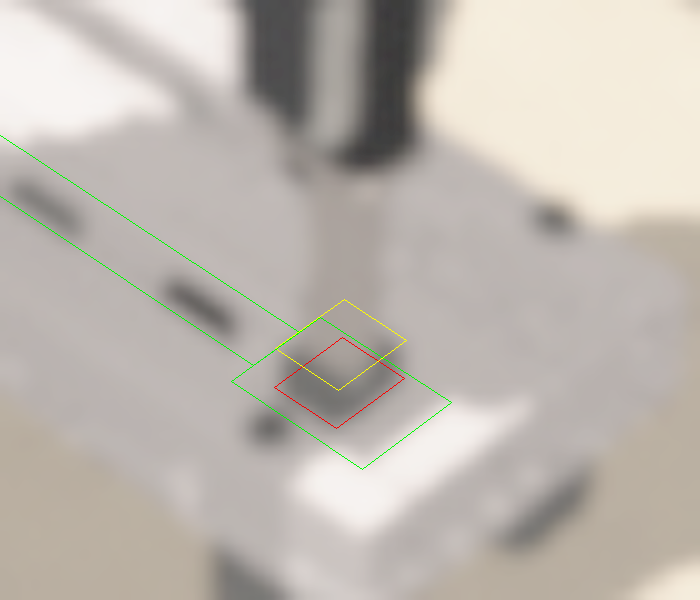

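>>> step_arm(xyz=[[0, 0.02, 0], [0, 0.035, 0], [0, 0.05, 0], [0, 0.05, 0]], rotation=[[0, 0, 0], [0, 0, 0], [0, 0, 0], [0, 0, 0]])

```text
clock: 8.68
tcp_pos: [0.4517, -0.092, 0.3102]
orientation: [-1.567, -0.125, 0.127]
contact_force: [1.7, -0.3, -0.6]
grip_width: 0.0171
```

```bash
python3 tgt.py -91,22,54; python3 -c "
from plate import *
look('w4',{'scene':(300,250,70,60,10)},[],.5)"
```

```text
foot in plate mm -91.0 22.3 62.7 yaw err deg -0.06
t 8.68 grasp [ 0.4515 -0.092   0.1552] phi 9.17 down [-0.001 -0.    -1.   ] F [ 1.7 -0.3 -0.6] w 0.0171
j [-0.31  0.27  0.44  2.17 -0.17  0.74  0.4 ]
(np.float64(0.4516), np.float64(-0.0921), np.float64(0.1465), np.float64(9.24)) xyz [-0.0, 0.029, -0.0] rot [-0.0, -0.001, -0.001] | dist mm 9 ang 0
```

View pics/w4_scene.png

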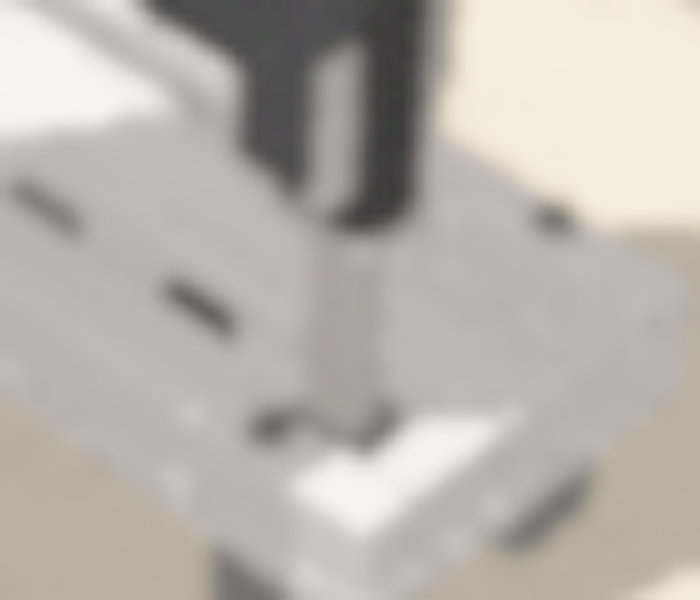

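>>> step_arm(xyz=[[0, 0.015, 0], [0, 0.029, 0], [0, 0.029, 0], [0, 0.029, 0]], rotation=[[0, 0, 0], [0, 0, 0], [0, 0, 0], [0, 0, 0]])

```text
clock: 9.22
tcp_pos: [0.4517, -0.0921, 0.3017]
orientation: [-1.567, -0.124, 0.127]
contact_force: [0.0, 0.8, -0.9]
grip_width: 0.0168
```

```bash
python3 tgt.py -60,22,54 20,22,54
```

```text
foot in plate mm -91.0 22.3 54.2 yaw err deg -0.07
t 9.22 grasp [ 0.4515 -0.0921  0.1467] phi 9.17 down [-0.001 -0.    -1.   ] F [ 0.   0.8 -0.9] w 0.0168
j [-0.31  0.28  0.44  2.17 -0.18  0.72  0.41]
(np.float64(0.4466), np.float64(-0.0615), np.float64(0.1465), np.float64(9.24)) xyz [-0.001, 0.001, 0.103] rot [-0.0, -0.001, -0.001] | dist mm 31 ang 0
(np.float64(0.4338), np.float64(0.0175), np.float64(0.1465), np.float64(9.24)) xyz [-0.001, 0.001, 0.37] rot [-0.0, -0.001, -0.001] | dist mm 80 ang 0
```

>>> step_arm(xyz=[[0, 0.002, 0.03], [0, 0.002, 0.06], [0, 0.002, 0.1], [0, 0.002, 0.103]], rotation=[[0, 0, 0], [0, 0, 0], [0, 0, 0], [0, 0, 0]])

```text
clock: 9.72
tcp_pos: [0.4472, -0.0605, 0.3013]
orientation: [-1.567, -0.127, 0.126]
contact_force: [2.9, 2.4, -1.5]
grip_width: 0.0175
```

```bash
python3 tgt.py -30,22,54 20,22,54; python3 -c "
from plate import *
look('w5',{'scene':(280,230,90,80,8)},[],.5)"
```

```text
foot in plate mm -59.0 21.1 53.8 yaw err deg 0.0
t 9.72 grasp [ 0.4473 -0.0604  0.1463] phi 9.24 down [ 0.  0. -1.] F [ 2.9  2.4 -1.5] w 0.0175
j [-0.37  0.27  0.43  2.19 -0.17  0.71  0.33]
(np.float64(0.4418), np.float64(-0.0318), np.float64(0.1465), np.float64(9.24)) xyz [-0.002, -0.0, 0.097] rot [-0.0, -0.0, 0.0] | dist mm 29 ang 0
(np.float64(0.4338), np.float64(0.0175), np.float64(0.1465), np.float64(9.24)) xyz [-0.002, -0.0, 0.264] rot [-0.0, -0.0, 0.0] | dist mm 50 ang 0
```

View pics/w5_scene.png

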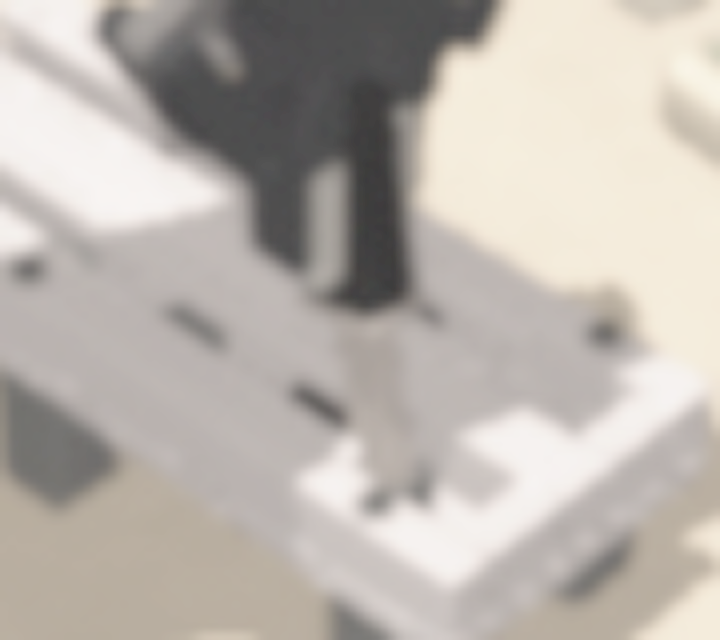

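```bash
sed -i 's/^P=.*/P=[.4605,.0016,1.7320]/' plate.py; python3 tgt.py -70,22,54 -82,22,54 -100,22,54
```

```text
foot in plate mm -58.7 22.7 53.9 yaw err deg 0.03
t 9.78 grasp [ 0.4474 -0.06    0.1464] phi 9.26 down [ 0.     0.001 -1.   ] F [ 2.4  1.8 -0.7] w 0.0170
j [-0.37  0.27  0.43  2.19 -0.17  0.71  0.33]
(np.float64(0.45), np.float64(-0.071), np.float64(0.1465), np.float64(9.24)) xyz [0.003, -0.0, -0.037] rot [-0.001, 0.0, 0.0] | dist mm 11 ang 0
(np.float64(0.4519), np.float64(-0.0829), np.float64(0.1465), np.float64(9.24)) xyz [0.003, -0.0, -0.077] rot [-0.001, 0.0, 0.0] | dist mm 12 ang 0
(np.float64(0.4548), np.float64(-0.1006), np.float64(0.1465), np.float64(9.24)) xyz [0.003, -0.0, -0.137] rot [-0.001, 0.0, 0.0] | dist mm 18 ang 0
```

>>> step_arm(xyz=[[0, 0, -0.03], [0.003, 0, -0.06], [0.003, 0, -0.08], [0.003, 0, -0.08]], rotation=[[0, 0, 0], [0, 0, 0], [0, 0, 0], [0, 0, 0]])

```text
clock: 10.28
tcp_pos: [0.4519, -0.0835, 0.3012]
orientation: [-1.564, -0.125, 0.127]
contact_force: [-1.1, 4.9, 0.9]
grip_width: 0.0174
```

```bash
python3 tgt.py -100,22,54; python3 -c "
from plate import *
look('w6',{'scene':(290,240,80,70,9)},[],.5)"
```

```text
foot in plate mm -81.8 22.3 53.7 yaw err deg -0.03
t 10.28 grasp [ 0.4517 -0.083   0.1462] phi 9.21 down [-0.001  0.003 -1.   ] F [-1.1  4.9  0.9] w 0.0174
j [-0.32  0.28  0.43  2.17 -0.18  0.72  0.39]
(np.float64(0.4548), np.float64(-0.1006), np.float64(0.1465), np.float64(9.24)) xyz [0.0, -0.001, -0.058] rot [-0.002, -0.0, -0.0] | dist mm 17 ang 0
```

View pics/w6_scene.png

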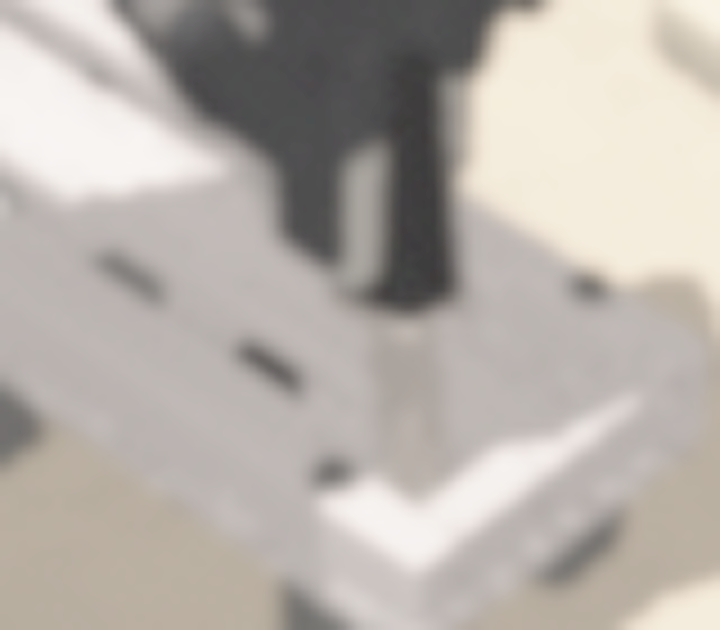

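>>> step_arm(xyz=[[0, 0, -0.02], [0, 0, -0.04], [0, 0, -0.058], [0, 0, -0.058]], rotation=[[0, 0, 0], [0, 0, 0], [-0.002, 0, 0], [-0.002, 0, 0]])

```text
clock: 10.82
tcp_pos: [0.4546, -0.0999, 0.3011]
orientation: [-1.565, -0.125, 0.128]
contact_force: [-0.4, 6.2, 2.0]
grip_width: 0.0171
```

```bash
python3 tgt.py -91,22,100; python3 -c "
from plate import *
look('w7',{'scene':(290,240,80,70,9)},[],.5)"
```

```text
foot in plate mm -98.6 22.6 53.6 yaw err deg -0.02
t 10.82 grasp [ 0.4542 -0.0996  0.1461] phi 9.22 down [-0.002  0.002 -1.   ] F [-0.4  6.2  2. ] w 0.0171
j [-0.29  0.29  0.44  2.16 -0.19  0.72  0.44]
(np.float64(0.4534), np.float64(-0.0918), np.float64(0.1925), np.float64(9.24)) xyz [0.0, -0.155, 0.028] rot [-0.002, -0.0, -0.001] | dist mm 47 ang 0
```

View pics/w7_scene.png

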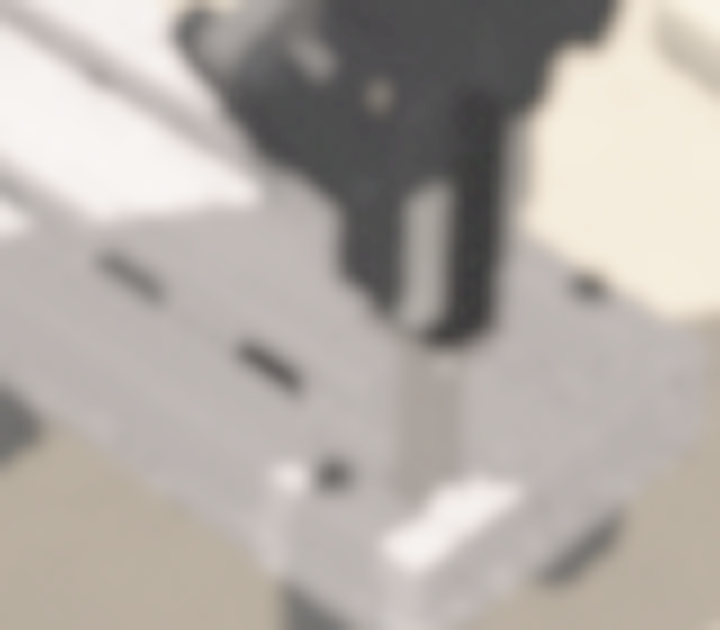

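>>> step_arm(xyz=[[0, -0.002, 0.02], [0, -0.002, 0.02], [0, -0.002, 0.02]], rotation=[[-0.002, 0, 0], [-0.002, 0, 0], [-0.002, 0, 0]], force=120)

```text
clock: 11.25
tcp_pos: [0.4535, -0.0943, 0.3017]
orientation: [-1.568, -0.125, 0.128]
contact_force: [-0.1, -0.6, -0.7]
grip_width: 0.0165
```

```bash
python3 tgt.py -93,22,54
```

```text
foot in plate mm -93.9 22.8 54.2 yaw err deg -0.03
t 11.25 grasp [ 0.4533 -0.0946  0.1467] phi 9.20 down [-0.002 -0.001 -1.   ] F [-0.1 -0.6 -0.7] w 0.0165
j [-0.3   0.29  0.44  2.17 -0.18  0.72  0.42]
(np.float64(0.4537), np.float64(-0.0937), np.float64(0.1465), np.float64(9.24)) xyz [0.001, 0.001, 0.002] rot [0.001, -0.0, -0.001] | dist mm 1 ang 0
```

>>> step_arm(xyz=[[0.007, 0, 0], [0.014, 0, 0], [0.014, 0, 0]], rotation=[[0, 0, 0], [0, 0, 0], [0, 0, 0]])

```text
clock: 11.62
tcp_pos: [0.4579, -0.0937, 0.3017]
orientation: [-1.569, -0.125, 0.127]
contact_force: [0.7, -0.3, -1.9]
grip_width: 0.0168
```

```bash
python3 tgt.py -93,22,54
```

```text
foot in plate mm -93.9 18.2 54.2 yaw err deg -0.03
t 11.62 grasp [ 0.4577 -0.0939  0.1467] phi 9.21 down [-0.001 -0.002 -1.   ] F [ 0.7 -0.3 -1.9] w 0.0168
j [-0.3   0.29  0.44  2.16 -0.18  0.72  0.42]
(np.float64(0.4537), np.float64(-0.0937), np.float64(0.1465), np.float64(9.24)) xyz [-0.014, 0.001, 0.002] rot [0.001, -0.0, -0.001] | dist mm 4 ang 0
```

>>> step_arm(xyz=[[0.007, 0, 0], [0.007, 0, 0]], rotation=[[0, 0, 0], [0, 0, 0]])

```text
clock: 11.88
tcp_pos: [0.4593, -0.0935, 0.3014]
orientation: [-1.568, -0.123, 0.129]
contact_force: [-3.7, -1.0, 0.5]
grip_width: 0.0165
```

>>> step_arm(xyz=[[0.007, 0, 0], [0.007, 0, 0]], rotation=[[0, 0, 0], [0, 0, 0]])

```text
clock: 12.12
tcp_pos: [0.4603, -0.0934, 0.3009]
orientation: [-1.568, -0.12, 0.132]
contact_force: [-6.0, -1.1, 3.2]
grip_width: 0.0165
```

```bash
python3 tgt.py -93,22,54
```

```text
foot in plate mm -93.7 17.4 53.4 yaw err deg -0.06
t 12.12 grasp [ 0.4591 -0.0936  0.1459] phi 9.18 down [-0.007 -0.001 -1.   ] F [-6.  -1.1  3.2] w 0.0165
j [-0.3   0.3   0.44  2.15 -0.19  0.73  0.42]
(np.float64(0.4537), np.float64(-0.0937), np.float64(0.1465), np.float64(9.24)) xyz [-0.022, -0.002, 0.002] rot [0.0, -0.001, -0.005] | dist mm 7 ang 0
```

```bash
sed -i 's/^P=.*/P=[.4619,.0018,1.7320]/' plate.py; python3 tgt.py -93,22,54
```

```text
foot in plate mm -93.7 18.8 53.4 yaw err deg -0.06
t 12.12 grasp [ 0.4591 -0.0936  0.1459] phi 9.18 down [-0.007 -0.001 -1.   ] F [-6.  -1.1  3.2] w 0.0165
j [-0.3   0.3   0.44  2.15 -0.19  0.73  0.42]
(np.float64(0.4551), np.float64(-0.0935), np.float64(0.1465), np.float64(9.24)) xyz [-0.017, -0.002, 0.002] rot [0.0, -0.001, -0.005] | dist mm 5 ang 0
```

>>> step_arm(xyz=[[-0.008, -0.002, 0.002], [-0.017, -0.002, 0.002], [-0.017, -0.002, 0.002]], rotation=[[0, -0.001, -0.005], [0, -0.001, -0.005], [0, -0.001, -0.005]])

```text
clock: 12.5
tcp_pos: [0.4555, -0.0935, 0.3018]
orientation: [-1.567, -0.128, 0.126]
contact_force: [-0.4, -0.8, -1.9]
grip_width: 0.0167
```

```bash
python3 tgt.py -74,22,54 -60,22,54
```

```text
foot in plate mm -93.1 21.2 54.3 yaw err deg 0.03
t 12.50 grasp [ 0.4557 -0.0935  0.1468] phi 9.27 down [ 0.002  0.    -1.   ] F [-0.4 -0.8 -1.9] w 0.0167
j [-0.3   0.29  0.44  2.16 -0.18  0.72  0.42]
(np.float64(0.4521), np.float64(-0.0748), np.float64(0.1465), np.float64(9.24)) xyz [-0.001, 0.001, 0.063] rot [0.0, 0.0, 0.001] | dist mm 19 ang 0
(np.float64(0.4498), np.float64(-0.061), np.float64(0.1465), np.float64(9.24)) xyz [-0.001, 0.001, 0.11] rot [0.0, 0.0, 0.001] | dist mm 14 ang 0
```

>>> step_arm(xyz=[[-0.001, 0.001, 0.02], [-0.001, 0.001, 0.04], [-0.001, 0.001, 0.063], [-0.001, 0.001, 0.063]], rotation=[[0, 0, 0], [0, 0, 0], [0, 0, 0.001], [0, 0, 0.001]])

```text
clock: 13.0
tcp_pos: [0.4521, -0.0741, 0.3015]
orientation: [-1.567, -0.128, 0.128]
contact_force: [0.5, -0.4, -2.0]
grip_width: 0.0169
```

```bash
python3 tgt.py -60,22,54;python3 -c "
from plate import *
look('w8',{'scene':(290,240,80,70,9)},[],.5)"
```

```text
foot in plate mm -73.4 21.8 54.0 yaw err deg 0.12
t 13.00 grasp [ 0.4521 -0.0741  0.1465] phi 9.35 down [ 0.  0. -1.] F [ 0.5 -0.4 -2. ] w 0.0169
j [-0.34  0.28  0.43  2.18 -0.18  0.72  0.37]
(np.float64(0.4498), np.float64(-0.061), np.float64(0.1465), np.float64(9.24)) xyz [-0.001, -0.0, 0.044] rot [0.0, 0.001, 0.0] | dist mm 13 ang 0
```

View pics/w8_scene.png

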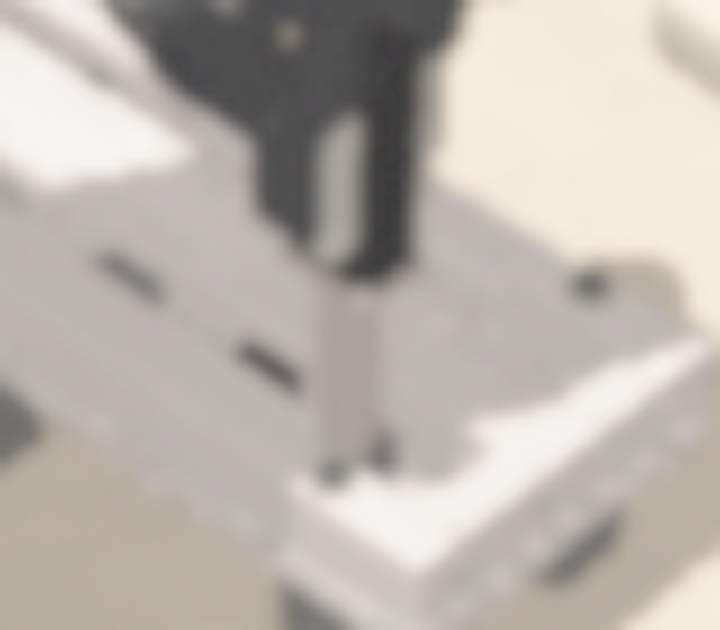

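Entered the slot, upright, no contact. Slide on.

>>> step_arm(xyz=[[0, 0, 0.02], [-0.001, 0, 0.044], [-0.001, 0, 0.07], [-0.001, 0, 0.1], [-0.001, 0, 0.1]], rotation=[[0, 0.001, 0], [0, 0.001, 0], [0, 0.001, 0], [0, 0.001, 0], [0, 0.001, 0]])

```text
clock: 13.68
tcp_pos: [0.4469, -0.0441, 0.3015]
orientation: [-1.567, -0.128, 0.128]
contact_force: [-0.1, -0.9, -0.9]
grip_width: 0.0166
```

```bash
python3 tgt.py -20,22,54 20,22,54;python3 -c "
from plate import *
look('w9',{'scene':(240,220,130,100,6)},[],.5)"
```

```text
foot in plate mm -42.9 22.1 54.0 yaw err deg 0.09
t 13.68 grasp [ 0.447  -0.044   0.1465] phi 9.33 down [ 0.  0. -1.] F [-0.1 -0.9 -0.9] w 0.0166
j [-0.4   0.26  0.42  2.2  -0.16  0.71  0.29]
(np.float64(0.4434), np.float64(-0.0215), np.float64(0.1465), np.float64(9.24)) xyz [0.001, 0.0, 0.076] rot [-0.0, 0.001, 0.0] | dist mm 23 ang 0
(np.float64(0.437), np.float64(0.018), np.float64(0.1465), np.float64(9.24)) xyz [0.001, 0.0, 0.21] rot [-0.0, 0.001, 0.0] | dist mm 40 ang 0
```

View pics/w9_scene.png

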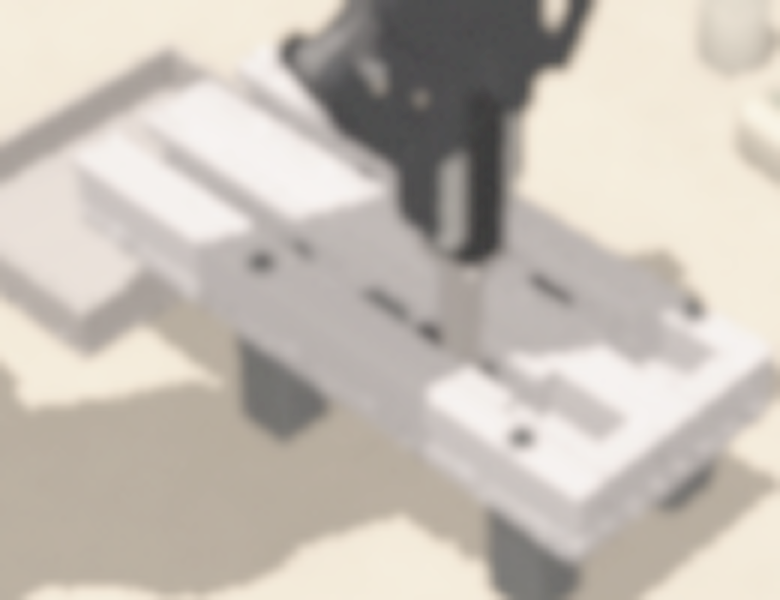

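>>> step_arm(xyz=[[0, 0, 0.03], [0, 0, 0.06], [0, 0, 0.09], [0.001, 0, 0.12], [0.001, 0, 0.15], [0.001, 0, 0.18], [0.001, 0, 0.21], [0.001, 0, 0.21]], rotation=[[0, 0.001, 0], [0, 0.001, 0], [0, 0.001, 0], [0, 0.001, 0], [0, 0.001, 0], [0, 0.001, 0], [0, 0.001, 0], [0, 0.001, 0]])

```text
clock: 14.72
tcp_pos: [0.437, 0.0185, 0.3015]
orientation: [-1.567, -0.127, 0.127]
contact_force: [0.2, 0.7, -1.3]
grip_width: 0.0166
```

```bash
python3 tgt.py 70,22,54 118,22,54;python3 -c "
from plate import *
look('w10',{'scene':(220,200,130,100,6)},[],.5)"
```

```text
foot in plate mm 20.5 21.9 54.0 yaw err deg 0.05
t 14.72 grasp [0.437  0.0185 0.1465] phi 9.29 down [ 0.  0. -1.] F [ 0.2  0.7 -1.3] w 0.0166
j [-0.53  0.24  0.39  2.22 -0.14  0.7   0.13]
(np.float64(0.4289), np.float64(0.0674), np.float64(0.1465), np.float64(9.24)) xyz [-0.0, -0.0, 0.165] rot [-0.0, 0.001, 0.0] | dist mm 50 ang 0
(np.float64(0.4212), np.float64(0.1147), np.float64(0.1465), np.float64(9.24)) xyz [-0.0, -0.0, 0.325] rot [-0.0, 0.001, 0.0] | dist mm 48 ang 0
```

View pics/w10_scene.png

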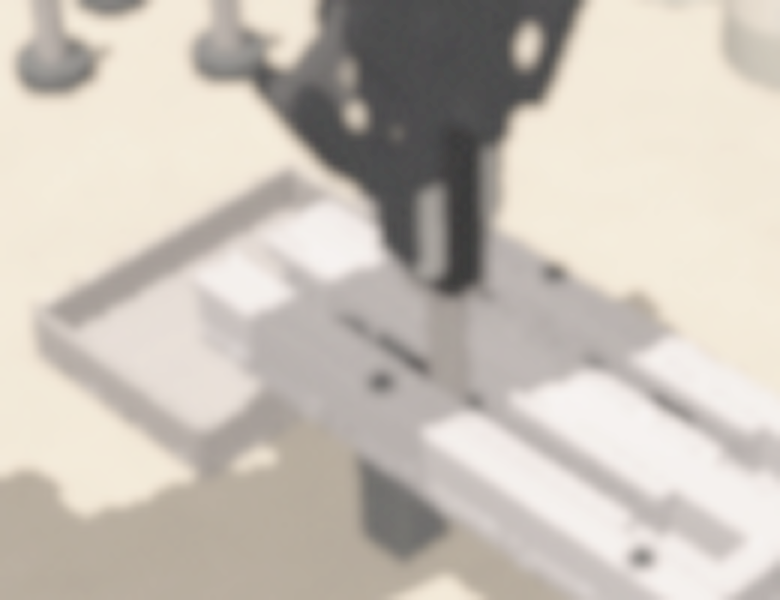

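>>> step_arm(xyz=[[0, 0, 0.03], [0, 0, 0.06], [0, 0, 0.09], [0, 0, 0.12], [0, 0, 0.15], [0, 0, 0.18], [0, 0, 0.21], [0, 0, 0.24], [0, 0, 0.27], [0, 0, 0.3], [0, 0, 0.32], [0, 0, 0.325], [0, 0, 0.325]], rotation=[[0, 0.001, 0], [0, 0.001, 0], [0, 0.001, 0], [0, 0.001, 0], [0, 0.001, 0], [0, 0.001, 0], [0, 0.001, 0], [0, 0.001, 0], [0, 0.001, 0], [0, 0.001, 0], [0, 0.001, 0], [0, 0.001, 0], [0, 0.001, 0]])

```text
clock: 16.4
tcp_pos: [0.4214, 0.1142, 0.3015]
orientation: [-1.567, -0.126, 0.125]
contact_force: [0.9, -0.7, -1.7]
grip_width: 0.0167
```

```bash
python3 tgt.py 128,22,54;python3 -c "
from plate import *
look('w11',{'scene':(200,190,130,100,6)},[],.5)
look('w11',{'top':(235,220,130,100,6)},[],.6)"
```

```text
foot in plate mm 117.4 21.9 54.0 yaw err deg -0.08
t 16.40 grasp [0.4214 0.1142 0.1465] phi 9.15 down [ 0. -0. -1.] F [ 0.9 -0.7 -1.7] w 0.0167
j [-0.71  0.24  0.35  2.22 -0.12  0.7  -0.12]
(np.float64(0.4196), np.float64(0.1246), np.float64(0.1465), np.float64(9.24)) xyz [-0.0, 0.0, 0.035] rot [0.0, -0.001, 0.0] | dist mm 11 ang 0
```

View pics/w11_scene.png

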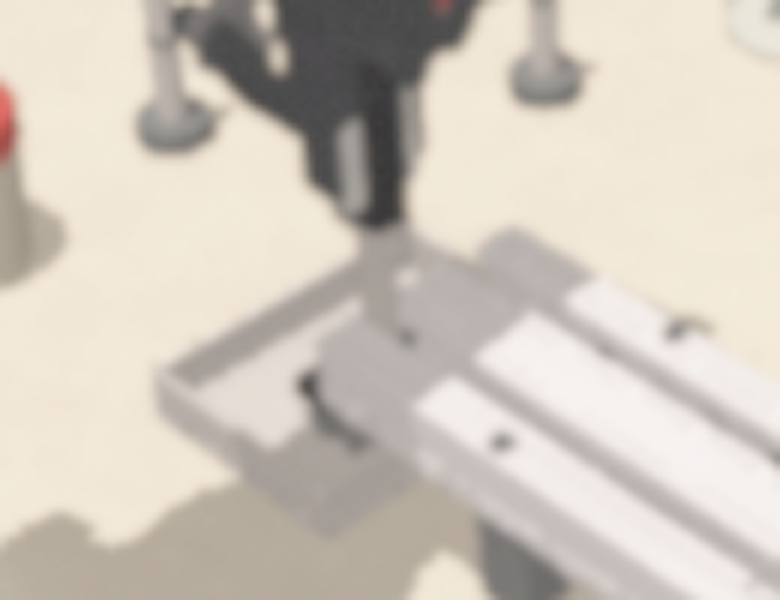

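View pics/w11_top.png

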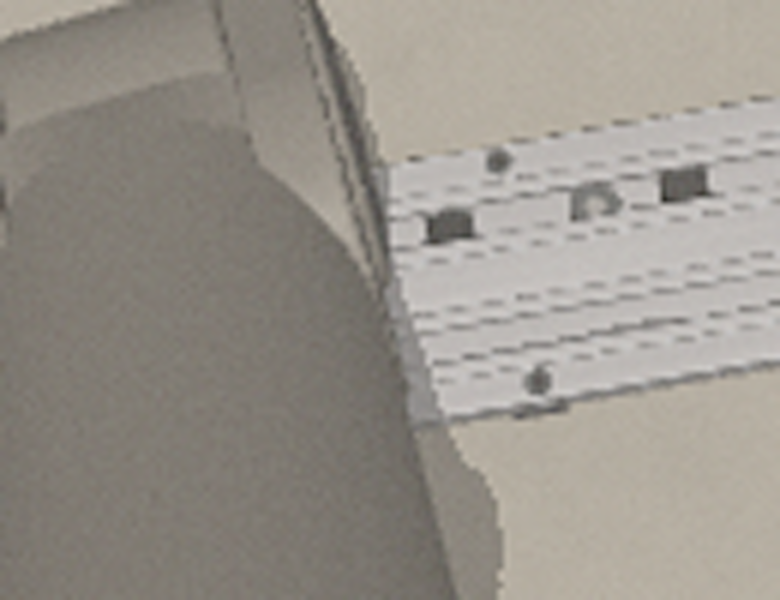

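>>> step_arm(xyz=[[0, 0, 0.02], [0, 0, 0.04], [0, 0, 0.057], [0, 0, 0.057], [0, 0, 0.057], [0, -0.1, 0.057], [0, -0.2, 0.057], [0, -0.25, 0.057], [0, -0.25, 0.057]], rotation=[[0, -0.001, 0], [0, -0.001, 0], [0, -0.001, 0], [0, -0.001, 0], [0, -0.001, 0], [0, -0.001, 0], [0, -0.001, 0], [0, -0.001, 0], [0, -0.001, 0]])

```text
clock: 17.62
tcp_pos: [0.419, 0.1308, 0.3774]
orientation: [-1.566, -0.128, 0.124]
contact_force: [-0.5, 0.1, -1.6]
grip_width: 0.0169
```

```bash
python3 tgt.py 50,-5,125 -60,-22,125 -91,-22,110;python3 -c "
from plate import *
look('w12',{'scene':(190,160,130,110,6)},[],.5)"
```

```text
foot in plate mm 134.4 21.0 129.9 yaw err deg -0.04
t 17.62 grasp [0.4194 0.131  0.2224] phi 9.20 down [ 0.002  0.001 -1.   ] F [-0.5  0.1 -1.6] w 0.0169
j [-0.78  0.11  0.36  2.14 -0.05  0.89 -0.23]
(np.float64(0.4588), np.float64(0.052), np.float64(0.2175), np.float64(9.24)) xyz [0.089, 0.016, -0.28] rot [-0.001, -0.0, 0.002] | dist mm 88 ang 0
(np.float64(0.4932), np.float64(-0.0539), np.float64(0.2175), np.float64(9.24)) xyz [0.146, 0.016, -0.647] rot [-0.001, -0.0, 0.002] | dist mm 111 ang 0
(np.float64(0.4982), np.float64(-0.0845), np.float64(0.2025), np.float64(9.24)) xyz [0.146, 0.066, -0.751] rot [-0.001, -0.0, 0.002] | dist mm 34 ang 0
```

View pics/w12_scene.png

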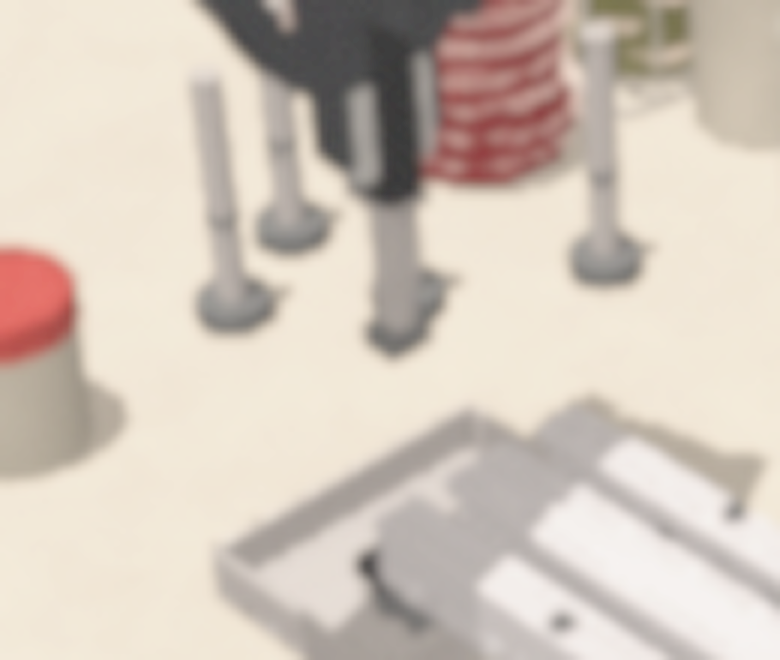

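>>> step_arm(xyz=[[0.05, 0, -0.12], [0.08, 0, -0.25], [0.1, 0.016, -0.4], [0.13, 0.016, -0.55], [0.146, 0.03, -0.68], [0.146, 0.05, -0.74], [0.146, 0.066, -0.751], [0.146, 0.066, -0.751], [0.146, 0.066, -0.751]], rotation=[[0, 0, 0], [0, 0, 0], [0, 0, 0], [0, 0, 0], [0, 0, 0.002], [0, 0, 0.002], [-0.001, 0, 0.002], [-0.001, 0, 0.002], [-0.001, 0, 0.002]])

```text
clock: 18.8
tcp_pos: [0.4979, -0.0835, 0.3565]
orientation: [-1.568, -0.126, 0.13]
contact_force: [0.5, 0.4, -0.6]
grip_width: 0.017
```

```bash
python3 tgt.py -91,-22,85 -91,-22,54;python3 -c "
from plate import *
look('w13',{'scene':(300,230,80,70,9)},W()[:6],.5);look('w13',{'top':(235,210,180,110,4)},[],.6)"
```

```text
foot in plate mm -90.2 -21.2 109.0 yaw err deg 0.07
t 18.80 grasp [ 0.4975 -0.0837  0.2015] phi 9.31 down [-0.003 -0.001 -1.   ] F [ 0.5  0.4 -0.6] w 0.0170
j [-0.39  0.27  0.51  2.03 -0.17  0.88  0.38]
(np.float64(0.4982), np.float64(-0.0845), np.float64(0.1775), np.float64(9.24)) xyz [0.001, 0.08, -0.003] rot [0.001, 0.001, -0.002] | dist mm 24 ang 0
(np.float64(0.4982), np.float64(-0.0845), np.float64(0.1465), np.float64(9.24)) xyz [0.001, 0.183, -0.003] rot [0.001, 0.001, -0.002] | dist mm 31 ang 0
```

View pics/w13_scene.png

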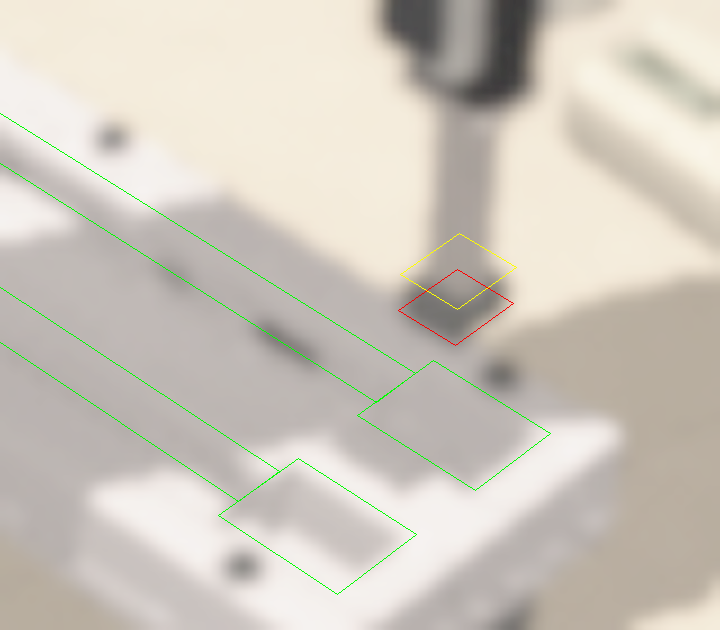

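View pics/w13_top.png

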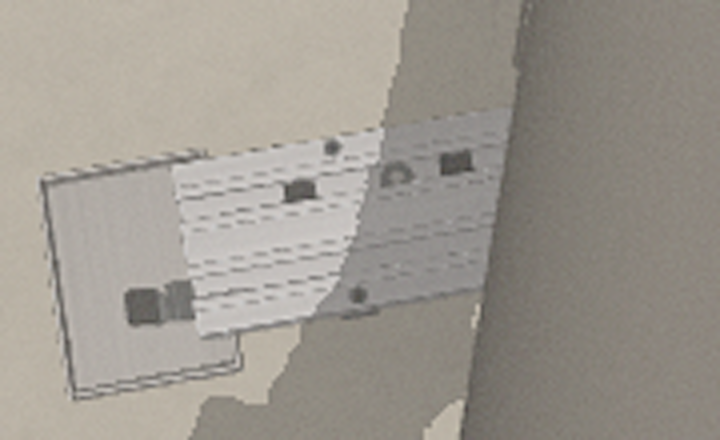

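>>> step_arm(xyz=[[0.001, 0.04, -0.003], [0.001, 0.08, -0.003], [0.001, 0.11, -0.003], [0.001, 0.13, -0.003], [0.001, 0.13, -0.003]], rotation=[[0.001, 0.001, -0.002], [0.001, 0.001, -0.002], [0.001, 0.001, -0.002], [0.001, 0.001, -0.002], [0.001, 0.001, -0.002]])

```text
clock: 19.52
tcp_pos: [0.4982, -0.0847, 0.3172]
orientation: [-1.566, -0.126, 0.126]
contact_force: [-0.4, 0.2, -1.3]
grip_width: 0.0166
```

```bash
python3 tgt.py -91,-22,54
```

```text
foot in plate mm -91.0 -22.0 69.7 yaw err deg -0.04
t 19.52 grasp [ 0.4982 -0.0846  0.1622] phi 9.20 down [-0.     0.001 -1.   ] F [-0.4  0.2 -1.3] w 0.0166
j [-0.36  0.34  0.49  2.07 -0.22  0.79  0.43]
(np.float64(0.4982), np.float64(-0.0845), np.float64(0.1465), np.float64(9.24)) xyz [0.0, 0.052, 0.001] rot [-0.0, -0.0, 0.0] | dist mm 16 ang 0
```

>>> step_arm(xyz=[[0, 0.02, 0], [0, 0.04, 0], [0, 0.052, 0], [0, 0.052, 0], [0, 0.052, 0.02], [0, 0.052, 0.04], [0, 0.052, 0.06], [0, 0.052, 0.06]], rotation=[[0, 0, 0], [0, 0, 0], [0, 0, 0], [0, 0, 0], [0, 0, 0], [0, 0, 0], [0, 0, 0], [0, 0, 0]])

```text
clock: 20.52
tcp_pos: [0.4953, -0.0661, 0.3017]
orientation: [-1.566, -0.127, 0.127]
contact_force: [0.3, -0.4, -1.2]
grip_width: 0.0167
```

```bash
python3 tgt.py -40,-22,54 20,-22,54;python3 -c "
from plate import *
look('w14',{'scene':(290,230,80,70,9)},[],.5)"
```

```text
foot in plate mm -72.2 -22.1 54.2 yaw err deg 0.04
t 20.52 grasp [ 0.4953 -0.066   0.1467] phi 9.28 down [-0.     0.001 -1.   ] F [ 0.3 -0.4 -1.2] w 0.0167
j [-0.38  0.35  0.48  2.09 -0.24  0.75  0.4 ]
(np.float64(0.49), np.float64(-0.0342), np.float64(0.1465), np.float64(9.24)) xyz [-0.0, 0.001, 0.108] rot [-0.001, 0.0, 0.0] | dist mm 32 ang 0
(np.float64(0.4804), np.float64(0.0251), np.float64(0.1465), np.float64(9.24)) xyz [0.0, 0.001, 0.308] rot [-0.001, 0.0, 0.0] | dist mm 60 ang 0
```

View pics/w14_scene.png

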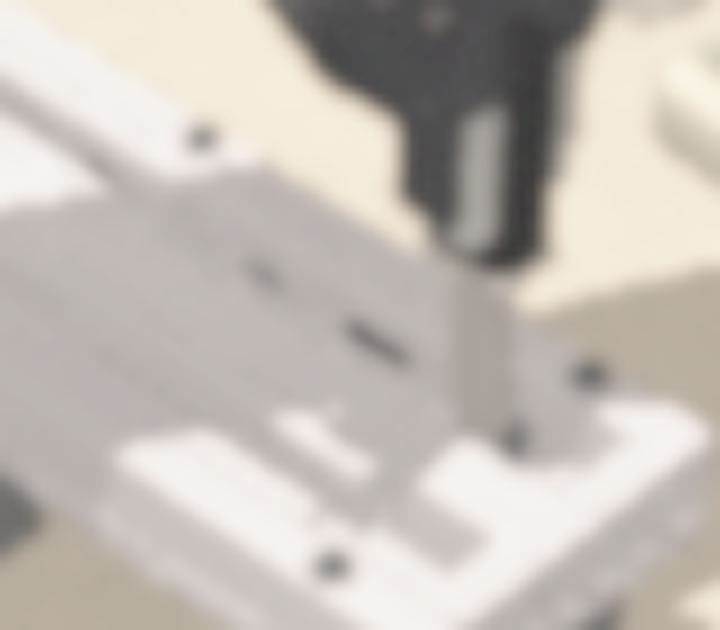

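Upright and in. Slide along slot 1.

>>> step_arm(xyz=[[0, 0.001, 0.025], [0, 0.001, 0.05], [0, 0.001, 0.075], [0, 0.001, 0.1], [0, 0.001, 0.13], [0, 0.001, 0.16], [0, 0.001, 0.19], [0, 0.001, 0.22], [0, 0.001, 0.25], [0, 0.001, 0.28], [0, 0.001, 0.308], [0, 0.001, 0.308]], rotation=[[0, 0, 0], [0, 0, 0], [0, 0, 0], [0, 0, 0], [0, 0, 0], [0, 0, 0], [0, 0, 0], [0, 0, 0], [0, 0, 0], [0, 0, 0], [0, 0, 0], [0, 0, 0]])

```text
clock: 22.08
tcp_pos: [0.4805, 0.0255, 0.3015]
orientation: [-1.566, -0.128, 0.128]
contact_force: [0.6, 0.1, -0.5]
grip_width: 0.0167
```

```bash
python3 tgt.py 118,-22,54 134,-22,54;python3 -c "
from plate import *
look('w15',{'scene':(240,200,120,100,6)},[],.5)"
```

```text
foot in plate mm 20.6 -22.2 54.0 yaw err deg 0.08
t 22.07 grasp [0.4805 0.0256 0.1465] phi 9.32 down [ 0.     0.001 -1.   ] F [ 0.6  0.1 -0.5] w 0.0167
j [-0.57  0.32  0.46  2.13 -0.21  0.73  0.19]
(np.float64(0.4647), np.float64(0.1218), np.float64(0.1465), np.float64(9.24)) xyz [0.0, 0.0, 0.325] rot [-0.001, 0.001, 0.0] | dist mm 98 ang 0
(np.float64(0.4621), np.float64(0.1376), np.float64(0.1465), np.float64(9.24)) xyz [0.0, 0.0, 0.379] rot [-0.001, 0.001, 0.0] | dist mm 16 ang 0
```

View pics/w15_scene.png

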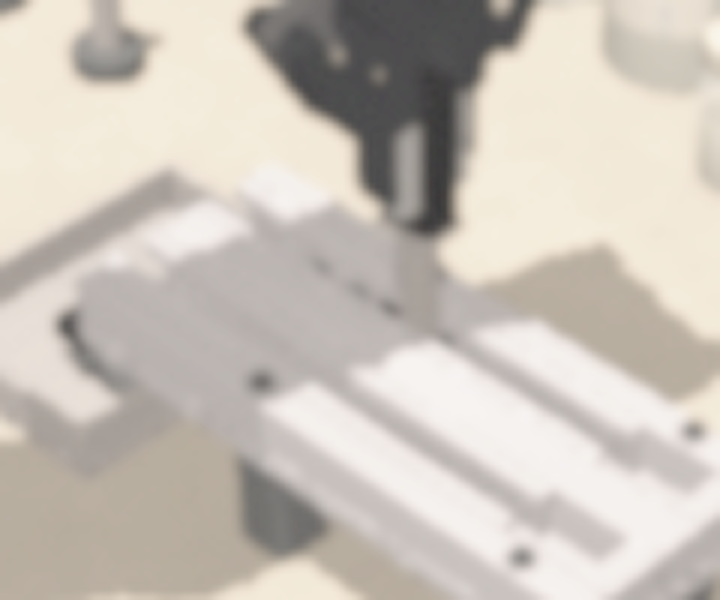

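>>> step_arm(xyz=[[0, 0, 0.03], [0, 0, 0.06], [0, 0, 0.09], [0, 0, 0.12], [0, 0, 0.15], [0, 0, 0.18], [0, 0, 0.21], [0, 0, 0.24], [0, 0, 0.27], [0, 0, 0.3], [0, 0, 0.325], [0, 0, 0.35], [0, 0, 0.38], [0, 0, 0.38], [0, 0, 0.38]], rotation=[[0, 0, 0], [0, 0, 0], [0, 0, 0], [0, 0, 0], [0, 0, 0], [0, 0, 0], [0, 0, 0], [0, 0, 0], [0, 0, 0], [0, 0, 0], [0, 0, 0], [0, 0, 0], [0, 0, 0], [0, 0, 0], [0, 0, 0]])

```text
clock: 24.0
tcp_pos: [0.4621, 0.1373, 0.3016]
orientation: [-1.566, -0.127, 0.127]
contact_force: [0.3, -0.7, -1.0]
grip_width: 0.0166
```

>>> step_arm(xyz=[[0, -0.1, 0], [0, -0.2, 0], [0, -0.35, 0], [0, -0.4, 0]], rotation=[[0, 0, 0], [0, 0, 0], [0, 0, 0], [0, 0, 0]])

```text
clock: 24.5
tcp_pos: [0.4627, 0.1368, 0.4239]
orientation: [-1.565, -0.129, 0.123]
contact_force: [0.3, 0.0, -2.0]
grip_width: 0.0165
```

```bash
python3 go.py .4588,.05,.26,30 .43,-.14,.26,60 .3932,-.2617,.25,76;python3 -c "
from plate import *
look('w16',{'scene':(190,160,130,110,6)},[],.5)
look('w16',{'top':(230,220,180,110,4)},[],.6)"
```

```text
t 24.50 grasp [0.4633 0.1372 0.2689] phi 9.22 down [ 0.004  0.003 -1.   ] F [ 0.3  0.  -2. ] w 0.0165
j [-0.84  0.13  0.48  2.01 -0.07  1.01 -0.17]
(0.4588, 0.05, 0.26, 30.0) xyz [-0.059, 0.029, -0.283] rot [-0.001, -0.231, 0.003] | dist mm 87 ang 21
(0.43, -0.14, 0.26, 60.0) xyz [-0.256, 0.027, -0.893] rot [-0.0, -0.564, 0.003] | dist mm 192 ang 30
(0.3932, -0.2617, 0.25, 76.0) xyz [-0.442, 0.059, -1.274] rot [0.0, -0.742, 0.003] | dist mm 128 ang 16
```

View pics/w16_scene.png

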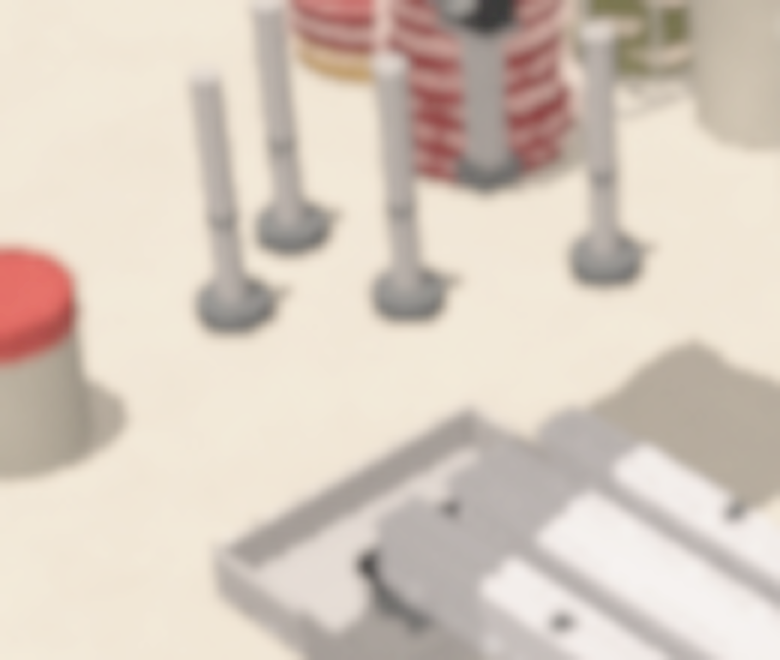

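View pics/w16_top.png

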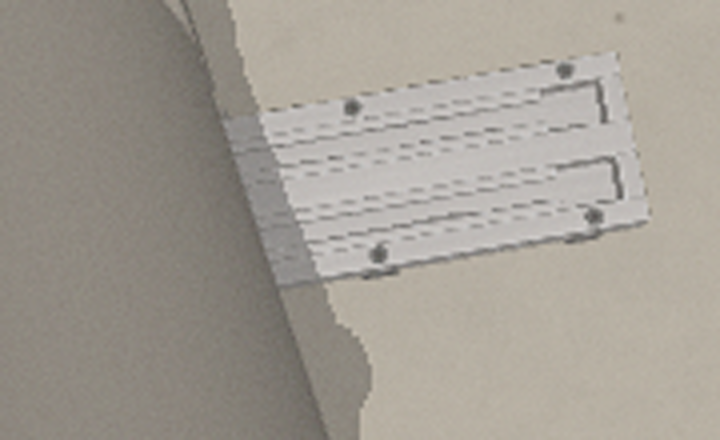

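>>> step_arm(xyz=[[-0.02, 0.01, -0.1], [-0.04, 0.02, -0.2], [-0.06, 0.029, -0.3], [-0.1, 0.029, -0.42], [-0.14, 0.029, -0.55], [-0.19, 0.029, -0.7], [-0.23, 0.029, -0.82], [-0.256, 0.027, -0.893], [-0.256, 0.027, -0.893]], rotation=[[0, -0.08, 0], [0, -0.16, 0], [0, -0.24, 0], [0, -0.33, 0], [0, -0.42, 0], [0, -0.51, 0], [0, -0.6, 0], [0, -0.68, 0.003], [0, -0.742, 0.003]])

```text
clock: 25.72
tcp_pos: [0.4285, -0.1416, 0.4123]
orientation: [-1.314, -1.024, 1.03]
contact_force: [1.2, 0.4, -1.7]
grip_width: 0.0164
```

```bash
python3 go.py .3932,-.2617,.22,76 .3932,-.2617,.0973,76;python3 -c "
from plate import *
look('w17',{'top':(230,220,180,110,4)},[],.6)"
```

```text
t 25.73 grasp [ 0.4279 -0.1418  0.2573] phi 76.00 down [-0.004 -0.001 -1.   ] F [ 1.2  0.4 -1.7] w 0.0164
j [-0.39  0.09  0.62  2.09 -0.06  0.99  1.58]
(0.3932, -0.2617, 0.22, 76.0) xyz [-0.417, 0.125, 0.017] rot [-0.002, -0.0, -0.001] | dist mm 131 ang 0
(0.3932, -0.2617, 0.0973, 76.0) xyz [-0.416, 0.534, 0.016] rot [-0.002, -0.0, -0.001] | dist mm 123 ang 0
```

View pics/w17_top.png

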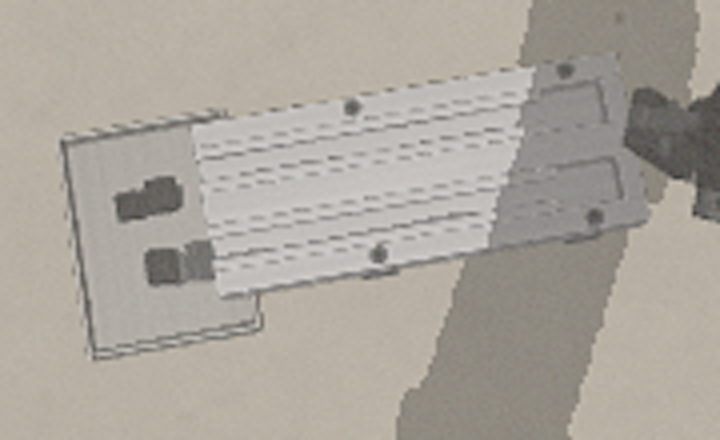

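>>> step_arm(xyz=[[-0.12, 0.03, 0.005], [-0.25, 0.07, 0.01], [-0.36, 0.11, 0.017], [-0.417, 0.125, 0.017], [-0.417, 0.125, 0.017], [-0.417, 0.125, 0.017]], rotation=[[-0.002, 0, -0.001], [-0.002, 0, -0.001], [-0.002, 0, -0.001], [-0.002, 0, -0.001], [-0.002, 0, -0.001], [-0.002, 0, -0.001]])

```text
clock: 26.52
tcp_pos: [0.3943, -0.26, 0.3745]
orientation: [-1.312, -1.03, 1.032]
contact_force: [0.1, 0.2, -0.6]
grip_width: 0.0169
```

```bash
python3 go.py .3932,-.2617,.16,76 .3932,-.2617,.0973,76;python3 -c "
from plate import *
look('w18',{'scene':(220,215,75,75,9),'top':(240,235,60,80,7)},[],.5)
H=[.4762,-.2794,-.2431]
A,c=foot()
F=[([c-A[:,1]*h+A[:,2]*a*.008+A[:,0]*b*.0095 for a,b in((-1,-1),(-1,1),(1,1),(1,-1),(-1,-1))],(0,0,255)) for h in(0,.01)]
look('h18',{'scene':(330,280,75,100,6)},F+[(rect(-98,-70,-14,14,60,H),(0,255,0))],.5)"
```

```text
t 26.52 grasp [ 0.394  -0.26    0.2195] phi 76.30 down [-0.001  0.001 -1.   ] F [ 0.1  0.2 -0.6] w 0.0169
j [-0.17  0.2   0.71  2.09 -0.17  0.9   1.97]
(0.3932, -0.2617, 0.16, 76.0) xyz [-0.006, 0.198, 0.002] rot [-0.001, 0.003, 0.0] | dist mm 59 ang 0
(0.3932, -0.2617, 0.0973, 76.0) xyz [-0.006, 0.407, 0.002] rot [-0.001, 0.003, 0.0] | dist mm 63 ang 0
```

View pics/w18_scene.png

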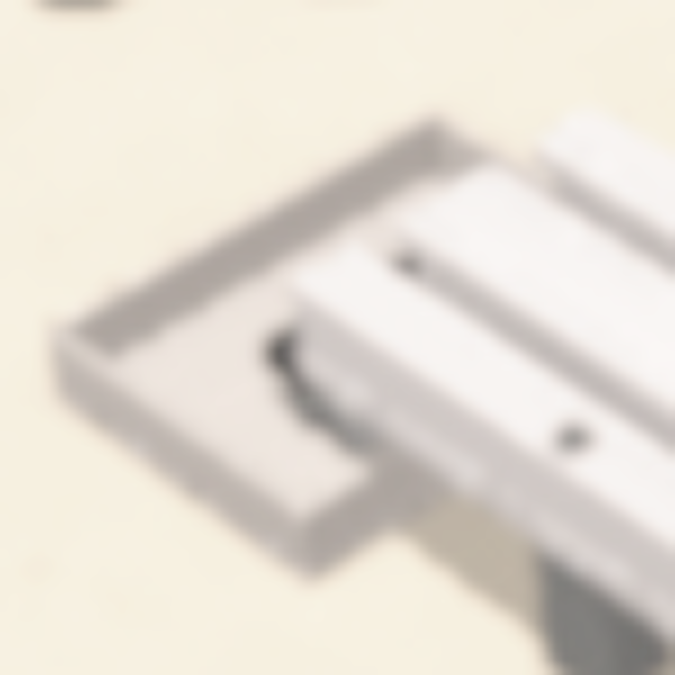

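View pics/w18_top.png

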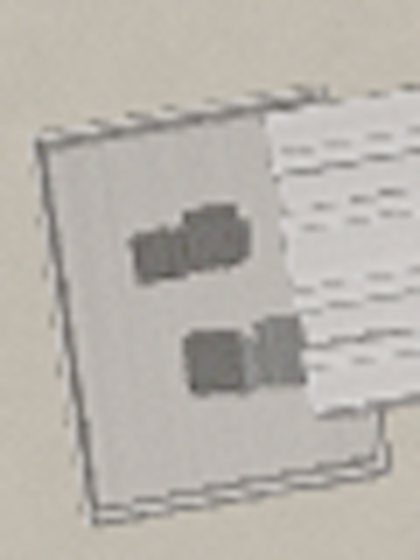

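View pics/h18_scene.png

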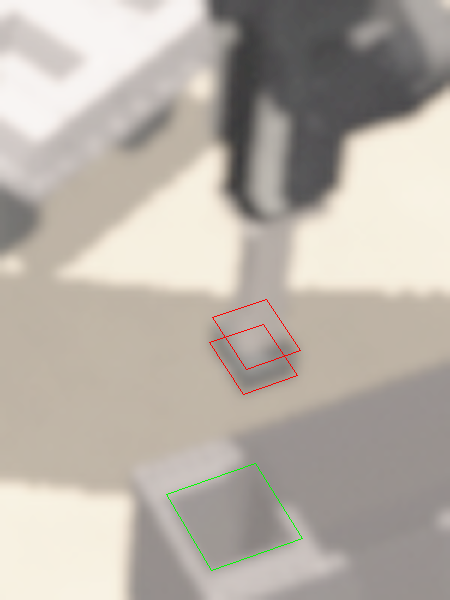

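```bash
python3 -c "
from plate import *
t=r.grab_frame('top');s=r.grab_frame('scene')
a,b=np.cos(P[2]),np.sin(P[2])
for U in [(158,256),(215,238),(213,362),(278,350)]:
  uv=[(U[0]+.5)/7-.5+240,(U[1]+.5)/7-.5+235]
  for z in(.014,.03):
    w=onz(t,[uv],z)[0];d=w-[P[0],P[1],0]
    print(U,z,'plate',(1000*(d[0]*a+d[1]*b)).round(),(1000*(-d[0]*b+d[1]*a)).round(),'scene crop',((proj(s,w)-[220,215]+.5)*9).round())
for q in [(120,22,53),(110,22,58),(120,15.5,75),(120,28.5,75),(125,-20,8),(135,-20,8),(125,0,5)]:
  print(q,((proj(s,pts([q],P))-[220,215]+.5)*9).round())
g=s['pixels'][:,:,:].astype(int)
print(g[240:248,260:270].sum(2))
"

```

```text
(158, 256) 0.014 plate 167.0 -19.0 scene crop [[398. 264.]]
(158, 256) 0.03 plate 165.0 -16.0 scene crop [[391. 222.]]
(215, 238) 0.014 plate 147.0 -22.0 scene crop [[457. 293.]]
(215, 238) 0.03 plate 146.0 -19.0 scene crop [[450. 251.]]
(213, 362) 0.014 plate 154.0 19.0 scene crop [[317. 354.]]
(213, 362) 0.03 plate 153.0 21.0 scene crop [[310. 311.]]
(278, 350) 0.014 plate 133.0 19.0 scene crop [[375. 393.]]
(278, 350) 0.03 plate 131.0 21.0 scene crop [[367. 349.]]
(120, 22, 53) [[388. 299.]]
(110, 22, 58) [[414. 302.]]
(120, 15.5, 75) [[403. 215.]]
(120, 28.5, 75) [[362. 240.]]
(125, -20, 8) [[513. 353.]]
(135, -20, 8) [[486. 336.]]
(125, 0, 5) [[454. 399.]]
[[589 598 606 610 622 650 680 691 692 696]
 [620 609 607 595 575 582 624 664 684 694]
 [652 625 599 562 518 495 526 591 646 681]
 [684 652 591 499 414 375 421 504 565 617]
 [702 688 632 506 370 299 353 444 488 525]
 [708 705 684 613 507 412 395 437 450 462]
 [707 707 702 686 654 591 522 482 451 437]
 [705 705 705 705 702 683 641 585 521 471]]
```

```bash
python3 -c "
from plate import *
im=np.mean([r.grab_frame('top')['pixels'][258:296,252:292].astype(float) for _ in range(8)],0)
im=np.clip((im-30)*2.2,0,255).astype(np.uint8)[:,:,::-1]
cv2.imwrite('pics/tr1.png',cv2.resize(im,None,fx=15,fy=15,interpolation=cv2.INTER_CUBIC))
im=np.mean([r.grab_frame('scene')['pixels'][235:275,240:290].astype(float) for _ in range(4)],0)
im=np.clip((im-20)*1.1,0,255).astype(np.uint8)[:,:,::-1]
cv2.imwrite('pics/tr2.png',cv2.resize(im,None,fx=13,fy=13,interpolation=cv2.INTER_CUBIC))
"
```

```text
(no output)
```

View pics/tr1.png

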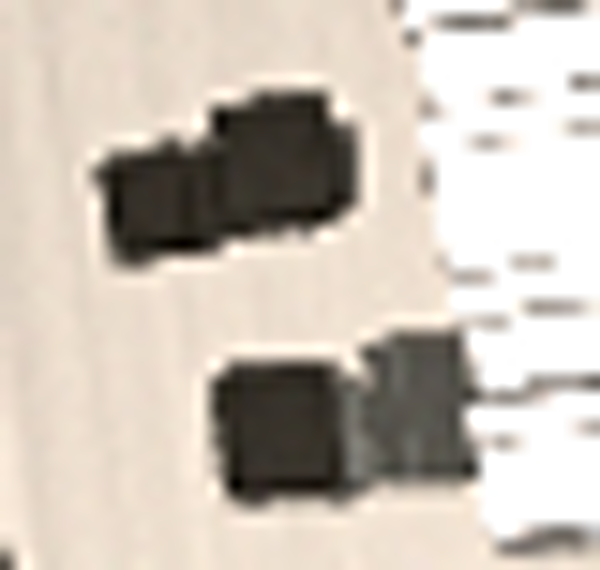

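View pics/tr2.png

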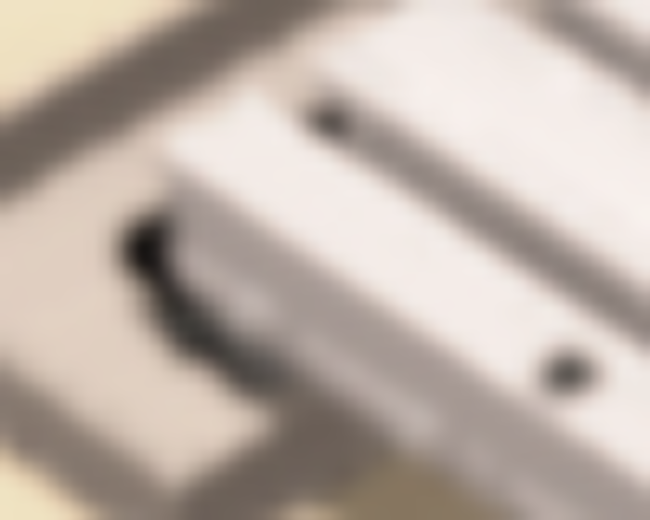

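>>> step_arm(xyz=[[-0.006, 0.07, 0.002], [-0.006, 0.14, 0.002], [-0.006, 0.185, 0.002], [-0.006, 0.185, 0.002]], rotation=[[-0.001, 0.003, 0], [-0.001, 0.003, 0], [-0.001, 0.003, 0], [-0.001, 0.003, 0]])

```text
clock: 27.88
tcp_pos: [0.3928, -0.2625, 0.3188]
orientation: [-1.315, -1.027, 1.028]
contact_force: [-0.2, 0.1, -1.2]
grip_width: 0.0167
```

```bash
python3 go.py .3932,-.2617,.0973,76;python3 -c "
from plate import *
H=[.4762,-.2794,-.2431]
look('h19',{'scene':(330,300,75,75,8)},[],.5)"
```

```text
t 27.88 grasp [ 0.3926 -0.2625  0.1638] phi 76.00 down [-0.001 -0.    -1.   ] F [-0.2  0.1 -1.2] w 0.0167
j [-0.11  0.3   0.67  2.14 -0.27  0.78  2.06]
(0.3932, -0.2617, 0.0973, 76.0) xyz [0.003, 0.222, -0.001] rot [-0.0, -0.0, -0.0] | dist mm 67 ang 0
```

View pics/h19_scene.png

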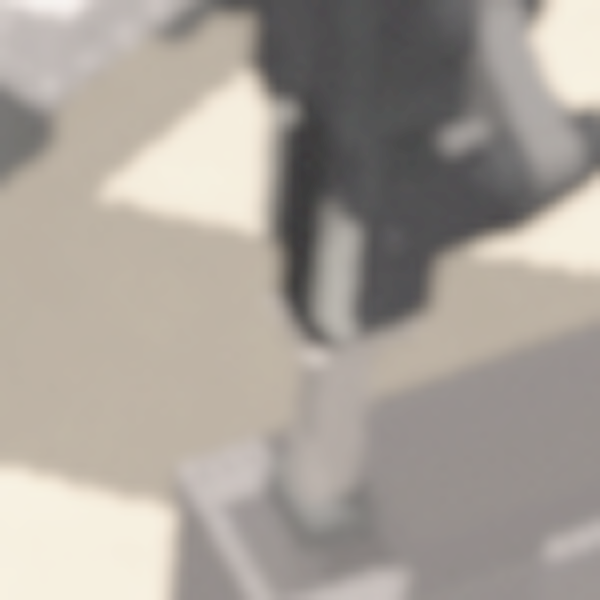

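```bash
python3 -c "
from plate import *
H=[.4762,-.2794,-.2431]
A,c=foot()
F=[([c-A[:,1]*h+A[:,2]*a*.008+A[:,0]*b*.0095 for a,b in((-1,-1),(-1,1),(1,1),(1,-1),(-1,-1))],(0,0,255)) for h in(0,.01)]
print(c)
look('h20',{'scene':(335,335,55,50,11)},F+[(rect(-98,-70,-14,14,60,H),(0,255,0)),(rect(-102,102,-26,26,60,H),(255,0,0))],.45)"
```

```text
[ 0.39315069 -0.26291641  0.07200549]
```

View pics/h20_scene.png

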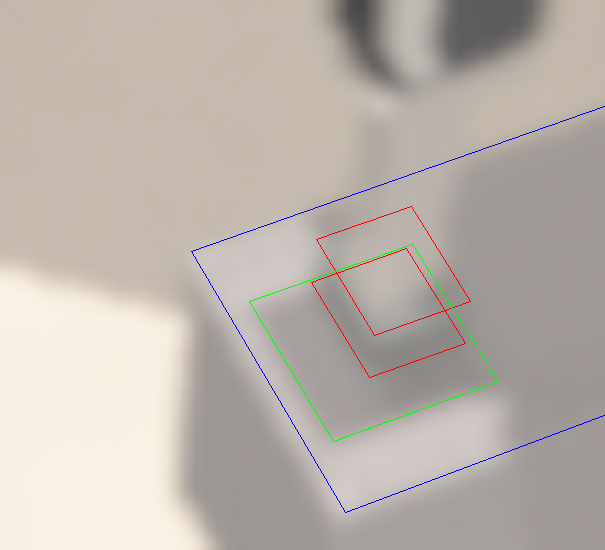

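>>> step_arm(xyz=[[0.003, 0.05, 0], [0.003, 0.1, 0], [0.003, 0.14, 0], [0.003, 0.14, 0]], rotation=[[0, 0, 0], [0, 0, 0], [0, 0, 0], [0, 0, 0]])

```text
clock: 28.48
tcp_pos: [0.393, -0.2618, 0.2767]
orientation: [-1.315, -1.026, 1.028]
contact_force: [0.7, 0.4, -1.8]
grip_width: 0.0167
```

```bash
python3 go.py .3932,-.2617,.0973,76;python3 -c "
from plate import *
look('h21',{'scene':(330,300,75,75,8)},[],.5)"
```

```text
t 28.48 grasp [ 0.3929 -0.2618  0.1217] phi 75.98 down [-0.001 -0.    -1.   ] F [ 0.7  0.4 -1.8] w 0.0167
j [-0.05  0.38  0.62  2.17 -0.35  0.68  2.13]
(0.3932, -0.2617, 0.0973, 76.0) xyz [0.001, 0.081, -0.001] rot [-0.001, -0.0, -0.0] | dist mm 24 ang 0
```

View pics/h21_scene.png

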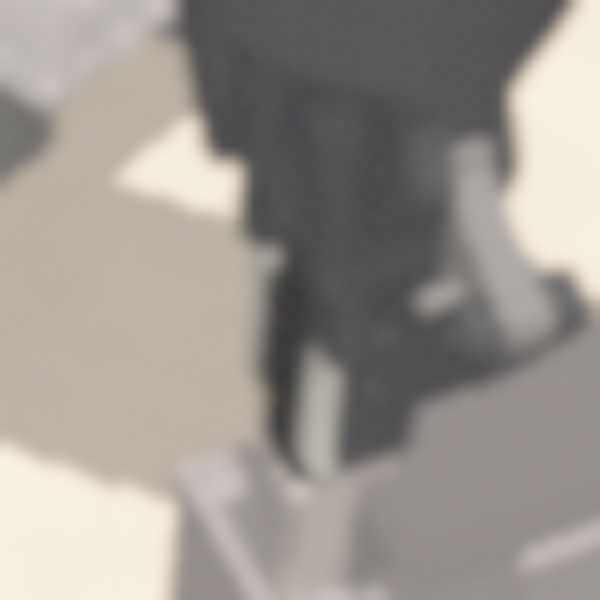

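Sliding in freely. Lower to the floor.

>>> step_arm(xyz=[[0.001, 0.03, 0], [0.001, 0.06, 0], [0.001, 0.08, 0], [0.001, 0.08, 0]], rotation=[[0, 0, 0], [0, 0, 0], [0, 0, 0], [0, 0, 0]])

```text
clock: 29.02
tcp_pos: [0.3934, -0.2619, 0.2531]
orientation: [-1.316, -1.027, 1.027]
contact_force: [0.1, 0.9, -0.6]
grip_width: 0.0165
```

>>> step_arm(xyz=[[0, 0.005, 0], [0, 0.005, 0]], rotation=[[0, 0, 0], [0, 0, 0]])

```text
clock: 29.28
tcp_pos: [0.3935, -0.2624, 0.2527]
orientation: [-1.316, -1.028, 1.026]
contact_force: [-3.2, 2.2, 19.5]
grip_width: 0.0169
```

>>> step_arm(xyz=[[0, -0.005, 0], [0, -0.005, 0], [0, -0.005, 0], [0, -0.005, 0]], rotation=[[0, 0, 0], [0, 0, 0], [0, 0, 0], [0, 0, 0]], grip=0.4, force=60)

```text
clock: 29.78
tcp_pos: [0.3935, -0.2623, 0.2541]
orientation: [-1.315, -1.027, 1.026]
contact_force: [-0.6, 0.1, 0.2]
grip_width: 0.0509
```

>>> step_arm(xyz=[[0, -0.1, 0], [0, -0.25, 0], [0, -0.4, 0], [0, -0.5, 0], [0, -0.5, 0]], rotation=[[0, 0, 0], [0, 0, 0], [0, 0, 0], [0, 0, 0], [0, 0, 0]])

```text
clock: 30.4
tcp_pos: [0.3939, -0.2628, 0.4059]
orientation: [-1.319, -1.031, 1.024]
contact_force: [0.5, -0.2, -0.6]
grip_width: 0.0512
```

```bash
python3 go.py .50,-.05,.26,30 .52,.15,.26,10 .44,.23,.26,10;python3 -c "
from plate import *
look('h22',{'scene':(320,270,140,140,5),'top':(130,170,120,140,5)},[],.6)"
```

```text
t 30.40 grasp [ 0.3947 -0.2628  0.2509] phi 75.96 down [ 0.005 -0.    -1.   ] F [ 0.5 -0.2 -0.6] w 0.0512
j [-0.21  0.16  0.75  2.06 -0.13  0.97  1.94]
(0.5, -0.05, 0.26, 30.0) xyz [0.774, -0.028, -0.171] rot [0.003, 0.511, 0.002] | dist mm 238 ang 46
(0.52, 0.15, 0.26, 10.0) xyz [1.437, -0.028, -0.074] rot [0.003, 0.733, 0.003] | dist mm 201 ang 20
(0.44, 0.23, 0.26, 10.0) xyz [1.631, -0.03, 0.249] rot [0.003, 0.733, 0.003] | dist mm 113 ang 0
```

View pics/h22_scene.png

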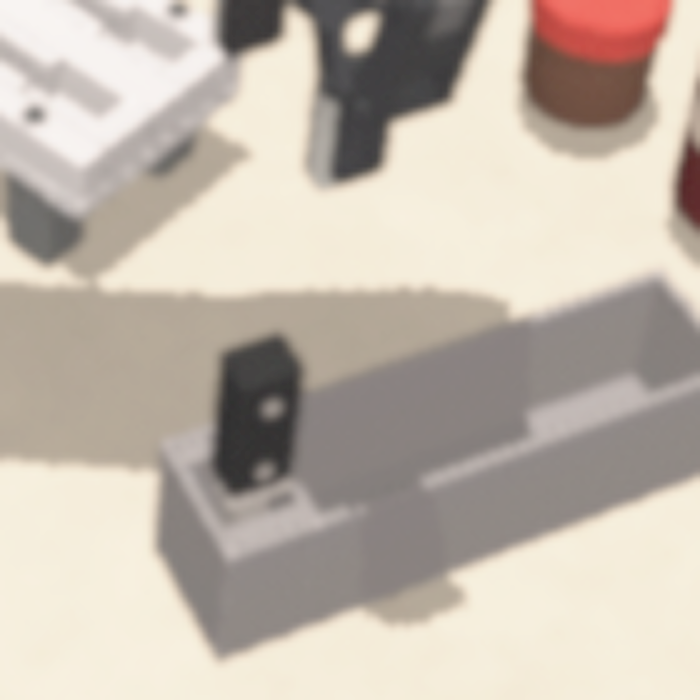

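View pics/h22_top.png

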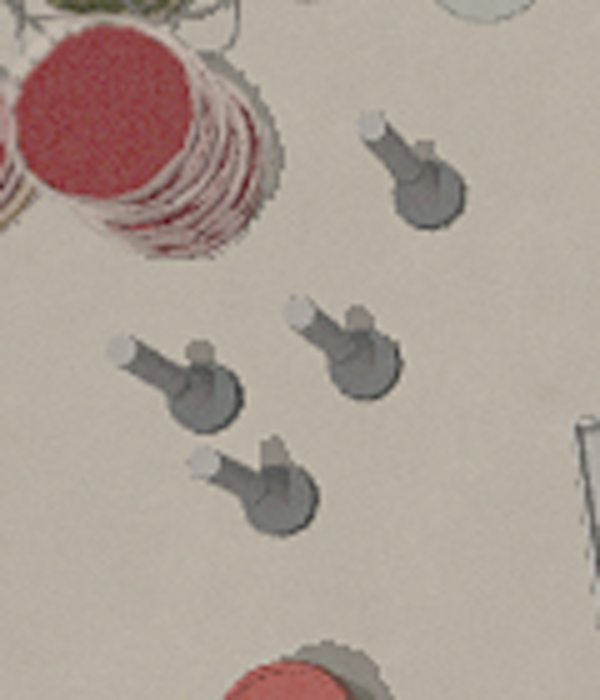

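```bash
python3 -c "
from h import *
t=r.grab_frame('top');s=r.grab_frame('scene')
tops=[(372,125),(300,312),(123,350),(204,463)];feet=[(430,193),(365,364),(205,397),(281,500)]
q=lambda L:[[(u+.5)/5-.5+130,(v+.5)/5-.5+170] for u,v in L]
a=onz(t,q(tops),.12);b=onz(t,q(feet),.006);print(a.round(4).tolist());print(b.round(4).tolist())
"
python3 go.py .45,-.05,.27,76 .46,.1,.27,76
```

```text
[[0.6081, 0.2844, 0.12], [0.5252, 0.3123, 0.12], [0.5095, 0.3875, 0.12], [0.4603, 0.3503, 0.12]]
[[0.609, 0.2847, 0.006], [0.5254, 0.313, 0.006], [0.5105, 0.3884, 0.006], [0.4608, 0.3502, 0.006]]
t 30.60 grasp [ 0.3928 -0.2618  0.2479] phi 75.95 down [-0.001  0.001 -1.   ] F [ 0.9 -0.7 -0.4] w 0.0511
j [-0.21  0.16  0.75  2.06 -0.13  0.97  1.94]
(0.45, -0.05, 0.27, 76.0) xyz [0.732, -0.073, -0.013] rot [-0.001, -0.001, 0.0] | dist mm 221 ang 0
(0.46, 0.1, 0.27, 76.0) xyz [1.225, -0.073, 0.076] rot [-0.001, -0.001, 0.0] | dist mm 150 ang 0
```

```bash
cat > edgeh.py <<'E'
from ov import *
from scipy.ndimage import map_coordinates
H=np.array([.478,-.2795,-.2407])
lines={"y+out":((-95,26),(95,26)),"y+in":((-60,22),(90,22)),"y-in":((-60,-22),(90,-22)),"y-out":((-60,-26),(95,-26)),"x+out":((102,-22),(102,22)),"x+in":((98,-18),(98,18)),"x-out":((-102,-22),(-102,22))}
f=t;g=cv2.cvtColor(f["pixels"],cv2.COLOR_RGB2GRAY).astype(float)
for k,(a,b) in lines.items():
    for lo,hi in((0,.5),(.5,1)):
        q=np.array([np.array(a)+(np.array(b)-a)*i for i in np.linspace(lo,hi,60)])
        uv=proj(f,pts(np.c_[q,np.full(60,60)],H)); d=uv[-1]-uv[0];n=np.array([-d[1],d[0]])/np.linalg.norm(d)
        if n[np.abs(n).argmax()]<0:n=-n
        off=np.arange(-4,4.01,.5)
        print("%-6s n=%s"%(k,n.round(2)),[int(map_coordinates(g,(uv+n*o)[:,::-1].T,order=1).mean()) for o in off])
ov(t,(425,205,60,105,5),[(rect(-102,102,-26,26,60,H),(255,0,0)),(rect(-66,98,-22,22,60,H),(0,255,0)),(rect(-66,98,-22,22,5,H),(0,255,255))],"ovh.png")
E
python3 edgeh.py
```

```text
y+out  n=[0.98 0.18] [52, 52, 52, 52, 51, 52, 53, 59, 73, 91, 98, 94, 91, 93, 95, 95, 95]
y+out  n=[0.98 0.18] [55, 55, 55, 54, 53, 52, 52, 55, 65, 82, 96, 96, 90, 87, 88, 89, 89]
y+in   n=[0.98 0.18] [51, 51, 52, 55, 64, 81, 96, 98, 93, 93, 95, 96, 96, 97, 97, 97, 97]
y+in   n=[0.98 0.18] [52, 51, 51, 53, 59, 74, 91, 97, 93, 88, 88, 90, 90, 90, 90, 90, 90]
y-in   n=[0.98 0.17] [51, 50, 50, 50, 50, 50, 52, 57, 69, 86, 100, 107, 117, 127, 131, 130, 130]
y-in   n=[0.98 0.17] [51, 51, 50, 51, 50, 49, 50, 54, 63, 79, 95, 104, 112, 122, 128, 129, 129]
y-out  n=[0.99 0.17] [50, 50, 51, 55, 64, 80, 96, 105, 113, 124, 130, 130, 130, 129, 130, 130, 129]
y-out  n=[0.99 0.17] [50, 50, 49, 52, 58, 72, 89, 100, 108, 118, 127, 129, 129, 129, 128, 128, 128]
x+out  n=[-0.22  0.98] [129, 129, 129, 129, 129, 130, 130, 129, 122, 110, 102, 94, 77, 62, 56, 55, 55]
x+out  n=[-0.22  0.98] [127, 128, 128, 129, 129, 130, 130, 127, 117, 107, 102, 95, 78, 65, 60, 59, 60]
x+in   n=[-0.22  0.98] [129, 130, 130, 130, 127, 117, 106, 100, 89, 71, 59, 56, 56, 56, 56, 57, 56]
x+in   n=[-0.22  0.98] [129, 130, 130, 131, 125, 112, 104, 101, 89, 71, 60, 57, 57, 58, 58, 58, 57]
x-out  n=[-0.22  0.97] [65, 70, 72, 70, 66, 70, 87, 100, 96, 77, 63, 60, 67, 76, 81, 91, 111]
x-out  n=[-0.22  0.97] [72, 75, 76, 75, 71, 71, 85, 101, 95, 73, 60, 58, 58, 57, 57, 68, 96]
```

View pics/ovh.png

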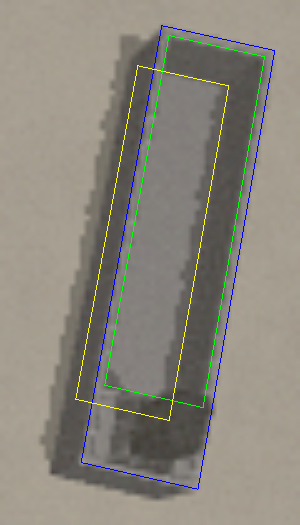

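>>> step_arm(xyz=[[0.15, -0.03, 0], [0.3, -0.07, 0], [0.45, -0.073, -0.01], [0.6, -0.073, -0.013], [0.73, -0.073, -0.013], [0.85, -0.073, 0], [1.0, -0.073, 0.02], [1.0, -0.073, 0.02]], rotation=[[0, 0, 0], [0, 0, 0], [0, 0, 0], [0, 0, 0], [0, 0, 0], [0, 0, 0], [0, 0, 0], [0, 0, 0]])

```text
clock: 31.6
tcp_pos: [0.46, 0.034, 0.4236]
orientation: [-1.31, -1.029, 1.033]
contact_force: [-0.4, -0.1, 0.3]
grip_width: 0.0514
```

```bash
python3 go.py .47,.12,.27,76 .4605,.3503,.27,76 .4605,.3503,.095,76
```

```text
t 31.60 grasp [0.4594 0.0341 0.2686] phi 76.30 down [-0.004  0.001 -1.   ] F [-0.4 -0.1  0.3] w 0.0514
j [-0.66  0.09  0.49  2.05 -0.05  1.02  1.19]
(0.47, 0.12, 0.27, 76.0) xyz [0.286, -0.005, 0.036] rot [-0.002, 0.003, -0.0] | dist mm 87 ang 0
(0.4605, 0.3503, 0.27, 76.0) xyz [1.025, -0.004, 0.248] rot [-0.002, 0.003, -0.0] | dist mm 230 ang 0
(0.4605, 0.3503, 0.095, 76.0) xyz [1.025, 0.579, 0.246] rot [-0.002, 0.003, -0.0] | dist mm 175 ang 0
```

>>> step_arm(xyz=[[0.15, 0, 0.03], [0.3, 0, 0.06], [0.45, 0, 0.1], [0.6, 0, 0.15], [0.75, 0, 0.2], [0.9, 0, 0.22], [1.0, 0, 0.245], [1.0, 0.1, 0.245], [1.0, 0.1, 0.245]], rotation=[[-0.002, 0.003, 0], [-0.002, 0.003, 0], [-0.002, 0.003, 0], [-0.002, 0.003, 0], [-0.002, 0.003, 0], [-0.002, 0.003, 0], [-0.002, 0.003, 0], [-0.002, 0.003, 0], [-0.002, 0.003, 0]])

```text
clock: 32.72
tcp_pos: [0.4591, 0.3417, 0.3907]
orientation: [-1.316, -1.021, 1.034]
contact_force: [0.3, -0.6, 0.5]
grip_width: 0.0511
```

```bash
python3 go.py .4605,.3503,.15,76 .4605,.3503,.095,76; python3 -c "
from look import *
look('p1',{'scene':(190,130,110,110,6)},[],.6)"
```

```text
t 32.73 grasp [0.4583 0.3408 0.2357] phi 75.99 down [-0.005 -0.005 -1.   ] F [ 0.3 -0.6  0.5] w 0.0511
j [-0.98  0.33  0.29  1.83 -0.11  1.    0.68]
(0.4605, 0.3503, 0.15, 76.0) xyz [0.031, 0.285, 0.001] rot [-0.002, -0.0, -0.004] | dist mm 86 ang 0
(0.4605, 0.3503, 0.095, 76.0) xyz [0.032, 0.469, 0.001] rot [-0.002, -0.0, -0.004] | dist mm 55 ang 0
```

View pics/p1_scene.png

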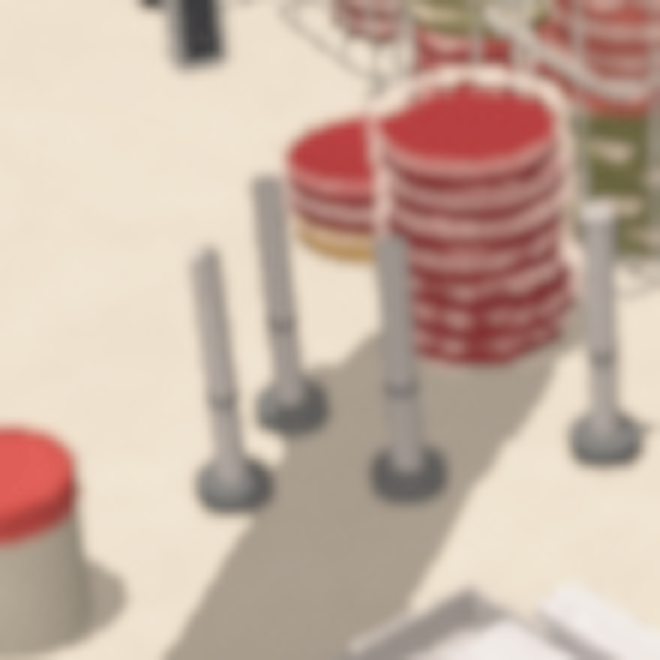

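>>> step_arm(xyz=[[0.031, 0.07, 0], [0.031, 0.17, 0], [0.032, 0.27, 0], [0.032, 0.285, 0]], rotation=[[-0.002, 0, -0.004], [-0.002, 0, -0.004], [-0.002, 0, -0.004], [-0.002, 0, -0.004]])

```text
clock: 33.28
tcp_pos: [0.4618, 0.3495, 0.3059]
orientation: [-1.316, -1.025, 1.026]
contact_force: [-0.8, -0.3, 0.1]
grip_width: 0.051
```

```bash
python3 go.py .4605,.3503,.095,76; python3 -c "
from look import *
look('p2',{'scene':(190,120,110,110,6),'top':(130,190,110,110,6)},[],.6)"
```

```text
t 33.27 grasp [0.4617 0.3495 0.1509] phi 75.87 down [-0.001 -0.    -1.   ] F [-0.8 -0.3  0.1] w 0.0510
j [-0.96  0.44  0.27  1.89 -0.15  0.83  0.71]
(0.4605, 0.3503, 0.095, 76.0) xyz [0.001, 0.186, 0.005] rot [-0.0, -0.001, -0.0] | dist mm 56 ang 0
```

View pics/p2_scene.png

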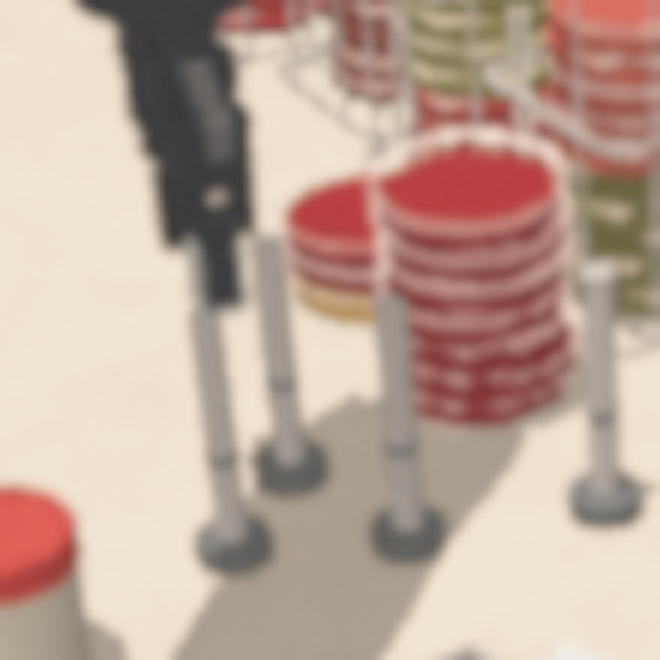

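View pics/p2_top.png

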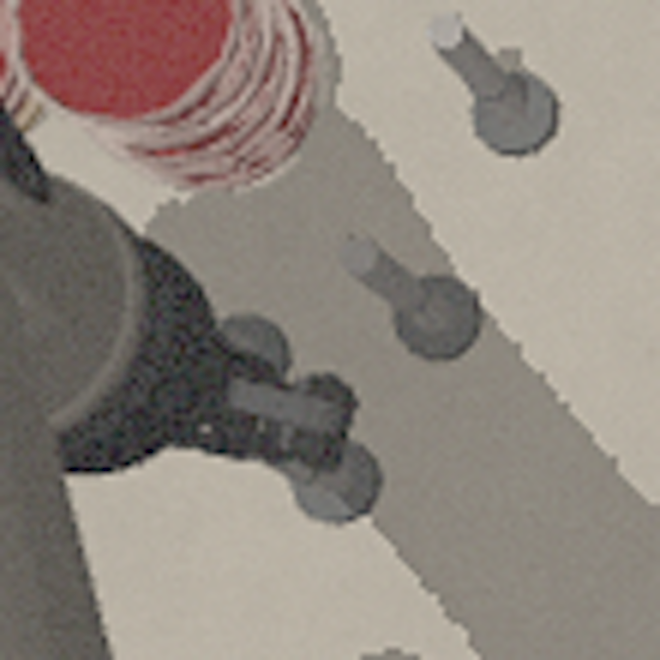

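>>> step_arm(xyz=[[0.001, 0.08, 0.004], [0.001, 0.15, 0.004], [0.001, 0.186, 0.004], [0.001, 0.186, 0.004]], rotation=[[0, 0, 0], [0, 0, 0], [0, 0, 0], [0, 0, 0]])

```text
clock: 33.88
tcp_pos: [0.4616, 0.3509, 0.2522]
orientation: [-1.315, -1.028, 1.023]
contact_force: [-0.6, 0.2, 0.8]
grip_width: 0.0509
```

>>> step_arm(xyz=[[0, 0, 0], [0, 0, 0], [0, 0, 0], [0, 0, 0], [0, 0, 0]], rotation=[[0, 0, 0], [0, 0, 0], [0, 0, 0], [0, 0, 0], [0, 0, 0]], grip=1, force=60)

```text
clock: 34.5
tcp_pos: [0.462, 0.351, 0.2531]
orientation: [-1.315, -1.029, 1.022]
contact_force: [-0.2, -1.0, 5.9]
grip_width: 0.0127
```

```bash
python3 go.py .4605,.3503,.27,76
```

```text
t 34.50 grasp [0.4625 0.3514 0.0981] phi 75.86 down [ 0.003  0.003 -1.   ] F [-0.2 -1.   5.9] w 0.0127
j [-0.94  0.52  0.24  1.92 -0.18  0.72  0.73]
(0.4605, 0.3503, 0.27, 76.0) xyz [-0.002, -0.573, 0.003] rot [0.001, -0.002, 0.002] | dist mm 172 ang 0
```

>>> step_arm(xyz=[[0, -0.06, 0], [0, -0.18, 0], [0, -0.33, 0], [0, -0.48, 0], [0, -0.54, 0], [0, -0.54, 0]], rotation=[[0, 0, 0], [0, 0, 0], [0, 0, 0], [0, 0, 0], [0, 0, 0], [0, 0, 0]])

```text
clock: 35.25
tcp_pos: [0.4616, 0.3506, 0.4161]
orientation: [-1.315, -1.031, 1.02]
contact_force: [-0.1, 0.2, -2.5]
grip_width: 0.0123
```

```bash
cat > bay.py <<'E'
from plate import *
H=[.4775,-.280,-.2407]
for d in(60,20,-20,-60): print(d,pts([(16+d,0,5)],H)[0].round(4),"phi",round(90+np.degrees(H[2]),2))
E
python3 bay.py; python3 go.py .5,.2,.26,76 .51,0,.26,76 .545,-.2986,.25,76; python3 -c "
from look import *
look('p3',{'scene':(180,90,120,130,5)},[],.6)"
```

```text
60 [ 0.5513 -0.2981  0.005 ] phi 76.21
20 [ 0.5125 -0.2886  0.005 ] phi 76.21
-20 [ 0.4736 -0.279   0.005 ] phi 76.21
-60 [ 0.4348 -0.2695  0.005 ] phi 76.21
t 35.25 grasp [0.4623 0.3513 0.2611] phi 75.87 down [ 0.004  0.005 -1.   ] F [-0.1  0.2 -2.5] w 0.0123
j [-1.    0.31  0.3   1.8  -0.11  1.04  0.67]
(0.5, 0.2, 0.26, 76.0) xyz [-0.455, 0.002, -0.247] rot [0.002, -0.001, 0.003] | dist mm 155 ang 0
(0.51, 0.0, 0.26, 76.0) xyz [-1.094, -0.001, -0.442] rot [0.002, -0.001, 0.003] | dist mm 200 ang 0
(0.545, -0.2986, 0.25, 76.0) xyz [-2.031, 0.028, -0.798] rot [0.002, -0.001, 0.003] | dist mm 301 ang 0
```

View pics/p3_scene.png

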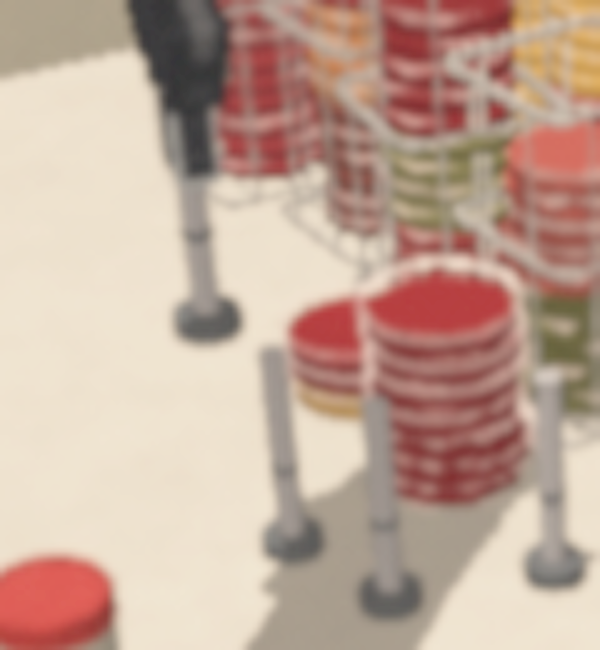

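>>> step_arm(xyz=[[-0.1, 0, -0.05], [-0.22, 0, -0.12], [-0.35, 0, -0.19], [-0.48, 0, -0.26], [-0.62, 0, -0.3], [-0.76, 0, -0.34], [-0.88, 0, -0.38], [-1.0, 0, -0.42], [-1.0, 0, -0.42]], rotation=[[0.002, 0, 0.003], [0.002, 0, 0.003], [0.002, 0, 0.003], [0.002, 0, 0.003], [0.002, 0, 0.003], [0.002, 0, 0.003], [0.002, 0, 0.003], [0.002, 0, 0.003], [0.002, 0, 0.003]])

```text
clock: 36.42
tcp_pos: [0.5095, 0.0254, 0.412]
orientation: [-1.318, -1.016, 1.027]
contact_force: [0.8, 0.0, -1.2]
grip_width: 0.0126
```

```bash
python3 go.py .5513,-.2981,.25,76.2  .5513,-.2981,.19,76.2
```

```text
t 36.42 grasp [0.5086 0.0248 0.257 ] phi 75.54 down [-0.005 -0.003 -1.   ] F [ 0.8  0.  -1.2] w 0.0126
j [-0.58  0.21  0.47  1.96 -0.11  1.01  1.26]
(0.5513, -0.2981, 0.25, 76.2) xyz [-1.009, 0.026, -0.404] rot [-0.003, -0.007, -0.003] | dist mm 326 ang 1
(0.5513, -0.2981, 0.19, 76.2) xyz [-1.008, 0.226, -0.405] rot [-0.003, -0.007, -0.003] | dist mm 60 ang 0
```

>>> step_arm(xyz=[[-0.12, 0, -0.05], [-0.25, 0, -0.1], [-0.4, 0, -0.16], [-0.55, 0, -0.22], [-0.7, 0, -0.28], [-0.84, 0, -0.34], [-0.94, 0.02, -0.38], [-1.0, 0.06, -0.405], [-1.0, 0.12, -0.405], [-1.0, 0.15, -0.405], [-1.0, 0.15, -0.405]], rotation=[[-0.003, -0.007, -0.003], [-0.003, -0.007, -0.003], [-0.003, -0.007, -0.003], [-0.003, -0.007, -0.003], [-0.003, -0.007, -0.003], [-0.003, -0.007, -0.003], [-0.003, -0.007, -0.003], [-0.003, -0.007, -0.003], [-0.003, -0.007, -0.003], [-0.003, -0.007, -0.003], [-0.003, -0.007, -0.003]])

```text
clock: 37.8
tcp_pos: [0.5521, -0.2938, 0.3664]
orientation: [-1.31, -1.03, 1.031]
contact_force: [-0.2, 0.0, -0.2]
grip_width: 0.0122
```

```bash
python3 go.py .5513,-.2981,.175,76.2  .5513,-.2981,.104,76.2; python3 -c "
from look import *
from plate import rect
H=[.4775,-.280,-.2407]
look('b1',{'scene':(340,250,150,150,5)},[(rect(-66,98,-22,22,60,H),(0,255,0))],.6)"
```

```text
t 37.80 grasp [ 0.5518 -0.2936  0.2114] phi 76.29 down [-0.002  0.002 -1.   ] F [-0.2  0.  -0.2] w 0.0122
j [-0.02  0.48  0.56  1.75 -0.29  1.    1.98]
(0.5513, -0.2981, 0.175, 76.2) xyz [-0.015, 0.121, -0.001] rot [-0.002, 0.001, 0.001] | dist mm 37 ang 0
(0.5513, -0.2981, 0.104, 76.2) xyz [-0.015, 0.358, -0.002] rot [-0.002, 0.001, 0.001] | dist mm 71 ang 0
```

View pics/b1_scene.png

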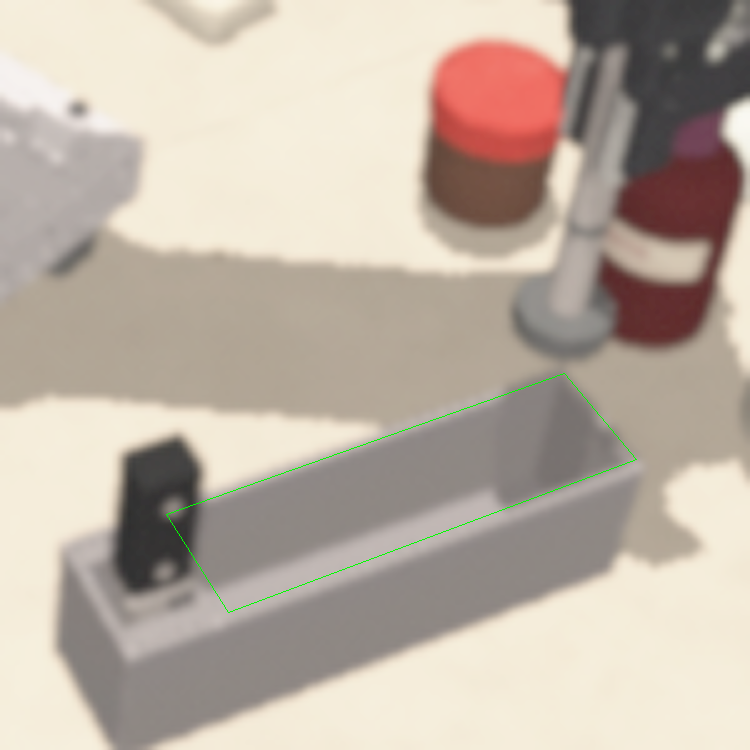

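>>> step_arm(xyz=[[-0.015, 0.05, 0], [-0.015, 0.1, 0], [-0.015, 0.12, 0], [-0.015, 0.12, 0]], rotation=[[-0.002, 0.001, 0.001], [-0.002, 0.001, 0.001], [-0.002, 0.001, 0.001], [-0.002, 0.001, 0.001]])

```text
clock: 38.35
tcp_pos: [0.551, -0.2985, 0.3306]
orientation: [-1.315, -1.03, 1.03]
contact_force: [-0.1, -0.4, -2.3]
grip_width: 0.0125
```

```bash
python3 go.py .5513,-.2981,.104,76.2; python3 -c "
from look import *
from plate import rect
H=[.4775,-.280,-.2407]
look('b2',{'scene':(410,270,80,80,8)},[(rect(-66,98,-22,22,60,H),(0,255,0))],.6)"
```

```text
t 38.35 grasp [ 0.5512 -0.2986  0.1756] phi 76.17 down [ 0.001 -0.001 -1.   ] F [-0.1 -0.4 -2.3] w 0.0125
j [ 0.01  0.52  0.54  1.77 -0.32  0.93  2.01]
(0.5513, -0.2981, 0.104, 76.2) xyz [0.002, 0.239, -0.0] rot [0.001, -0.0, -0.001] | dist mm 72 ang 0
```

View pics/b2_scene.png

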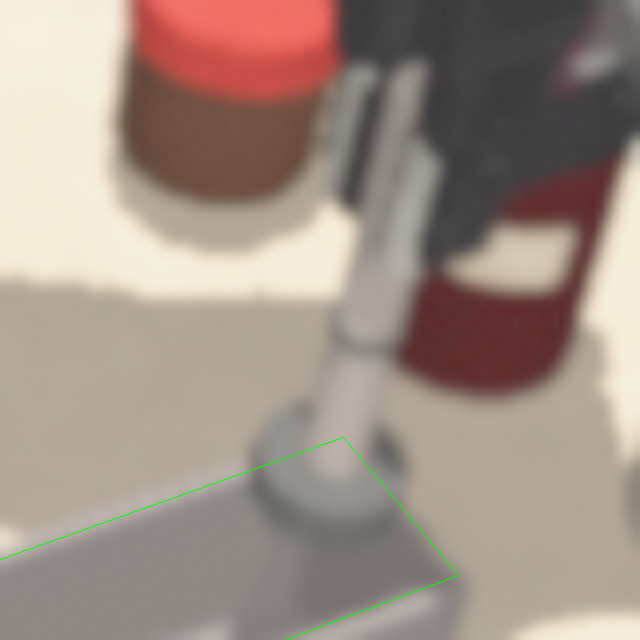

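>>> step_arm(xyz=[[0.002, 0.05, 0], [0.002, 0.11, 0], [0.002, 0.17, 0], [0.002, 0.21, 0], [0.002, 0.23, 0], [0.002, 0.236, 0]], rotation=[[0.001, 0, -0.001], [0.001, 0, -0.001], [0.001, 0, -0.001], [0.001, 0, -0.001], [0.001, 0, -0.001], [0.001, 0, -0.001]])

```text
clock: 39.15
tcp_pos: [0.5514, -0.2983, 0.2601]
orientation: [-1.314, -1.03, 1.029]
contact_force: [-0.1, -0.5, -1.9]
grip_width: 0.0127
```

>>> step_arm(xyz=[[0, 0.005, 0], [0, 0.008, 0]], rotation=[[0, 0, 0], [0, 0, 0]])

```text
clock: 39.4
tcp_pos: [0.5516, -0.2984, 0.2581]
orientation: [-1.314, -1.031, 1.029]
contact_force: [-0.6, 0.2, 3.9]
grip_width: 0.0126
```

Touching the floor (+6 N). Release and lift.

>>> step_arm(xyz=[[0, 0, 0], [0, 0, 0], [0, 0, 0], [0, 0, 0]], rotation=[[0, 0, 0], [0, 0, 0], [0, 0, 0], [0, 0, 0]], grip=0.4)

```text
clock: 39.9
tcp_pos: [0.5516, -0.2984, 0.2582]
orientation: [-1.315, -1.031, 1.029]
contact_force: [0.5, -0.2, -0.1]
grip_width: 0.0516
```

>>> step_arm(xyz=[[0, -0.1, 0], [0, -0.25, 0], [0, -0.4, 0], [0, -0.5, 0], [0, -0.5, 0]], rotation=[[0, 0, 0], [0, 0, 0], [0, 0, 0], [0, 0, 0], [0, 0, 0]])

```text
clock: 40.52
tcp_pos: [0.5519, -0.2991, 0.411]
orientation: [-1.319, -1.033, 1.027]
contact_force: [-0.1, 0.2, -0.6]
grip_width: 0.0512
```

```bash
python3 go.py .54,0,.26,76 .53,.2,.26,76 ; python3 -c "
from look import *
look('b3',{'scene':(330,250,150,150,5),'top':(130,170,120,140,5)},[],.6)"
```

```text
t 40.52 grasp [ 0.5528 -0.2993  0.256 ] phi 76.15 down [ 0.006 -0.002 -1.   ] F [-0.1  0.2 -0.6] w 0.0512
j [-0.03  0.44  0.58  1.7  -0.27  1.08  1.97]
(0.54, 0.0, 0.26, 76.0) xyz [0.959, -0.015, 0.277] rot [0.004, 0.002, -0.0] | dist mm 299 ang 0
(0.53, 0.2, 0.26, 76.0) xyz [1.598, -0.017, 0.469] rot [0.004, 0.002, -0.0] | dist mm 200 ang 0
```

View pics/b3_scene.png

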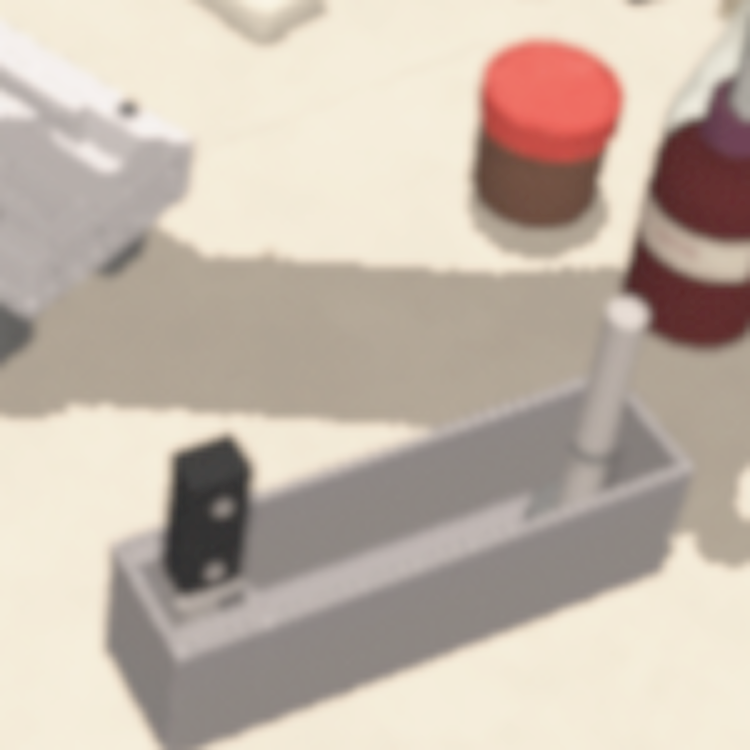

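View pics/b3_top.png

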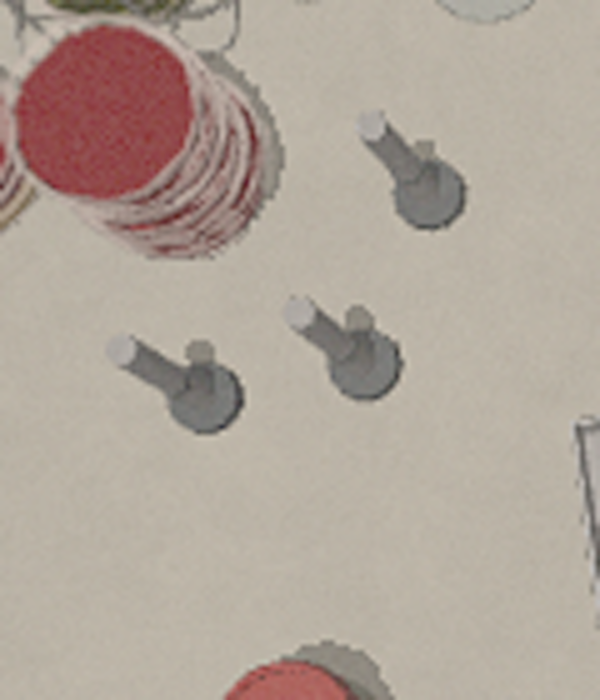

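>>> step_arm(xyz=[[0.18, -0.01, 0.05], [0.36, -0.015, 0.1], [0.54, -0.015, 0.16], [0.72, -0.015, 0.21], [0.88, -0.015, 0.26], [0.98, -0.015, 0.28], [0.98, -0.015, 0.28]], rotation=[[0.004, 0.002, 0], [0.004, 0.002, 0], [0.004, 0.002, 0], [0.004, 0.002, 0], [0.004, 0.002, 0], [0.004, 0.002, 0], [0.004, 0.002, 0]])

```text
clock: 41.5
tcp_pos: [0.5396, 0.0106, 0.4109]
orientation: [-1.306, -1.027, 1.034]
contact_force: [0.6, -0.6, -0.6]
grip_width: 0.0518
```

```bash
python3 go.py .5253,.3126,.26,76  .5253,.3126,.15,76 .5253,.3126,.097,76
```

```text
t 41.50 grasp [0.5384 0.011  0.2559] phi 76.32 down [-0.008  0.002 -1.   ] F [ 0.6 -0.6 -0.6] w 0.0518
j [-0.56  0.27  0.51  1.9  -0.15  1.02  1.35]
(0.5253, 0.3126, 0.26, 76.0) xyz [0.967, -0.011, 0.285] rot [-0.005, 0.004, 0.0] | dist mm 302 ang 1
(0.5253, 0.3126, 0.15, 76.0) xyz [0.967, 0.356, 0.282] rot [-0.005, 0.004, 0.0] | dist mm 110 ang 0
(0.5253, 0.3126, 0.097, 76.0) xyz [0.967, 0.532, 0.28] rot [-0.005, 0.004, 0.0] | dist mm 53 ang 0
```

>>> step_arm(xyz=[[0.18, -0.01, 0.05], [0.36, -0.01, 0.1], [0.54, -0.01, 0.16], [0.72, -0.01, 0.21], [0.88, -0.01, 0.26], [0.967, -0.01, 0.285], [0.967, 0.05, 0.285], [0.967, 0.15, 0.284], [0.967, 0.27, 0.283], [0.967, 0.34, 0.282], [0.967, 0.34, 0.282], [0.967, 0.34, 0.282]], rotation=[[-0.005, 0.004, 0], [-0.005, 0.004, 0], [-0.005, 0.004, 0], [-0.005, 0.004, 0], [-0.005, 0.004, 0], [-0.005, 0.004, 0], [-0.005, 0.004, 0], [-0.005, 0.004, 0], [-0.005, 0.004, 0], [-0.005, 0.004, 0], [-0.005, 0.004, 0], [-0.005, 0.004, 0]])

```text
clock: 43.0
tcp_pos: [0.5261, 0.3111, 0.3102]
orientation: [-1.317, -1.025, 1.025]
contact_force: [0.9, -0.6, -0.4]
grip_width: 0.0513
```

```bash
python3 go.py .5253,.3126,.097,76; python3 -c "
from look import *
look('p4',{'scene':(190,120,110,110,6)},[],.6)"
```

```text
t 43.00 grasp [0.5261 0.3111 0.1552] phi 75.82 down [ 0.001 -0.    -1.   ] F [ 0.9 -0.6 -0.4] w 0.0513
j [-0.9   0.49  0.35  1.82 -0.22  0.87  0.88]
(0.5253, 0.3126, 0.097, 76.0) xyz [0.004, 0.194, 0.004] rot [0.0, -0.002, 0.0] | dist mm 58 ang 0
```

View pics/p4_scene.png

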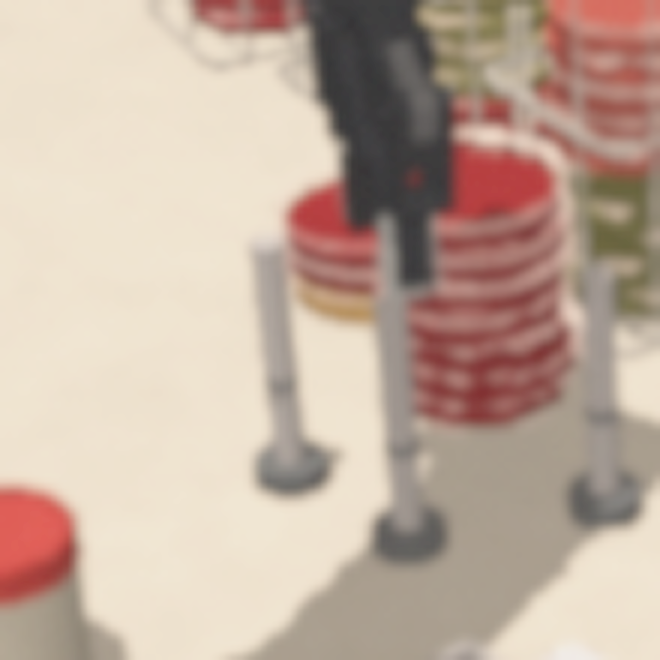

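>>> step_arm(xyz=[[0.004, 0.08, 0.004], [0.004, 0.15, 0.004], [0.004, 0.194, 0.004], [0.004, 0.194, 0.004]], rotation=[[0, -0.002, 0], [0, -0.002, 0], [0, -0.002, 0], [0, -0.002, 0]])

```text
clock: 43.55
tcp_pos: [0.5252, 0.3129, 0.2522]
orientation: [-1.315, -1.028, 1.027]
contact_force: [0.6, 0.3, 0.1]
grip_width: 0.0516
```

>>> step_arm(xyz=[[0, 0, 0], [0, 0, 0], [0, 0, 0], [0, 0, 0], [0, 0, 0]], rotation=[[0, 0, 0], [0, 0, 0], [0, 0, 0], [0, 0, 0], [0, 0, 0]], grip=1)

```text
clock: 44.18
tcp_pos: [0.5256, 0.3129, 0.2531]
orientation: [-1.315, -1.029, 1.026]
contact_force: [0.1, -2.0, 6.0]
grip_width: 0.0126
```

>>> step_arm(xyz=[[0, -0.06, 0], [0, -0.18, 0], [0, -0.33, 0], [0, -0.48, 0], [0, -0.54, 0], [0, -0.54, 0]], rotation=[[0, 0, 0], [0, 0, 0], [0, 0, 0], [0, 0, 0], [0, 0, 0], [0, 0, 0]])

```text
clock: 44.92
tcp_pos: [0.5254, 0.3128, 0.4163]
orientation: [-1.315, -1.031, 1.024]
contact_force: [-0.1, 0.4, -1.3]
grip_width: 0.0126
```

```bash
python3 go.py .52,.02,.26,76 .5125,-.2886,.21,76.2
```

```text
t 44.92 grasp [0.5259 0.3132 0.2613] phi 76.03 down [ 0.003  0.003 -1.   ] F [-0.1  0.4 -1.3] w 0.0126
j [-0.94  0.38  0.39  1.72 -0.16  1.07  0.83]
(0.52, 0.02, 0.26, 76.0) xyz [-0.951, 0.002, -0.218] rot [0.002, 0.0, 0.002] | dist mm 293 ang 0
(0.5125, -0.2886, 0.21, 76.2) xyz [-1.956, 0.166, -0.442] rot [0.002, -0.002, 0.002] | dist mm 313 ang 0
```

>>> step_arm(xyz=[[-0.12, 0, -0.03], [-0.26, 0, -0.06], [-0.41, 0, -0.1], [-0.56, 0, -0.13], [-0.7, 0, -0.16], [-0.84, 0, -0.19], [-0.97, 0, -0.22], [-0.97, 0, -0.22]], rotation=[[0.002, 0, 0.002], [0.002, 0, 0.002], [0.002, 0, 0.002], [0.002, 0, 0.002], [0.002, 0, 0.002], [0.002, 0, 0.002], [0.002, 0, 0.002], [0.002, 0, 0.002]])

```text
clock: 45.92
tcp_pos: [0.5181, 0.0108, 0.4138]
orientation: [-1.316, -1.02, 1.026]
contact_force: [-0.4, 0.8, -1.7]
grip_width: 0.0126
```

```bash
python3 go.py .5125,-.2886,.25,76.2 .5125,-.2886,.175,76.2
```

```text
t 45.92 grasp [0.5176 0.0106 0.2588] phi 75.67 down [-0.004 -0.002 -1.   ] F [-0.4  0.8 -1.7] w 0.0126
j [-0.59  0.22  0.52  1.94 -0.13  1.01  1.32]
(0.5125, -0.2886, 0.25, 76.2) xyz [-0.972, 0.031, -0.229] rot [-0.002, -0.006, -0.002] | dist mm 300 ang 1
(0.5125, -0.2886, 0.175, 76.2) xyz [-0.971, 0.281, -0.23] rot [-0.002, -0.006, -0.002] | dist mm 75 ang 0
```

>>> step_arm(xyz=[[-0.12, 0, -0.03], [-0.26, 0, -0.06], [-0.41, 0, -0.1], [-0.56, 0, -0.13], [-0.7, 0, -0.16], [-0.84, 0, -0.2], [-0.93, 0, -0.22], [-0.972, 0.02, -0.23], [-0.972, 0.031, -0.23], [-0.972, 0.1, -0.23], [-0.972, 0.2, -0.23], [-0.972, 0.26, -0.23], [-0.972, 0.26, -0.23]], rotation=[[-0.002, -0.006, -0.002], [-0.002, -0.006, -0.002], [-0.002, -0.006, -0.002], [-0.002, -0.006, -0.002], [-0.002, -0.006, -0.002], [-0.002, -0.006, -0.002], [-0.002, -0.006, -0.002], [-0.002, -0.006, -0.002], [-0.002, -0.006, -0.002], [-0.002, -0.006, -0.002], [-0.002, -0.006, -0.002], [-0.002, -0.006, -0.002], [-0.002, -0.006, -0.002]])

```text
clock: 47.55
tcp_pos: [0.5125, -0.2875, 0.3348]
orientation: [-1.309, -1.03, 1.031]
contact_force: [-0.5, -0.6, -0.7]
grip_width: 0.0123
```

```bash
python3 go.py .5125,-.2886,.105,76.2; python3 -c "
from look import *
from plate import rect
H=[.4775,-.280,-.2407]
look('b4',{'scene':(390,260,100,100,7)},[],.6)"
```

```text
t 47.55 grasp [ 0.5121 -0.2872  0.1798] phi 76.29 down [-0.003  0.002 -1.   ] F [-0.5 -0.6 -0.7] w 0.0123
j [-0.04  0.46  0.59  1.87 -0.32  0.91  2.03]
(0.5125, -0.2886, 0.105, 76.2) xyz [-0.004, 0.249, -0.002] rot [-0.002, 0.001, 0.001] | dist mm 75 ang 0
```

View pics/b4_scene.png

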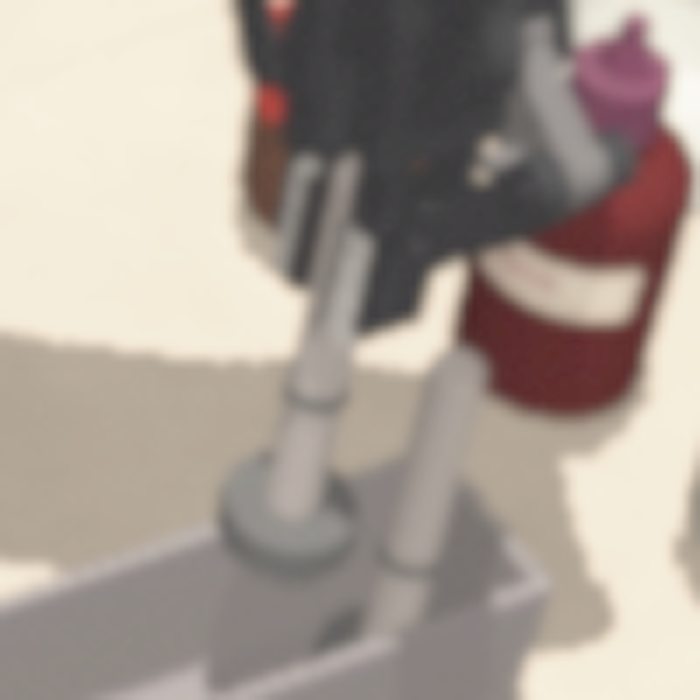

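Clear of the first post. Lower, touch, release.

>>> step_arm(xyz=[[-0.004, 0.05, 0], [-0.004, 0.11, 0], [-0.004, 0.17, 0], [-0.004, 0.22, 0], [-0.004, 0.245, 0], [-0.004, 0.25, 0], [-0.004, 0.258, 0]], rotation=[[-0.002, 0.001, 0.001], [-0.002, 0.001, 0.001], [-0.002, 0.001, 0.001], [-0.002, 0.001, 0.001], [-0.002, 0.001, 0.001], [-0.002, 0.001, 0.001], [-0.002, 0.001, 0.001]])

```text
clock: 48.48
tcp_pos: [0.5127, -0.2895, 0.2591]
orientation: [-1.317, -1.031, 1.029]
contact_force: [1.3, 0.7, -1.0]
grip_width: 0.0126
```

>>> step_arm(xyz=[[0, 0.005, 0], [0, 0.008, 0]], rotation=[[0, 0, 0], [0, 0, 0]])

```text
clock: 48.72
tcp_pos: [0.513, -0.2899, 0.258]
orientation: [-1.318, -1.032, 1.028]
contact_force: [-2.8, 1.7, 13.8]
grip_width: 0.0127
```

>>> step_arm(xyz=[[0, 0, 0], [0, 0, 0], [0, 0, 0], [0, 0, 0]], rotation=[[0, 0, 0], [0, 0, 0], [0, 0, 0], [0, 0, 0]], grip=0.4)

```text
clock: 49.22
tcp_pos: [0.5131, -0.2899, 0.258]
orientation: [-1.318, -1.032, 1.028]
contact_force: [-0.5, 0.0, -0.2]
grip_width: 0.051
```

>>> step_arm(xyz=[[0, -0.1, 0], [0, -0.25, 0], [0, -0.4, 0], [0, -0.5, 0], [0, -0.5, 0]], rotation=[[0, 0, 0], [0, 0, 0], [0, 0, 0], [0, 0, 0], [0, 0, 0]])

```text
clock: 49.85
tcp_pos: [0.5128, -0.2902, 0.4104]
orientation: [-1.322, -1.035, 1.026]
contact_force: [0.4, 0.2, 0.6]
grip_width: 0.0511
```

```bash
python3 go.py .53,0,.26,76 ; python3 -c "
from look import *
look('b5',{'scene':(330,250,150,150,5),'top':(130,170,120,140,5)},[],.6)"
```

```text
t 49.85 grasp [ 0.5142 -0.2907  0.2555] phi 76.15 down [ 0.009 -0.003 -1.   ] F [0.4 0.2 0.6] w 0.0511
j [-0.08  0.38  0.64  1.8  -0.26  1.04  1.98]
(0.53, 0.0, 0.26, 76.0) xyz [0.953, -0.018, 0.176] rot [0.006, 0.002, -0.0] | dist mm 291 ang 1
```

View pics/b5_scene.png

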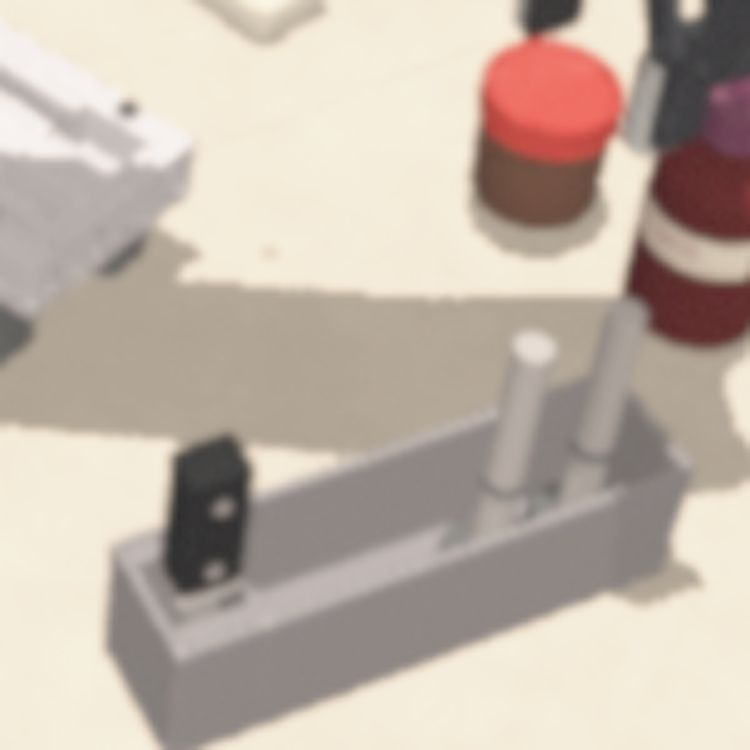

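View pics/b5_top.png

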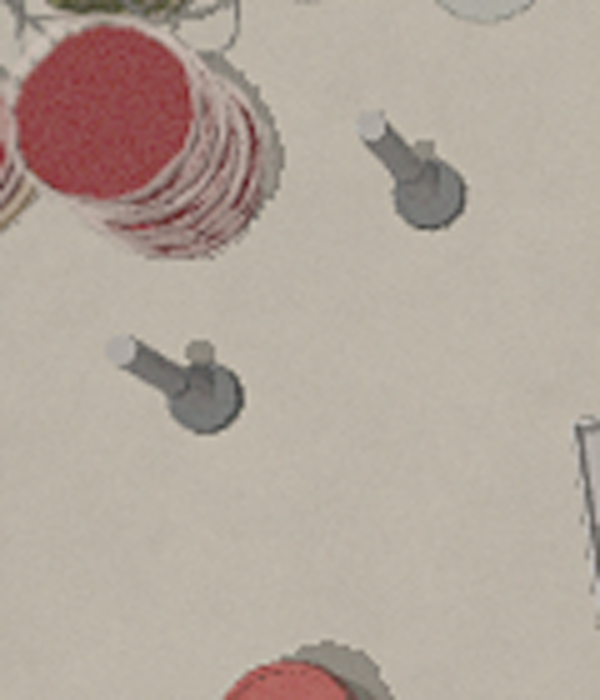

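>>> step_arm(xyz=[[0.18, -0.01, 0.04], [0.36, -0.015, 0.07], [0.54, -0.018, 0.1], [0.72, -0.018, 0.14], [0.88, -0.018, 0.2], [0.97, -0.018, 0.22], [0.97, -0.018, 0.22]], rotation=[[0.006, 0.002, 0], [0.006, 0.002, 0], [0.006, 0.002, 0], [0.006, 0.002, 0], [0.006, 0.002, 0], [0.006, 0.002, 0], [0.006, 0.002, 0]])

```text
clock: 50.82
tcp_pos: [0.5173, 0.0118, 0.4111]
orientation: [-1.307, -1.026, 1.035]
contact_force: [0.7, -0.2, 0.6]
grip_width: 0.0511
```

```bash
python3 go.py .6085,.2845,.26,76  .6085,.2845,.155,76
```

```text
t 50.83 grasp [0.5161 0.0119 0.2561] phi 76.28 down [-0.008  0.001 -1.   ] F [ 0.7 -0.2  0.6] w 0.0511
j [-0.61  0.23  0.55  1.95 -0.14  1.01  1.34]
(0.6085, 0.2845, 0.26, 76.0) xyz [0.955, -0.014, -0.08] rot [-0.005, 0.003, -0.001] | dist mm 288 ang 1
(0.6085, 0.2845, 0.155, 76.0) xyz [0.956, 0.336, -0.082] rot [-0.005, 0.003, -0.001] | dist mm 105 ang 0
```

>>> step_arm(xyz=[[0.18, -0.01, -0.02], [0.36, -0.01, -0.03], [0.54, -0.01, -0.05], [0.72, -0.01, -0.06], [0.88, -0.01, -0.08], [0.955, -0.01, -0.08], [0.955, 0.05, -0.08], [0.955, 0.15, -0.08], [0.955, 0.27, -0.081], [0.955, 0.33, -0.082], [0.955, 0.33, -0.082], [0.955, 0.33, -0.082]], rotation=[[-0.005, 0.003, 0], [-0.005, 0.003, 0], [-0.005, 0.003, 0], [-0.005, 0.003, 0], [-0.005, 0.003, 0], [-0.005, 0.003, 0], [-0.005, 0.003, 0], [-0.005, 0.003, 0], [-0.005, 0.003, 0], [-0.005, 0.003, 0], [-0.005, 0.003, 0], [-0.005, 0.003, 0]])

```text
clock: 52.32
tcp_pos: [0.6089, 0.2838, 0.313]
orientation: [-1.316, -1.028, 1.026]
contact_force: [0.2, 0.9, 1.0]
grip_width: 0.0512
```

```bash
python3 go.py .6085,.2845,.097,76; python3 -c "
from look import *
look('p5',{'scene':(210,110,120,110,6)},[],.6)"
```

```text
t 52.33 grasp [0.6092 0.2837 0.158 ] phi 75.96 down [ 0.002 -0.    -1.   ] F [0.2 0.9 1. ] w 0.0512
j [-0.81  0.59  0.41  1.67 -0.28  0.94  1.03]
(0.6085, 0.2845, 0.097, 76.0) xyz [0.002, 0.203, 0.002] rot [0.001, -0.0, 0.0] | dist mm 61 ang 0
```

View pics/p5_scene.png

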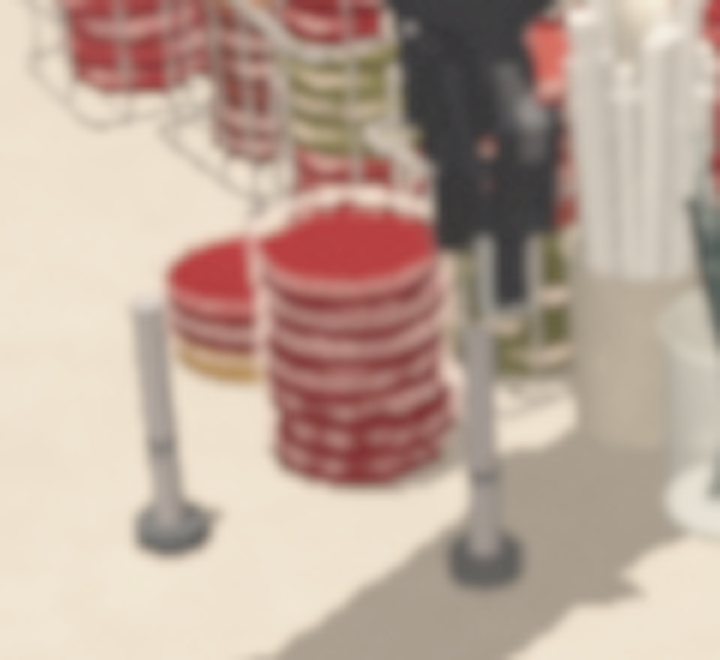

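>>> step_arm(xyz=[[0.002, 0.08, 0.002], [0.002, 0.15, 0.002], [0.002, 0.203, 0.002], [0.002, 0.203, 0.002]], rotation=[[0, 0, 0], [0, 0, 0], [0, 0, 0], [0, 0, 0]])

```text
clock: 52.88
tcp_pos: [0.6082, 0.2846, 0.2509]
orientation: [-1.316, -1.027, 1.028]
contact_force: [0.5, 1.1, 0.8]
grip_width: 0.0509
```

>>> step_arm(xyz=[[0, 0, 0], [0, 0, 0], [0, 0, 0], [0, 0, 0], [0, 0, 0]], rotation=[[0, 0, 0], [0, 0, 0], [0, 0, 0], [0, 0, 0], [0, 0, 0]], grip=1)

```text
clock: 53.5
tcp_pos: [0.6086, 0.2847, 0.2516]
orientation: [-1.316, -1.028, 1.027]
contact_force: [-0.4, -0.1, 5.7]
grip_width: 0.0126
```

>>> step_arm(xyz=[[0, -0.06, 0], [0, -0.18, 0], [0, -0.33, 0], [0, -0.48, 0], [0, -0.54, 0], [0, -0.54, 0]], rotation=[[0, 0, 0], [0, 0, 0], [0, 0, 0], [0, 0, 0], [0, 0, 0], [0, 0, 0]])

```text
clock: 54.25
tcp_pos: [0.6084, 0.2847, 0.4146]
orientation: [-1.316, -1.029, 1.025]
contact_force: [0.1, 0.6, -2.0]
grip_width: 0.0127
```

```bash
python3 go.py .53,.0,.26,76 .4736,-.279,.25,76.2
```

```text
t 54.25 grasp [0.6088 0.2848 0.2596] phi 75.98 down [ 0.002  0.001 -1.   ] F [ 0.1  0.6 -2. ] w 0.0127
j [-0.85  0.49  0.45  1.58 -0.23  1.12  0.99]
(0.53, 0.0, 0.26, 76.0) xyz [-0.984, -0.003, 0.024] rot [0.001, -0.0, 0.001] | dist mm 295 ang 0
(0.4736, -0.279, 0.25, 76.2) xyz [-1.932, 0.03, -0.019] rot [0.001, -0.002, 0.001] | dist mm 285 ang 0
```

>>> step_arm(xyz=[[-0.12, 0, 0], [-0.26, 0, 0.005], [-0.41, 0, 0.01], [-0.56, 0, 0.013], [-0.7, 0, 0.016], [-0.84, 0, 0.02], [-0.984, 0, 0.024], [-0.984, 0, 0.024]], rotation=[[0.001, 0, 0.001], [0.001, 0, 0.001], [0.001, 0, 0.001], [0.001, 0, 0.001], [0.001, 0, 0.001], [0.001, 0, 0.001], [0.001, 0, 0.001], [0.001, 0, 0.001]])

```text
clock: 55.25
tcp_pos: [0.5281, -0.0038, 0.4124]
orientation: [-1.317, -1.019, 1.026]
contact_force: [0.3, 0.3, -2.1]
grip_width: 0.0125
```

```bash
python3 go.py .4736,-.279,.25,76.2 .4736,-.279,.18,76.2
```

```text
t 55.25 grasp [ 0.5276 -0.0041  0.2574] phi 75.62 down [-0.003 -0.002 -1.   ] F [ 0.3  0.3 -2.1] w 0.0125
j [-0.58  0.25  0.56  1.92 -0.15  1.02  1.37]
(0.4736, -0.279, 0.25, 76.2) xyz [-0.934, 0.027, -0.052] rot [-0.002, -0.006, -0.002] | dist mm 281 ang 1
(0.4736, -0.279, 0.18, 76.2) xyz [-0.933, 0.261, -0.053] rot [-0.002, -0.006, -0.002] | dist mm 70 ang 0
```

>>> step_arm(xyz=[[-0.12, 0, -0.01], [-0.26, 0, -0.02], [-0.41, 0, -0.03], [-0.56, 0, -0.04], [-0.7, 0, -0.045], [-0.84, 0, -0.05], [-0.92, 0.01, -0.052], [-0.934, 0.027, -0.053], [-0.934, 0.1, -0.053], [-0.934, 0.2, -0.053], [-0.934, 0.26, -0.053], [-0.934, 0.26, -0.053]], rotation=[[-0.002, -0.006, -0.002], [-0.002, -0.006, -0.002], [-0.002, -0.006, -0.002], [-0.002, -0.006, -0.002], [-0.002, -0.006, -0.002], [-0.002, -0.006, -0.002], [-0.002, -0.006, -0.002], [-0.002, -0.006, -0.002], [-0.002, -0.006, -0.002], [-0.002, -0.006, -0.002], [-0.002, -0.006, -0.002], [-0.002, -0.006, -0.002]])

```text
clock: 56.75
tcp_pos: [0.4737, -0.278, 0.3335]
orientation: [-1.31, -1.029, 1.031]
contact_force: [-0.5, 0.1, -2.2]
grip_width: 0.0121
```

```bash
python3 go.py .4736,-.279,.105,76.2; python3 -c "
from look import *
look('b6',{'scene':(350,260,130,110,6)},[],.6)"
```

```text
t 56.75 grasp [ 0.4732 -0.2778  0.1785] phi 76.23 down [-0.003  0.001 -1.   ] F [-0.5  0.1 -2.2] w 0.0121
j [-0.07  0.41  0.63  1.96 -0.31  0.87  2.04]
(0.4736, -0.279, 0.105, 76.2) xyz [-0.003, 0.245, -0.001] rot [-0.002, 0.0, 0.0] | dist mm 73 ang 0
```

View pics/b6_scene.png

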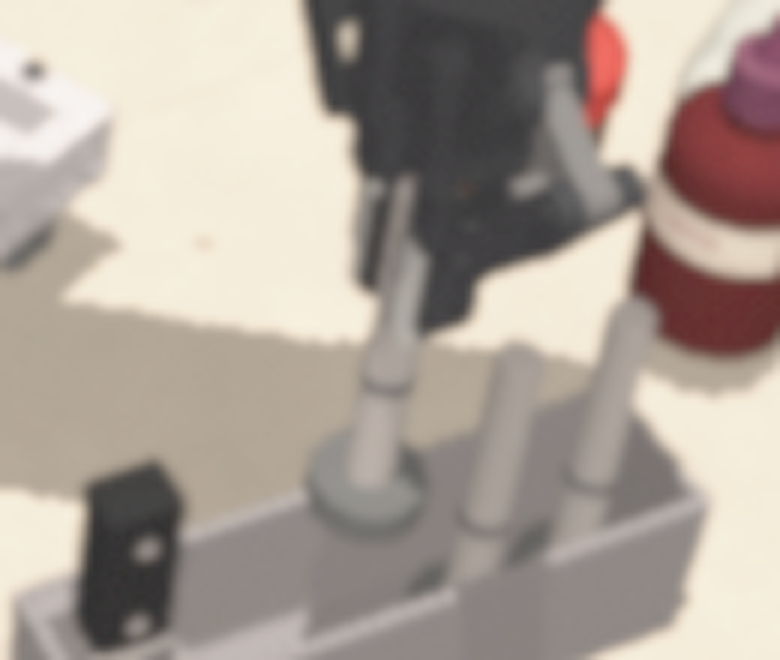

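>>> step_arm(xyz=[[-0.003, 0.05, 0], [-0.003, 0.11, 0], [-0.003, 0.17, 0], [-0.003, 0.22, 0], [-0.003, 0.245, 0], [-0.003, 0.252, 0], [-0.003, 0.258, 0]], rotation=[[-0.002, 0, 0], [-0.002, 0, 0], [-0.002, 0, 0], [-0.002, 0, 0], [-0.002, 0, 0], [-0.002, 0, 0], [-0.002, 0, 0]])

```text
clock: 57.68
tcp_pos: [0.4738, -0.2797, 0.2576]
orientation: [-1.316, -1.032, 1.029]
contact_force: [-0.3, -0.0, -1.8]
grip_width: 0.0125
```

>>> step_arm(xyz=[[0, 0.005, 0], [0, 0.008, 0]], rotation=[[0, 0, 0], [0, 0, 0]])

```text
clock: 57.92
tcp_pos: [0.4743, -0.2801, 0.2565]
orientation: [-1.317, -1.033, 1.028]
contact_force: [-2.9, 2.2, 15.2]
grip_width: 0.0124
```

>>> step_arm(xyz=[[0, 0, 0], [0, 0, 0], [0, 0, 0], [0, 0, 0]], rotation=[[0, 0, 0], [0, 0, 0], [0, 0, 0], [0, 0, 0]], grip=0.4)

```text
clock: 58.42
tcp_pos: [0.4743, -0.28, 0.2564]
orientation: [-1.317, -1.033, 1.028]
contact_force: [-0.7, 0.5, 0.5]
grip_width: 0.0512
```

>>> step_arm(xyz=[[0, -0.1, 0], [0, -0.25, 0], [0, -0.4, 0], [0, -0.5, 0], [0, -0.5, 0]], rotation=[[0, 0, 0], [0, 0, 0], [0, 0, 0], [0, 0, 0], [0, 0, 0]])

```text
clock: 59.05
tcp_pos: [0.474, -0.2806, 0.4087]
orientation: [-1.321, -1.036, 1.026]
contact_force: [0.4, -0.0, -0.9]
grip_width: 0.0515
```

```bash
python3 go.py .51,0.01,.26,76 ; python3 -c "
from look import *
look('b7',{'scene':(330,250,150,150,5),'top':(130,170,120,140,5)},[],.6)"
```

```text
t 59.05 grasp [ 0.4755 -0.2808  0.2538] phi 76.19 down [ 0.009 -0.002 -1.   ] F [ 0.4 -0.  -0.9] w 0.0515
j [-0.13  0.31  0.68  1.89 -0.23  1.01  1.98]
(0.51, 0.01, 0.26, 76.0) xyz [0.969, -0.022, 0.114] rot [0.006, 0.002, 0.0] | dist mm 293 ang 1
```

View pics/b7_scene.png

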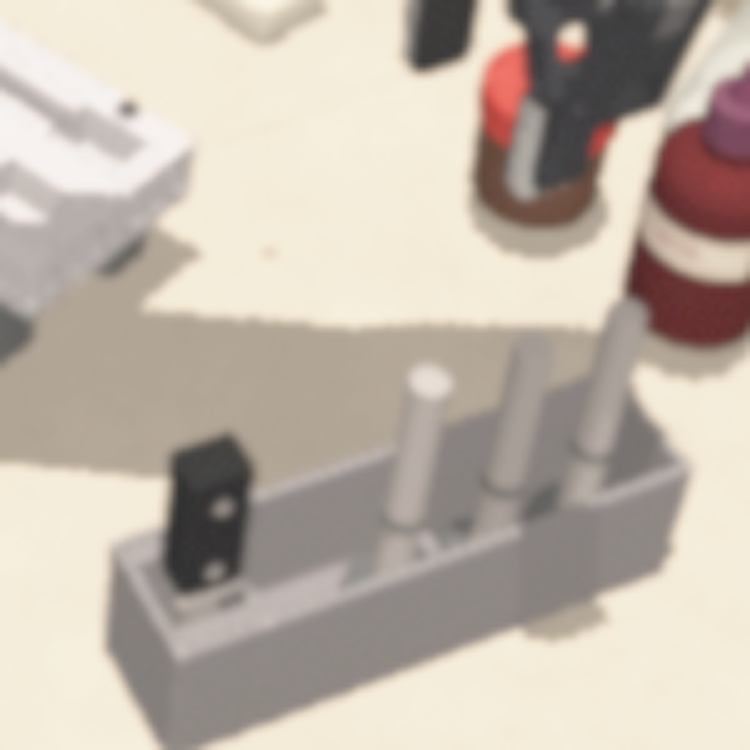

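View pics/b7_top.png

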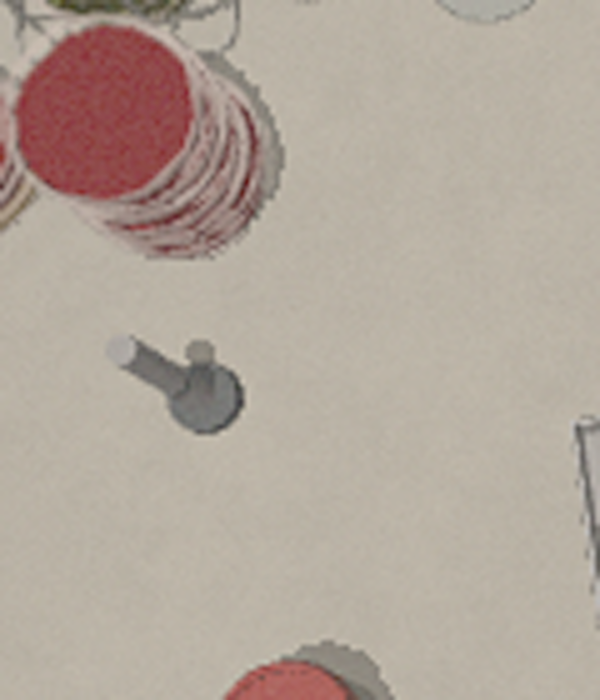

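>>> step_arm(xyz=[[0.18, -0.01, 0.02], [0.36, -0.015, 0.04], [0.54, -0.02, 0.06], [0.72, -0.02, 0.085], [0.88, -0.02, 0.1], [0.985, -0.02, 0.115], [0.985, -0.02, 0.115]], rotation=[[0.006, 0.002, 0], [0.006, 0.002, 0], [0.006, 0.002, 0], [0.006, 0.002, 0], [0.006, 0.002, 0], [0.006, 0.002, 0], [0.006, 0.002, 0]])

```text
clock: 60.02
tcp_pos: [0.5101, 0.0187, 0.4106]
orientation: [-1.306, -1.027, 1.035]
contact_force: [-1.0, -0.7, -1.0]
grip_width: 0.0513
```

```bash
python3 go.py .51,.2,.26,76  .51,.388,.26,76
```

```text
t 60.02 grasp [0.5089 0.019  0.2556] phi 76.34 down [-0.008  0.002 -1.   ] F [-1.  -0.7 -1. ] w 0.0513
j [-0.64  0.22  0.56  1.96 -0.14  1.01  1.32]
(0.51, 0.2, 0.26, 76.0) xyz [0.587, -0.014, 0.143] rot [-0.005, 0.004, 0.0] | dist mm 181 ang 1
(0.51, 0.388, 0.26, 76.0) xyz [1.196, -0.012, 0.291] rot [-0.005, 0.004, 0.0] | dist mm 188 ang 0
```

>>> step_arm(xyz=[[0.18, -0.01, 0.04], [0.36, -0.01, 0.09], [0.54, -0.01, 0.13], [0.72, -0.01, 0.17], [0.88, -0.01, 0.21], [1.0, -0.01, 0.24], [1.0, -0.01, 0.24]], rotation=[[-0.005, 0.004, 0], [-0.005, 0.004, 0], [-0.005, 0.004, 0], [-0.005, 0.004, 0], [-0.005, 0.004, 0], [-0.005, 0.004, 0], [-0.005, 0.004, 0]])

```text
clock: 60.9
tcp_pos: [0.5103, 0.3297, 0.4123]
orientation: [-1.313, -1.028, 1.032]
contact_force: [-0.5, 0.0, 0.5]
grip_width: 0.051
```

```bash
python3 go.py .51,.388,.25,76  .51,.388,.155,76
```

```text
t 60.90 grasp [0.51   0.3295 0.2573] phi 76.23 down [-0.002 -0.001 -1.   ] F [-0.5  0.   0.5] w 0.0510
j [-0.99  0.38  0.42  1.74 -0.17  1.07  0.81]
(0.51, 0.388, 0.25, 76.0) xyz [0.189, 0.024, 0.047] rot [-0.001, 0.003, -0.001] | dist mm 59 ang 0
(0.51, 0.388, 0.155, 76.0) xyz [0.189, 0.341, 0.047] rot [-0.001, 0.003, -0.001] | dist mm 95 ang 0
```

>>> step_arm(xyz=[[0.12, 0, 0.03], [0.189, 0.02, 0.047], [0.189, 0.1, 0.047], [0.189, 0.2, 0.047], [0.189, 0.3, 0.047], [0.189, 0.335, 0.047], [0.189, 0.335, 0.047]], rotation=[[-0.001, 0.003, -0.001], [-0.001, 0.003, -0.001], [-0.001, 0.003, -0.001], [-0.001, 0.003, -0.001], [-0.001, 0.003, -0.001], [-0.001, 0.003, -0.001], [-0.001, 0.003, -0.001]])

```text
clock: 61.78
tcp_pos: [0.5101, 0.3872, 0.3112]
orientation: [-1.316, -1.025, 1.028]
contact_force: [0.1, -0.1, 1.7]
grip_width: 0.0514
```

```bash
python3 go.py .51,.388,.097,76; python3 -c "
from look import *
look('p6',{'scene':(190,100,120,110,6)},[],.6)"
```

```text
t 61.77 grasp [0.51   0.387  0.1562] phi 75.91 down [-0.001 -0.001 -1.   ] F [ 0.1 -0.1  1.7] w 0.0514
j [-1.01  0.54  0.37  1.74 -0.24  0.9   0.78]
(0.51, 0.388, 0.097, 76.0) xyz [0.003, 0.197, 0.001] rot [-0.0, -0.001, -0.001] | dist mm 59 ang 0
```

View pics/p6_scene.png

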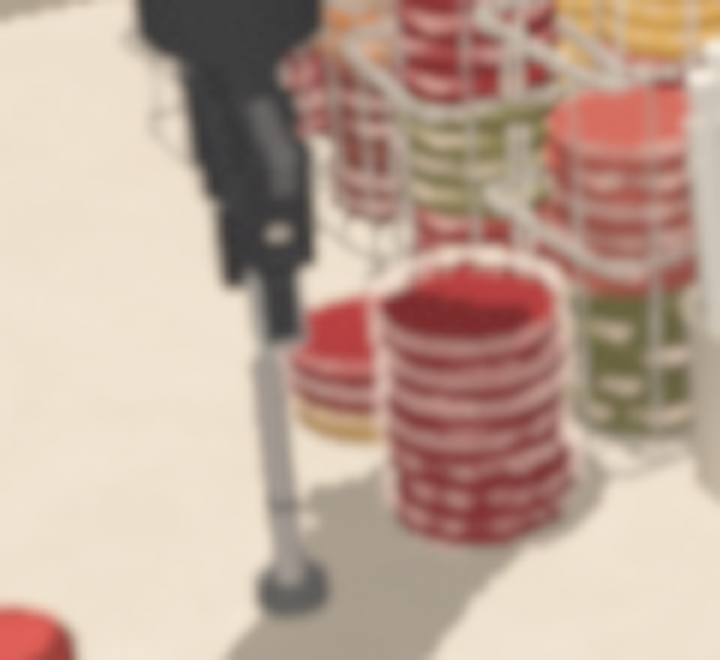

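>>> step_arm(xyz=[[0.003, 0.08, 0.001], [0.003, 0.15, 0.001], [0.003, 0.197, 0.001], [0.003, 0.197, 0.001]], rotation=[[0, 0, 0], [0, 0, 0], [0, 0, 0], [0, 0, 0]])

```text
clock: 62.32
tcp_pos: [0.51, 0.3883, 0.2521]
orientation: [-1.316, -1.025, 1.028]
contact_force: [0.7, 0.1, 0.3]
grip_width: 0.0513
```

>>> step_arm(xyz=[[0, 0, 0], [0, 0, 0], [0, 0, 0], [0, 0, 0], [0, 0, 0]], rotation=[[0, 0, 0], [0, 0, 0], [0, 0, 0], [0, 0, 0], [0, 0, 0]], grip=1)

```text
clock: 62.95
tcp_pos: [0.5104, 0.3884, 0.2529]
orientation: [-1.316, -1.026, 1.027]
contact_force: [-0.5, -0.2, 5.6]
grip_width: 0.0128
```

>>> step_arm(xyz=[[0, -0.06, 0], [0, -0.18, 0], [0, -0.33, 0], [0, -0.48, 0], [0, -0.54, 0], [0, -0.54, 0]], rotation=[[0, 0, 0], [0, 0, 0], [0, 0, 0], [0, 0, 0], [0, 0, 0], [0, 0, 0]])

```text
clock: 63.7
tcp_pos: [0.5104, 0.3885, 0.4159]
orientation: [-1.315, -1.027, 1.025]
contact_force: [-0.4, 0.1, -2.4]
grip_width: 0.0125
```

```bash
python3 go.py .53,.1,.26,76 .4348,-.2695,.25,76.2
```

```text
t 63.70 grasp [0.5106 0.3887 0.2609] phi 75.92 down [ 0.001  0.001 -1.   ] F [-0.4  0.1 -2.4] w 0.0125
j [-1.04  0.43  0.41  1.65 -0.19  1.1   0.74]
(0.53, 0.1, 0.26, 76.0) xyz [-0.917, 0.002, -0.297] rot [0.001, -0.001, 0.001] | dist mm 289 ang 0
(0.4348, -0.2695, 0.25, 76.2) xyz [-2.189, 0.034, -0.289] rot [0.001, -0.003, 0.001] | dist mm 382 ang 0
```

>>> step_arm(xyz=[[-0.12, 0, -0.04], [-0.26, 0, -0.08], [-0.41, 0, -0.13], [-0.56, 0, -0.18], [-0.7, 0, -0.22], [-0.84, 0, -0.27], [-0.97, 0, -0.31], [-0.97, 0, -0.31]], rotation=[[0.001, 0, 0.001], [0.001, 0, 0.001], [0.001, 0, 0.001], [0.001, 0, 0.001], [0.001, 0, 0.001], [0.001, 0, 0.001], [0.001, 0, 0.001], [0.001, 0, 0.001]])

```text
clock: 64.7
tcp_pos: [0.5292, 0.0796, 0.4139]
orientation: [-1.318, -1.017, 1.025]
contact_force: [-0.4, 0.6, -0.8]
grip_width: 0.0128
```

```bash
python3 go.py .50,-.12,.26,76 .4348,-.2695,.25,76.2
```

```text
t 64.70 grasp [0.5285 0.0792 0.2589] phi 75.55 down [-0.004 -0.003 -1.   ] F [-0.4  0.6 -0.8] w 0.0128
j [-0.7   0.26  0.52  1.91 -0.15  1.02  1.2 ]
(0.5, -0.12, 0.26, 76.0) xyz [-0.669, -0.002, -0.072] rot [-0.002, -0.005, -0.002] | dist mm 202 ang 1
(0.4348, -0.2695, 0.25, 76.2) xyz [-1.205, 0.034, 0.014] rot [-0.002, -0.007, -0.002] | dist mm 163 ang 0
```

>>> step_arm(xyz=[[-0.12, 0, -0.01], [-0.26, 0, -0.03], [-0.41, 0, -0.05], [-0.56, 0, -0.06], [-0.7, 0, -0.07], [-0.84, 0, -0.05], [-0.95, 0, -0.03], [-0.95, 0, -0.03]], rotation=[[-0.002, -0.007, -0.002], [-0.002, -0.007, -0.002], [-0.002, -0.007, -0.002], [-0.002, -0.007, -0.002], [-0.002, -0.007, -0.002], [-0.002, -0.007, -0.002], [-0.002, -0.007, -0.002], [-0.002, -0.007, -0.002]])

```text
clock: 65.7
tcp_pos: [0.4652, -0.2001, 0.4136]
orientation: [-1.314, -1.024, 1.029]
contact_force: [0.3, -0.5, -2.7]
grip_width: 0.0127
```

```bash
python3 go.py  .4348,-.2695,.25,76.2  .4348,-.2695,.18,76.2
```

```text
t 65.70 grasp [ 0.4648 -0.2002  0.2586] phi 75.94 down [-0.003 -0.001 -1.   ] F [ 0.3 -0.5 -2.7] w 0.0127
j [-0.29  0.21  0.67  1.98 -0.15  1.01  1.78]
(0.4348, -0.2695, 0.25, 76.2) xyz [-0.249, 0.029, 0.042] rot [-0.002, -0.003, -0.001] | dist mm 76 ang 0
(0.4348, -0.2695, 0.18, 76.2) xyz [-0.249, 0.263, 0.042] rot [-0.002, -0.003, -0.001] | dist mm 70 ang 0
```

>>> step_arm(xyz=[[-0.12, 0, 0.02], [-0.22, 0.01, 0.04], [-0.249, 0.029, 0.042], [-0.249, 0.029, 0.042], [-0.249, 0.1, 0.042], [-0.249, 0.2, 0.042], [-0.249, 0.263, 0.042], [-0.249, 0.263, 0.042], [-0.249, 0.263, 0.042]], rotation=[[-0.002, -0.003, -0.001], [-0.002, -0.003, -0.001], [-0.002, -0.003, -0.001], [-0.002, -0.003, -0.001], [-0.002, -0.003, -0.001], [-0.002, -0.003, -0.001], [-0.002, -0.003, -0.001], [-0.002, -0.003, -0.001], [-0.002, -0.003, -0.001]])

```text
clock: 66.82
tcp_pos: [0.4355, -0.2689, 0.3354]
orientation: [-1.314, -1.032, 1.03]
contact_force: [-0.1, -1.0, -1.6]
grip_width: 0.0129
```

```bash
python3 go.py .4348,-.2695,.104,76.2; python3 -c "
from look import *
look('b8',{'scene':(340,260,130,110,6)},[],.6)"
```

```text
t 66.83 grasp [ 0.4357 -0.2689  0.1804] phi 76.29 down [ 0.001  0.    -1.   ] F [-0.1 -1.  -1.6] w 0.0129
j [-0.11  0.34  0.66  2.04 -0.28  0.84  2.05]
(0.4348, -0.2695, 0.104, 76.2) xyz [-0.003, 0.255, 0.002] rot [0.001, 0.001, 0.0] | dist mm 76 ang 0
```

View pics/b8_scene.png

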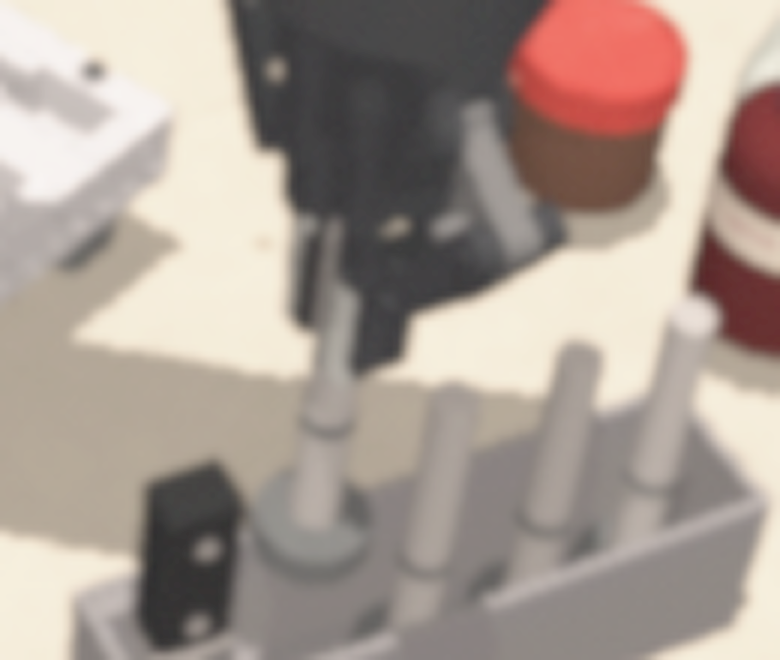

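>>> step_arm(xyz=[[-0.002, 0.05, 0.001], [-0.002, 0.11, 0.001], [-0.002, 0.17, 0.001], [-0.002, 0.22, 0.001], [-0.002, 0.25, 0.001], [-0.002, 0.258, 0.001], [-0.002, 0.264, 0.001]], rotation=[[0, 0.001, 0], [0, 0.001, 0], [0, 0.001, 0], [0, 0.001, 0], [0, 0.001, 0], [0, 0.001, 0], [0, 0.001, 0]])

```text
clock: 67.75
tcp_pos: [0.4353, -0.2702, 0.2577]
orientation: [-1.315, -1.032, 1.027]
contact_force: [-6.2, 4.8, 26.7]
grip_width: 0.0129
```

>>> step_arm(xyz=[[0, 0.004, 0], [0, 0.007, 0]], rotation=[[0, 0, 0], [0, 0, 0]])

```text
clock: 68.0
tcp_pos: [0.4354, -0.2708, 0.2577]
orientation: [-1.315, -1.033, 1.025]
contact_force: [-7.3, 5.2, 30.5]
grip_width: 0.0122
```

>>> step_arm(xyz=[[0, -0.003, 0], [0, -0.003, 0], [0, -0.003, 0], [0, -0.003, 0]], rotation=[[0, 0, 0], [0, 0, 0], [0, 0, 0], [0, 0, 0]], grip=0.4)

```text
clock: 68.5
tcp_pos: [0.4354, -0.2707, 0.2585]
orientation: [-1.315, -1.033, 1.025]
contact_force: [0.0, -0.4, 0.5]
grip_width: 0.0515
```

>>> step_arm(xyz=[[0, -0.1, 0], [0, -0.25, 0], [0, -0.4, 0], [0, -0.5, 0], [0, -0.5, 0]], rotation=[[0, 0, 0], [0, 0, 0], [0, 0, 0], [0, 0, 0], [0, 0, 0]])

```text
clock: 69.12
tcp_pos: [0.4353, -0.2716, 0.4105]
orientation: [-1.318, -1.036, 1.023]
contact_force: [-0.2, -0.4, -0.2]
grip_width: 0.051
```

>>> step_arm(xyz=[[0.15, 0, 0], [0.3, 0, -0.05], [0.5, 0, -0.1], [0.7, 0, -0.15], [0.9, 0, -0.15], [0.9, 0, -0.15]], rotation=[[0, 0, 0], [0, 0, 0], [0, 0, 0], [0, 0, 0], [0, 0, 0], [0, 0, 0]])

```text
clock: 69.88
tcp_pos: [0.5445, -0.0142, 0.4099]
orientation: [-1.312, -1.042, 1.031]
contact_force: [0.1, 0.2, -0.1]
grip_width: 0.0513
```

```bash
python3 -c "
from look import *
look('e',{'scene':(160,140,330,260,2.4) if False else (160,140,330,260,2),'top':(130,120,380,220,2)},[],.7)
look('f',{'scene':(330,260,150,140,5),'top':(425,195,70,115,5)},[],.6)"; python3 go.py
```

```text
t 70.08 grasp [ 0.5442 -0.0218  0.2561] phi 76.00 down [ 0.007  0.    -1.   ] F [ 0.1 -0.7 -0.1] w 0.0513
j [-0.56  0.28  0.6   1.9  -0.18  1.01  1.44]
```

View pics/f_scene.png

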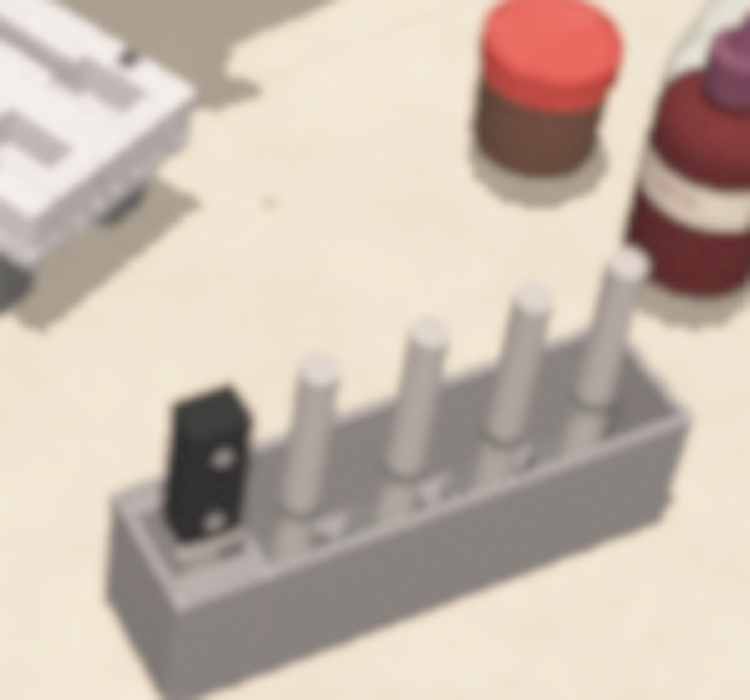

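View pics/f_top.png

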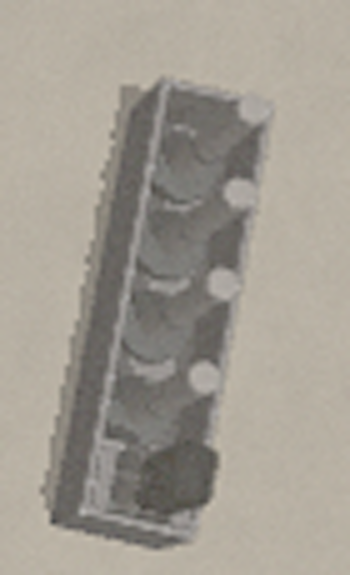

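View pics/e_top.png

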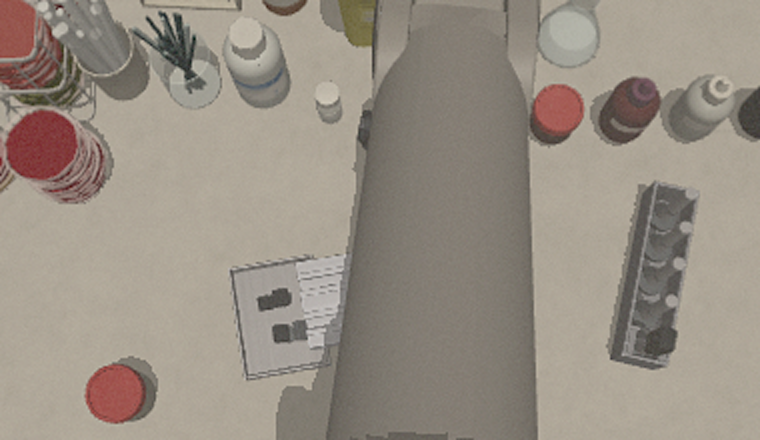

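View pics/e_scene.png

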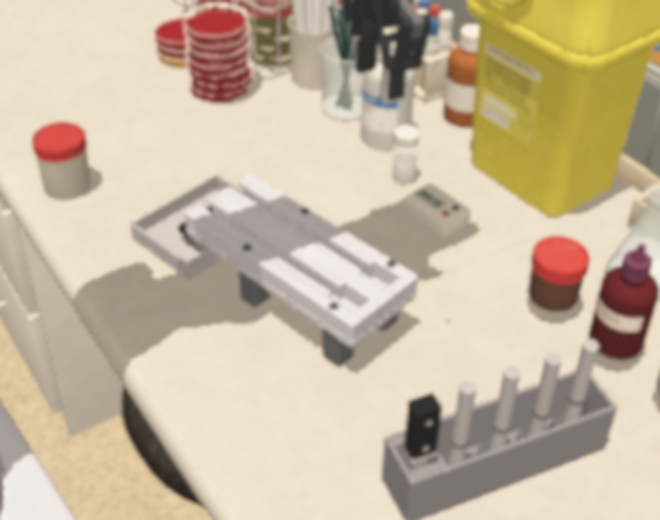

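>>> step_arm(xyz=[[0.2, 0, 0], [0.4, 0, 0], [0.6, 0, 0], [0.8, 0, 0.05], [1.0, 0, 0.1], [1.0, 0, 0.1], [1.0, 0, 0.1]], rotation=[[0, 0, 0], [0, 0, 0], [0, 0, 0], [0, 0, 0], [0, 0, 0], [0, 0, 0], [0, 0, 0]])

```text
clock: 70.95
tcp_pos: [0.5871, 0.2744, 0.4113]
orientation: [-1.321, -1.03, 1.022]
contact_force: [0.5, -1.0, -1.1]
grip_width: 0.0516
```

```bash
python3 -c "
from plate import *
F=[r.grab_frame('top') for _ in range(6)]
im=np.mean([f['pixels'][225:320,240:400].astype(float) for f in F],0)
a=(255*(im/255)**.7)[:,:,::-1].astype(np.uint8)
cv2.imwrite('pics/z1.png',cv2.resize(a,None,fx=5,fy=5,interpolation=cv2.INTER_CUBIC))
b=np.clip(im[30:75,5:70]*4-60,0,255)[:,:,::-1].astype(np.uint8)
cv2.imwrite('pics/z2.png',cv2.resize(b,None,fx=12,fy=12,interpolation=cv2.INTER_CUBIC))
"
```

```text
(no output)
```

View pics/z1.png

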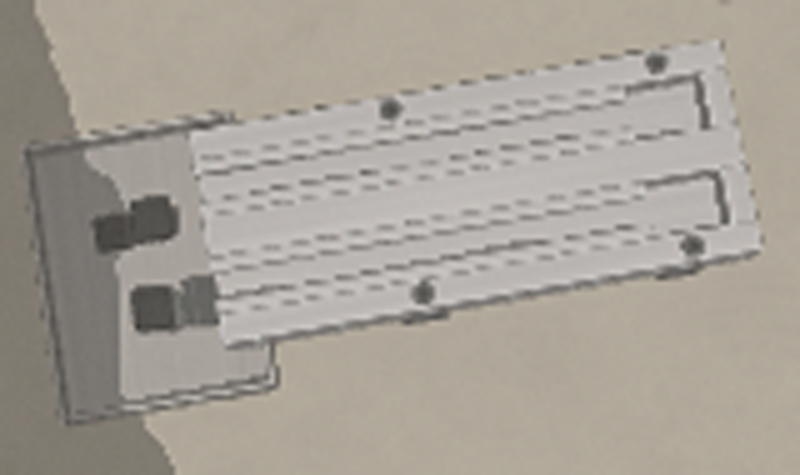

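View pics/z2.png

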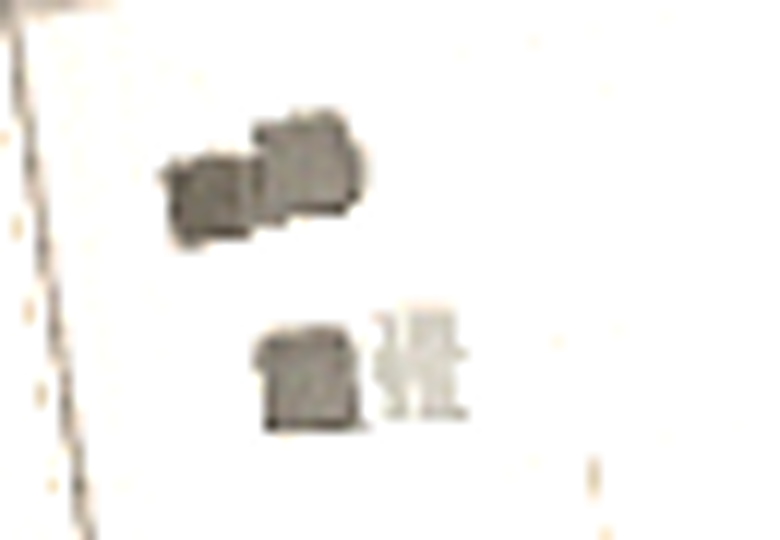

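```bash
python3 -c "
from bench import r
o=r.get_obs();print(o['clock'],o['contact_force'],o['qvel'].round(3));print(r.hand_in())"
```

```text
71.25 [-0.0555578   0.42774808  0.22211463] [-0.006  0.    -0.007 -0.004 -0.002  0.001 -0.001]
the job is handed in; nothing more can be done
None
```

I did the whole task and handed it in at 71 s. One check is incomplete: two of the six scrap pieces, the steel discs, could not be seen in the last images.

- **Slots:** I entered the scraper at each well and swept slot 0, then slot 1, out of the open end. My first estimate of the plate was about 3 mm off, so the foot caught on a lip and the scraper tilted in the grip. I straightened it in the well, felt for the side wall, corrected the position and swept both slots without further contact.
- **Scrap:** Both slots look empty in the last top image. Four pieces are visible in the tray. The two discs are most likely under the other blocks or under the plate edge, still inside the tray, but I inferred this. I saw none on the worktop.
- **Scraper:** It stands upright in its pocket. I felt the foot reach the floor before releasing it.
- **Posts:** All four stand upright in the bay. Each was lowered until it touched the floor. One post had been knocked aside during the run; I measured it again before picking it up.
- **Bystanders and arm:** The jar, vial and timer look where they were. The arm was parked clear, with contact force near zero at hand-in.

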